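Hook stuck drives out of a cage and load the erase dock

TASK

Unlock the drive cage by sliding its yellow lock bar fully to the open end, then use the hooked pick to drag every stuck drive out of its bay until at least half of it is out. Put each drive, the same way up, into a free lane of the blue-hooded erase dock and push it in under the hood until it meets the back stop. Finish with the pick lying back in its stand as it was and the lock bar slid fully shut again; do not touch a drive with the fingers while it is still mostly inside the cage, and leave the bottle, the screwdriver and the cooler where they are.

Things in the scene. Friction and masses are not known exactly. Their poses are not given: they have to be found in the camera images.
- cage: Fixed drive cage. Origin on bench, middle of the mouth plane; x into the bays, away from robot; mm. Floor plate top z 6, from x -90 (open apron) to 175, 232 wide. 3 bays at y -70, 0, 70: each 48 wide, z 6 to 56, mouth x 0, depth 175; partitions 22 thick. Clear roof, top z 60, with a 16 wide slit along each bay's middle.
- lock_bar (a joint): Yellow lock bar across the bay mouths, slides along cage y. 0 m = shut: a 16 mm wide tab (z 12 to 60 mm) stands before the middle of each bay. 0.035 m = fully open, towards cage +y: tabs stand before partitions, bays free. Bar at cage x -12 to -2 mm, top z 68 mm. 2 N friction; stays where left.
- lock_knob (a point): Centre of the lock bar's red block, 30 x 22 x 30 mm (cage x, y, z), to pinch or push from above. Centre 82 mm, top 97 mm above bench; at cage x 35, y 105 mm when shut. Yellow strip under it: top z 67 mm.
- dock: Fixed erase dock. Origin on bench, middle of the blue hood's front edge; x in under the hood, away from robot; mm. Floor plate top z 6, from x -120, 232 wide. 3 lanes at y -70, 0, 70: 48 wide, x 0 to back stop x 80, between 22 wide walls with pointed noses to x -11. Hood z 34 to 40; housing behind, top z 55. A drive fully home has its origin at x 20; 40 mm of it sticks out.
- pick: Hooked pick, 0.12 kg: green handle 70 x 18 x 18 mm along x, origin at handle centre, z up. From the handle's +x end a 6 mm thick steel rod cranks down at x 45 to 53 mm, runs level at z -26 mm (rod centre) to x 125 mm, then bends straight down to the hook tip at z -43 mm. Starts in its stand.
- pick_hook (a point): The tip of the pick's hook (lowest point of the bent-down end).
- pick_stand: Fixed stand of the pick. Origin on bench under its centre, x along the pick; mm. Base 90 x 56 x 8. Saddles at x -27 and 27, each 10 long, 42 wide; their slots 26 wide, seat z 55, cheek tops z 67. The pick lies in it with its origin above the stand's at z 64 and hook to +x, away from robot.
- drive_a: Drive module 120 x 40 x 16 mm, 0.1 to 0.25 kg, ribbed aluminium, orange at its -x end. Origin: centre of underside; x lengthwise, z up. Orange end: bar 12 mm thick (x -60 to -48), behind it a pull eye right through, x -48 to -28, 20 mm wide. Starts in a bay on the cage floor, orange end to the mouth and 20 to 40 mm inside it. May be absent.
- drive_b: Drive module, same as drive_a. Starts in another bay. May be absent.
- drive_c: Drive module, same as drive_a. Starts in another bay. May be absent.
- spray_bottle: Bystander: white bottle with red cap, 68 mm diameter, 190 mm tall; origin at the centre of its foot.
- screwdriver: Bystander: screwdriver lying on the bench behind the pick's stand; x along it.
- cooler: Bystander: processor cooler with fan, 76 x 76 x 48 mm; origin at the centre of its underside.

How it is judged:
On the way, in this order (a step that is already met when the one before it is completed fails the run):
1. the lock bar is slid open (value of joint lock_bar above 0.03 m), for 0.2 s.
2. every drive is out of the cage (x of each of drive_a, drive_b, drive_c in the frame of cage below 0.012 m), for 0.1 s.
At the end, for the whole second after the job is handed in: Every drive present lies the right way up in a dock lane, within 6 mm of fully home against the back stop and at rest; the pick lies level in both saddles of its stand (within 14 mm along, 8 mm across), hook to the stand's +x; the lock bar is shut to within 5 mm (x of drive_a in the frame of dock between 0.014 and 0.026 m and y of drive_a in the frame of dock between -0.08 and 0.08 m and z of drive_a in the frame of dock between 0.002 and 0.011 m and angle between each of drive_a, drive_b, drive_c's own z axis and vertical below 0.1 rad and angle between the x axis of each of drive_a, drive_b, drive_c and the x axis of dock, either way round below 0.12 rad and linear speed of each of drive_a, drive_b, drive_c, pick below 0.02 m/s and x of drive_b in the frame of dock between 0.014 and 0.026 m and y of drive_b in the frame of dock between -0.08 and 0.08 m and z of drive_b in the frame of dock between 0.002 and 0.011 m and x of drive_c in the frame of dock between 0.014 and 0.026 m and y of drive_c in the frame of dock between -0.08 and 0.08 m and z of drive_c in the frame of dock between 0.002 and 0.011 m and x of pick in the frame of pick_stand between -0.014 and 0.014 m and y of pick in the frame of pick_stand between -0.008 and 0.008 m and z of pick in the frame of pick_stand between 0.059 and 0.07 m and angle between pick's own z axis and vertical below 0.12 rad and x of pick_hook in the frame of pick_stand above 0.09 m and value of joint lock_bar below 0.005 m); the robot touches nothing.
It fails at once if fingers touch a drive that is still mostly (more than two thirds) inside the cage (contact force between the fingers and drive_a above 0.5 N and x of drive_a in the frame of cage between 0.02 and 0.18 m and y of drive_a in the frame of cage between -0.11 and 0.11 m and z of drive_a in the frame of cage below 0.05 m).
It fails at once if fingers touch a drive that is still mostly (more than two thirds) inside the cage (contact force between the fingers and drive_b above 0.5 N and x of drive_b in the frame of cage between 0.02 and 0.18 m and y of drive_b in the frame of cage between -0.11 and 0.11 m and z of drive_b in the frame of cage below 0.05 m).
It fails at once if fingers touch a drive that is still mostly (more than two thirds) inside the cage (contact force between the fingers and drive_c above 0.5 N and x of drive_c in the frame of cage between 0.02 and 0.18 m and y of drive_c in the frame of cage between -0.11 and 0.11 m and z of drive_c in the frame of cage below 0.05 m).
It fails at once if a bystander (bottle, screwdriver, cooler) is moved by more than 30 mm (distance of any of spray_bottle, screwdriver, cooler from where it was at the start of the episode above 0.03 m).
Of drive_a, drive_b, drive_c only 2 to 3 are there at a start; the rules pass over those that are not, and their reading is None.
At some moment in a run one of drive_a, drive_b, drive_c may be knocked a few centimetres aside while the robot is not near it.
It also fails if it takes over 210 s, if anything falls off the work surface, if the arm or the gripper's body presses on something with over 40 N, if the wrist force passes 120 N, or if a joint passes its speed limit or range.

ROBOT

A 7-joint arm with a two-finger parallel gripper is mounted at the origin on the work surface. World frame = base frame: x ahead of the robot, y to its left, z up, the work surface at z = 0. Lengths are in m, angles in rad, forces in N, time in s.
With the tool pointing down it reaches from about 0.35 to 0.9 m from the base axis. Payload 8.1 kg.
Tool frame: the origin (TCP) lies midway between the tips of the shut fingers; the grasp point (between the pads) lies 19 mm behind it (ctrl.tcp_to_grasp is the y of the grasp point in the tool frame, in m); y points along the fingers, x is the direction in which the jaws open and shut, and the axes are right-handed (so a half turn about y gives the same grasp; the last joint's range is limited). The gripper opens to 92 mm and grips with 3 to 60 N. Pads are 19 mm wide; open, the fingers measure 130 mm over their backs; the gripper's body (75 mm by 190 mm) begins 47 mm behind the grasp point.
Start: joints at [1.027, 0.434, 0.025, 1.573, -0.012, 1.134, -0.075], TCP at [0.267, -0.565, 0.204] pointing down, gripper open.
Joint ranges: [-2.62, 2.62], [-0.44, 2.09], [-1.27, 1.32], [0.08, 2.57], [-1.32, 4.46], [0.12, 2], [-2.74, 2.74]. Speed limits (rad/s): [2.22, 2.22, 3.01, 3.01, 3.14, 3.14, 3.14].

INTERFACE

Orientations are given as [roll, pitch, yaw] about the fixed x, y, z axes, in that order (R = Rz(yaw) Ry(pitch) Rx(roll)).
In Python, from bench import ctrl gives the robot as it stands.
- The arm moves only by the tool step_arm, never from a script. Its arguments are lists of equal length, an entry for each row: "dp": the shift along the tool's x, y, z in m, a list of three; "twist": the turn, a rotation vector about the tool's x, y, z in degrees, a list of three; "hand": the opening, from 0 (shut) to 1 (fully open). In form: {"dp": [[tx, ty, tz], ...], "twist": [[wx, wy, wz], ...], "hand": [hand, ...]}. A call has 1 to 12 rows; each row shifts and turns the pose as measured when the row begins, along the tool's axes as they then stand; what a row does not reach is not made up. A row lasts 1/12 s, in which the tool goes at most 41.7 mm and 7.16 degrees, less where a joint would pass 70% of its speed; a pose out of reach is approached as far as the arm can. A call is refused whole if a number of a shift passes 0.0417 or a number of a turn 7.16, either way. A call with a gripper value outside its range is refused whole. The fingers move at their own pace and stop on an object; "force" is the grip in N (left out, the last holds). Time passes only in rows, so rows that do not move let the fingers close. It gives the time, the measured TCP pose, the force and the opening at its end, in the units of the state.
- ctrl.get_obs(): the state, without advancing time (a new reading comes with each control period).
- ctrl.snapshot(name): name is "side" or "top" or "wrist"; returns the picture (420x560x3 uint8, red, green, blue); there is no depth.
- ctrl.calibration(name): a dict with "fx", "fy", "cx", "cy" (pixels), "distortion" ([k1, k2, p1, p2, k3] as OpenCV has them; the pictures are not rectified), "eye" and "rotation" of the camera in the world. Camera axes: x right, y down, z forward; pixel columns grow to the right and rows downward; lengths in m; the calibration is good to about 2 mm. A picture is of the moment at which its call begins: read the wrist's pose just before it. calibration takes no time and is no camera call; for the wrist camera it gives the pose at the moment of the call.
- ctrl.hand_in(): hands the job in, once; it reports no verdict.
The state is a dict: "time": time; "joints": joint angles; "dq": joint speeds; "effort": joint torques, N m; "position": TCP position; "eef_rot": TCP orientation; "wrist_force": force on the tool from outside, world axes, zero at the start; "moment": the same for the moment, N m; "opening": opening from 0.0 (shut) to 1.0 (fully open).
Only numpy, scipy, OpenCV 4.12 (cv2) and the standard library are available. Lean on these libraries where they do the work, as an engineer would, in place of code of your own. Each camera call takes 0.05 s, during which the arm holds its last target.

## Working session

There is one attempt and no reset: what is moved stays moved. The work goes in short steps, Python scripts to look and compute and a tool call to move; the robot and the scene stay as the last step left them, time stands still between calls to the robot, and variables do not carry over. Pictures are saved under pics/ and viewed, and the job is handed in when it is done.

Besides the shell and the picture viewer there is one more tool, called after "Request:" as name(argument=value, ...) on one line, values as JSON. step_arm: Moves the arm, as the interface text tells. Its arguments: {"type":"object","properties":{"dp":{"type":"array"},"twist":{"type":"array"},"hand":{"type":"array"},"force":{"type":"number"}},"required":["dp","twist","hand"]}

```bash
ls; mkdir -p pics; python3 - <<'E'
from bench import ctrl
import cv2
o=ctrl.get_obs();print(o)
print(ctrl.tcp_to_grasp)
for n in ("side","top","wrist"):
    c=ctrl.calibration(n);print(n,c)
    cv2.imwrite(f"pics/{n}0.png",ctrl.snapshot(n)[:,:,::-1])
E
```

```text
pics
{'time': 0.0, 'joints': array([ 1.0273679 ,  0.43521878,  0.02496615,  1.57408356, -0.01158546,
        1.1340103 , -0.07511952]), 'dq': array([ 0.00021442,  0.00168749, -0.00116791, -0.00016821,  0.00041987,
       -0.00052391, -0.00141846]), 'effort': array([-7.46483074e-04, -6.67850590e+01,  9.84435976e-01, -3.14455390e+01,
       -6.07662974e-02,  4.31818224e-02,  1.61018788e-04]), 'position': array([ 0.2663919 , -0.56478169,  0.20285278]), 'eef_rot': array([-1.57094948e+00,  1.56779599e-03, -1.13004485e+00]), 'wrist_force': array([ 0.09412602,  0.08104754, -0.22943136]), 'moment': array([ 0.04168524, -0.01720462, -0.02548006]), 'opening': 0.9980377785987765}
-0.0188
side {'fx': 464.7075601607922, 'fy': 464.7075601607922, 'cx': 269.925731330734, 'cy': 206.49183999927456, 'distortion': array([-0.09064904,  0.        ,  0.        ,  0.        ,  0.        ]), 'eye': array([-0.11198476,  0.69620626,  0.64026074]), 'rotation': array([-2.13397262,  0.01957837, -2.32878408])}
top {'fx': 512.4375175647181, 'fy': 512.4375175647181, 'cx': 292.64781200072906, 'cy': 211.81506796889576, 'distortion': array([-0.1152141,  0.       ,  0.       ,  0.       ,  0.       ]), 'eye': array([0.46353952, 0.08886631, 1.25224277]), 'rotation': array([-3.06990513e+00,  1.48875399e-03, -1.54688600e+00])}
wrist {'fx': 315.6608887678061, 'fy': 315.6608887678061, 'cx': 281.3752908954236, 'cy': 209.89011806033838, 'distortion': array([-0.02529608,  0.        ,  0.        ,  0.        ,  0.        ]), 'eye': array([ 0.33907164, -0.53026141,  0.38410634]), 'rotation': array([ 2.83972982e+00,  1.03684625e-03, -1.12931753e+00])}
```

View pics/top0.png

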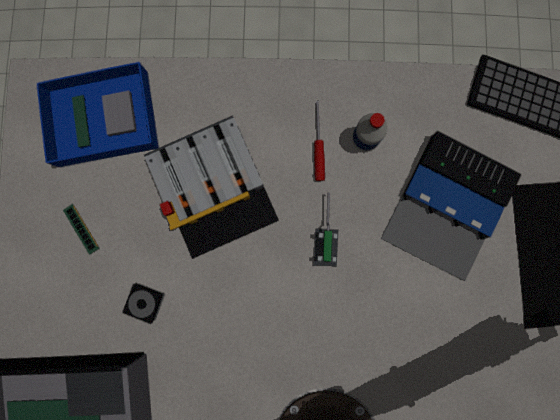

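View pics/side0.png

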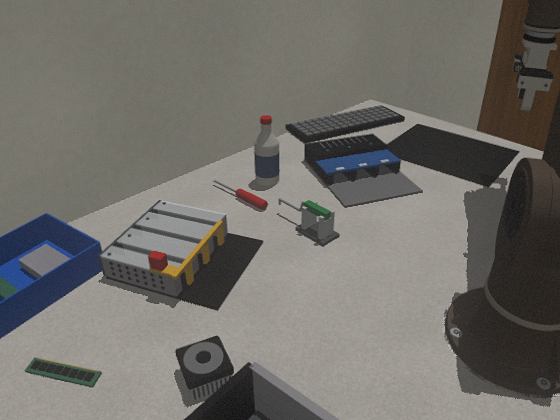

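View pics/wrist0.png

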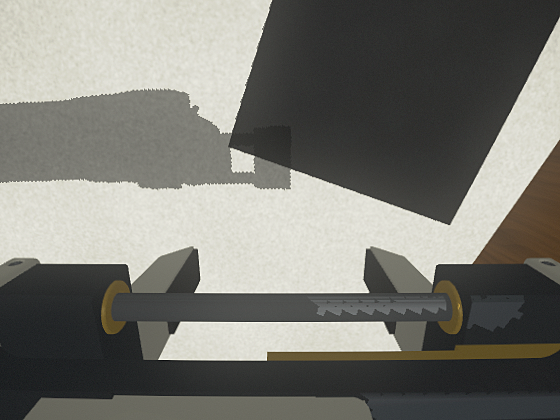

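```bash
cat > h.py <<'E'
import numpy as np, cv2
from scipy.spatial.transform import Rotation as R
from bench import ctrl
def cal(n):
    c=ctrl.calibration(n)
    K=np.array([[c['fx'],0,c['cx']],[0,c['fy'],c['cy']],[0,0,1]])
    return K,np.array(c['distortion']),np.array(c['eye']),R.from_euler('xyz',c['rotation']).as_matrix()
def ray(C,uv):
    K,d,e,Rm=C
    p=cv2.undistortPoints(np.array(uv,float).reshape(-1,1,2),K,d).reshape(-1,2)
    v=np.c_[p,np.ones(len(p))]@Rm.T
    return e,v
def onz(C,uv,z):
    e,v=ray(C,uv); t=(z-e[2])/v[:,2]
    return e+v*t[:,None]
def proj(C,P):
    K,d,e,Rm=C
    q=(np.array(P,float).reshape(-1,3)-e)@Rm
    return cv2.projectPoints(q,np.zeros(3),np.zeros(3),K,d)[0].reshape(-1,2)
def snap(n,f=None,crop=None,s=1):
    C=cal(n); im=ctrl.snapshot(n)[:,:,::-1].copy()
    if f:
        o=im
        if crop: o=im[crop[1]:crop[3],crop[0]:crop[2]]
        cv2.imwrite('pics/'+f,cv2.resize(o,None,fx=s,fy=s,interpolation=cv2.INTER_CUBIC))
    return C,im
def to_world(pose,p):  # pose x,y,yaw
    x,y,a=pose; p=np.array(p,float).reshape(-1,3)
    c,s=np.cos(a),np.sin(a)
    return np.c_[x+c*p[:,0]-s*p[:,1], y+s*p[:,0]+c*p[:,1], p[:,2]]
E
python3 - <<'E'
import cv2
im=cv2.imread('pics/top0.png')
cv2.imwrite('pics/a.png',cv2.resize(im[105:270,130:290],None,fx=3.6,fy=3.6,interpolation=cv2.INTER_CUBIC))
cv2.imwrite('pics/b.png',cv2.resize(im[120:290,370:530],None,fx=3.5,fy=3.5,interpolation=cv2.INTER_CUBIC))
cv2.imwrite('pics/c.png',cv2.resize(im[90:280,290:390],None,fx=3,fy=3,interpolation=cv2.INTER_CUBIC))
E
```

```text
(no output)
```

View pics/a.png

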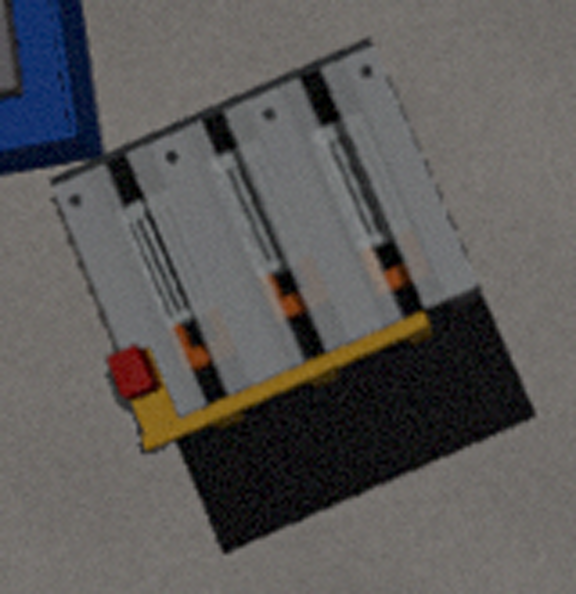

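View pics/b.png

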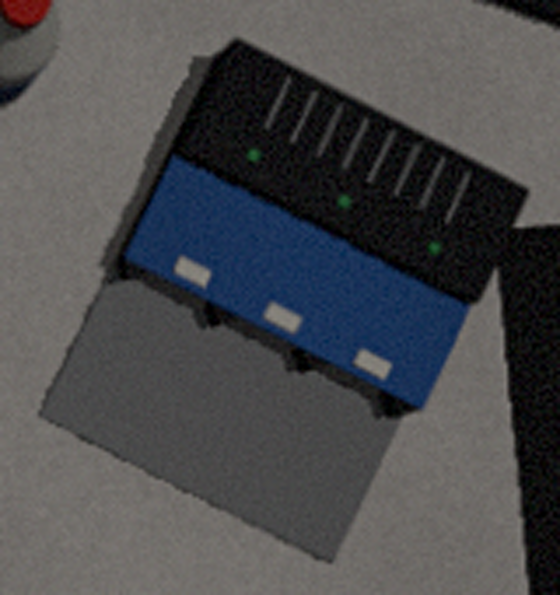

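View pics/c.png

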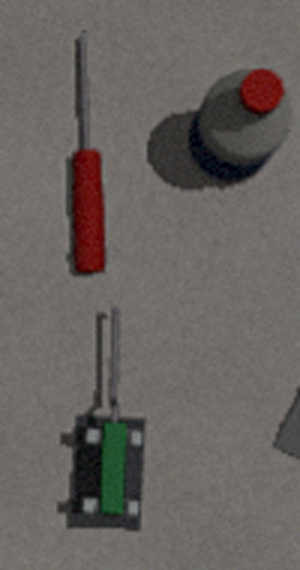

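```bash
cat > fit.py <<'E'
from h import *
from scipy.optimize import least_squares
C=cal('top')
def fit(uv,P,z0):
    uv=np.array(uv,float);P=np.array(P,float)/1000
    w=np.array([onz(C,u,p[2])[0] for u,p in zip(uv,P)])
    f=lambda q:(to_world(q,P)-w)[:,:2].ravel()
    s=least_squares(f,z0); print(np.round(s.x,4),'yaw deg',round(np.degrees(s.x[2]),2)); print(np.round(s.fun.reshape(-1,2)*1000,1).tolist())
    return s.x
a=lambda u,v:(130+u/3.6-.5,105+v/3.6-.5)
print('cage');fit([a(225,551),a(533,414),a(480,288),a(66,196),a(385,80)],[(-90,116,6),(-90,-116,6),(0,-116,6),(160,116,60),(160,-116,60)][:3]+[],[.6,.2,.3]) if 0 else fit([a(225,551),a(533,414),a(480,288)],[(-90,116,6),(-90,-116,6),(0,-116,6)],[.6,.2,.3])
b=lambda u,v:(370+u/3.5-.5,120+v/3.5-.5)
print('dock');fit([b(38,415),b(332,562),b(125,260),b(418,410)],[(-120,116,6),(-120,-116,6),(0,116,40),(0,-116,40)],[.6,-.3,-.4])
c=lambda u,v:(290+u/3-.5,90+v/3-.5)
print('stand from handle');fit([c(105,423),c(127,423),c(100,514),c(124,514)],[(35,9,73),(35,-9,73),(-35,9,73),(-35,-9,73)],[.5,.1,0])
print(onz(C,[c(115,308)],.0385))
print('base');fit([c(144,418),c(67,527),c(139,530)],[(45,-28,8),(-45,28,8),(-45,-28,8)],[.5,.1,0])
print('knob',onz(C,[a(132,372)],.097))
E
python3 fit.py
```

```text
cage
[0.5663 0.2716 0.4494] yaw deg 25.75
[[-0.6, 1.6], [2.3, -1.2], [-1.6, -0.4]]
dock
[ 0.552  -0.2783 -0.4434] yaw deg -25.4
[[-0.5, 0.4], [-1.4, 0.4], [1.6, 1.8], [0.3, -2.5]]
stand from handle
[ 0.4721  0.0107 -0.0211] yaw deg -1.21
[[0.5, 0.6], [-0.2, -0.5], [0.3, -0.3], [-0.5, 0.1]]
[[0.59954957 0.01006635 0.0385    ]]
base
[ 0.4693  0.0127 -0.0309] yaw deg -1.77
[[-0.6, 0.4], [0.6, -1.3], [-0.0, 0.9]]
knob [[0.54866744 0.38090078 0.097     ]]
```

Request:
step_arm(dp=[[-0.027, 0, 0.024], [-0.027, 0, 0.024], [-0.027, 0, 0.024], [-0.027, 0, 0.024], [-0.027, 0, 0.024], [-0.027, 0, 0.024], [-0.027, 0, 0.024], [-0.027, 0, 0.024], [-0.027, 0, 0.024], [-0.027, 0, 0.024], [-0.027, 0, 0.024], [-0.027, 0, 0.024]], twist=[[0, 0, 0], [0, 0, 0], [0, 0, 0], [0, 0, 0], [0, 0, 0], [0, 0, 0], [0, 0, 0], [0, 0, 0], [0, 0, 0], [0, 0, 0], [0, 0, 0], [0, 0, 0]], hand=[0.6, 0.6, 0.6, 0.6, 0.6, 0.6, 0.6, 0.6, 0.6, 0.6, 0.6, 0.6])

```text
time: 1.15
position: [0.3878, -0.1391, 0.1988]
eef_rot: [-1.577, 0.001, -1.145]
wrist_force: [1.4, -0.1, 0.4]
opening: 0.606
```

```bash
cat >> h.py <<'E'
def goal(p,yaw_deg,msg=''):
    """tool-frame delta: prints dp & twist-y totals, assuming rotation after; also dp in target frame"""
    o=ctrl.get_obs(); Rc=R.from_euler('xyz',o['eef_rot']); Rt=R.from_euler('xyz',[-np.pi/2,0,np.radians(yaw_deg)])
    d=np.array(p)-o['position']
    print(msg,'t',round(o['time'],2),'pos',np.round(o['position'],4),'yaw',round(np.degrees(o['eef_rot'][2]),2),'F',np.round(o['wrist_force'],1),'op',round(o['opening'],3))
    print('  dp now-frame',np.round(Rc.inv().apply(d),4),' dp target-frame',np.round(Rt.inv().apply(d),4),' twist',np.round(np.degrees((Rc.inv()*Rt).as_rotvec()),2))
E
python3 - <<'E'
from h import *
goal([.552,.381,.2],-64.2)
snap('wrist','w1.png')
E
```

```text
t 1.15 pos [ 0.3878 -0.1391  0.1988] yaw -65.6 F [ 1.4 -0.1  0.4] op 0.606
  dp now-frame [-0.4058 -0.003   0.3644]  dp target-frame [-0.3968 -0.0012  0.3742]  twist [ 0.34 -1.4  -0.04]
```

View pics/w1.png

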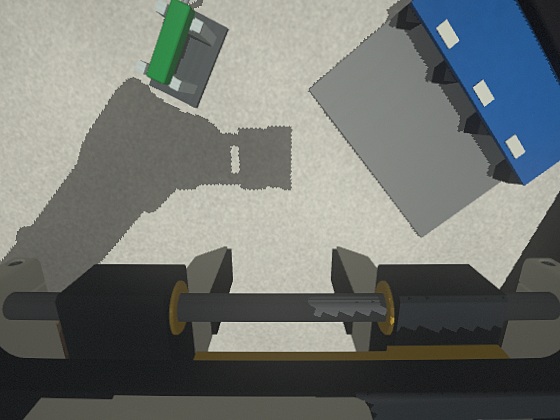

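Request:
step_arm(dp=[[-0.032, -0.002, 0.023], [-0.032, -0.002, 0.023], [-0.032, -0.002, 0.023], [-0.032, -0.002, 0.023], [-0.032, -0.002, 0.023], [-0.032, -0.002, 0.023], [-0.032, -0.002, 0.023], [-0.032, -0.002, 0.023], [-0.032, -0.002, 0.023], [-0.032, -0.002, 0.023], [-0.032, -0.002, 0.023], [0, 0, 0]], twist=[[0, 0, 0], [0, 0, 0], [0, 0, 0], [0, 0, 0], [0, 0, 0], [0, 0, 0], [0, 0, 0], [0, 0, 0], [0, 0, 0], [0, 0, 0], [0, 0, 0], [0, 0, 0]], hand=[0.6, 0.6, 0.6, 0.6, 0.6, 0.6, 0.6, 0.6, 0.6, 0.6, 0.6, 0.6])

```text
time: 2.2
position: [0.4717, 0.3068, 0.2204]
eef_rot: [-1.574, 0.004, -1.14]
wrist_force: [-1.2, 0.1, 0.4]
opening: 0.596
```

```bash
python3 - <<'E'
from h import *
goal([.552,.381,.078],-64.2)
snap('wrist','w2.png')
E
```

```text
t 2.2 pos [0.4717 0.3068 0.2204] yaw -65.33 F [-1.2  0.1  0.4] op 0.596
  dp now-frame [-0.0333  0.1422  0.1043]  dp target-frame [-0.0318  0.1424  0.1046]  twist [ 0.16 -1.13 -0.23]
```

View pics/w2.png

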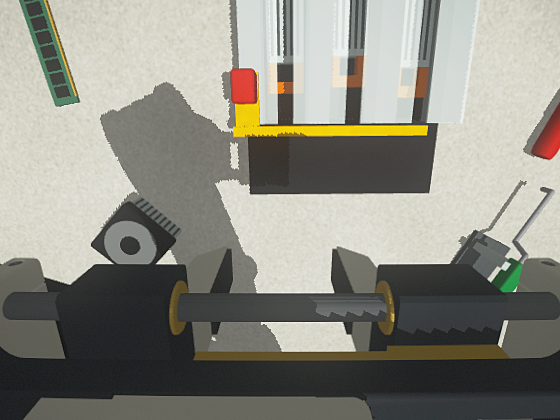

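```bash
python3 - <<'E'
from h import *
C=cal('wrist'); im=cv2.imread('pics/w2.png')
w=onz(C,[(249.5,194),(430.5,193)],.006); print('apron corners',w); d=w[0]-w[1]; print('width',np.linalg.norm(d),'yaw',np.degrees(np.arctan2(d[1],d[0]))-90)
w=onz(C,[(232,129),(428,130)],.068);print('bar',w)  
print('knob px top corners?');
h=cv2.cvtColor(im,cv2.COLOR_BGR2HSV)
m=((h[...,0]<8)|(h[...,0]>172))&(h[...,1]>150)&(h[...,2]>60)
m[:,300:]=0
ys,xs=np.nonzero(m);print(xs.min(),xs.max(),ys.min(),ys.max())
cv2.imwrite('pics/k.png',cv2.resize(im[55:205,220:450],None,fx=3.4,fy=3.4,interpolation=cv2.INTER_CUBIC))
E
```

```text
apron corners [[0.43417372 0.33215654 0.006     ]
 [0.53328493 0.11968881 0.006     ]]
width 0.23444736581727812 yaw 25.007946169718053
bar [[0.50758353 0.37609945 0.068     ]
 [0.59106182 0.19261815 0.068     ]]
knob px top corners?
231 256 69 103
```

View pics/k.png

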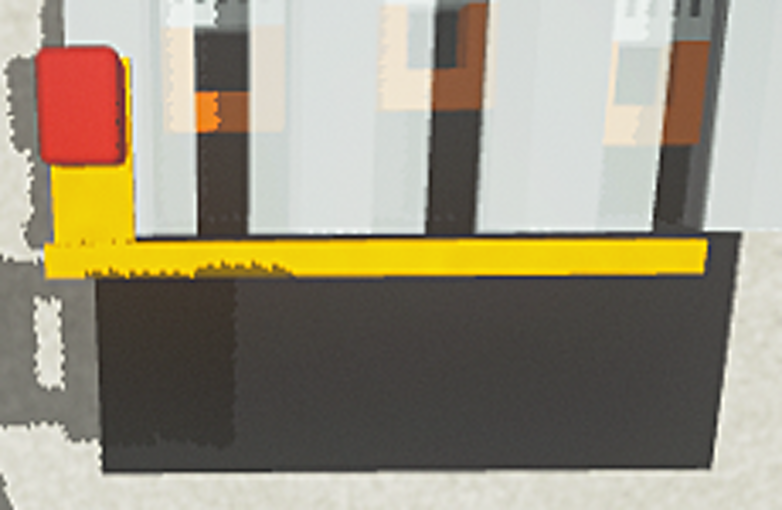

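```bash
python3 - <<'E'
from h import *
C=cal('wrist')
w=onz(C,[(250,193.2),(428.8,192.2)],.006); d=w[0]-w[1]; yaw=np.arctan2(d[1],d[0])-np.pi/2
print('width',np.linalg.norm(d),'yaw',np.degrees(yaw))
m=w.mean(0); x=np.array([np.cos(yaw),np.sin(yaw)]); y=np.array([-x[1],x[0]])
o=m[:2]+.09*x; print('cage origin',o)
def cage(uv,z):
    p=onz(C,uv,z)[:,:2]-o; return np.c_[p@x,p@y]*1000
s=lambda u,v:(220+u/3.4-.5,55+v/3.4-.5)
print('knob rear corners',cage([s(37,47),s(125,47)],.097))
print('bar ends rear',cage([s(45,240),s(708,238)],.068), 'front', cage([s(45,278),s(708,274)],.068))
print('knob world',o+.035*x+.105*y)
E
```

```text
width 0.2313931497165061 yaw 25.012573401634967
cage origin [0.56590314 0.26519222]
knob rear corners [[ 48.13962521 119.45782586]
 [ 47.92306998  96.45247885]]
bar ends rear [[ -2.07543406 124.21086515]
 [ -2.39298251 -75.42977704]] front [[-13.25371979 124.78367657]
 [-13.01539156 -76.78599624]]
knob world [0.55322487 0.3751434 ]
```

Request:
step_arm(dp=[[-0.0075, 0, 0.026], [-0.0075, 0, 0.026], [-0.0075, 0, 0.026], [-0.0075, 0, 0.026], [0, 0.03, 0], [0, 0.03, 0], [0, 0.03, 0], [0, 0.01, 0]], twist=[[0, -0.2, 0], [0, -0.2, 0], [0, -0.2, 0], [0, 0, 0], [0, 0, 0], [0, 0, 0], [0, 0, 0], [0, 0, 0]], hand=[0.6, 0.6, 0.6, 0.6, 0.6, 0.6, 0.6, 0.6])

```text
time: 2.92
position: [0.5603, 0.3691, 0.116]
eef_rot: [-1.574, -0.004, -1.135]
wrist_force: [-1.0, -1.3, -0.2]
opening: 0.6
```

```bash
python3 - <<'E'
from h import *
goal([.553,.378,.077],-64.8)
snap('wrist','w3.png')
E
```

```text
t 2.92 pos [0.5603 0.3691 0.116 ] yaw -65.02 F [-1.  -1.3 -0.2] op 0.6
  dp now-frame [-0.0113  0.039  -0.0027]  dp target-frame [-0.0111  0.039  -0.0028]  twist [ 0.2  -0.22  0.22]
```

View pics/w3.png

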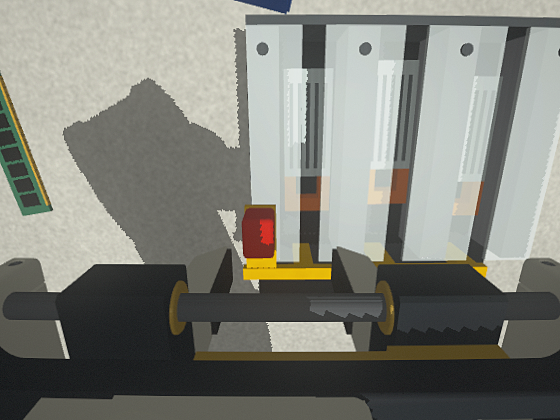

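Request:
step_arm(dp=[[-0.011, 0, -0.003], [0, 0.02, 0], [0, 0.018, 0], [0, 0, 0], [0, 0, 0], [0, 0, 0], [0, 0, 0], [0, 0, 0]], twist=[[0, 0, 0], [0, 0, 0], [0, 0, 0], [0, 0, 0], [0, 0, 0], [0, 0, 0], [0, 0, 0], [0, 0, 0]], hand=[0.6, 0.6, 0.6, 0.35, 0.2, 0.2, 0.2, 0.2], force=15)

```text
time: 3.63
position: [0.5547, 0.3814, 0.0896]
eef_rot: [-1.564, -0.001, -1.137]
wrist_force: [-0.2, -0.3, 1.2]
opening: 0.289
```

Request:
step_arm(dp=[[0, 0.006, 0], [0, 0.006, 0], [0, 0, 0], [0, 0, 0], [0, 0, 0]], twist=[[0, 0, 0], [0, 0, 0], [0, 0, 0], [0, 0, 0], [0, 0, 0]], hand=[0.35, 0.35, 0.1, 0.1, 0.1], force=15)

```text
time: 4.05
position: [0.5559, 0.3821, 0.0789]
eef_rot: [-1.56, -0.001, -1.137]
wrist_force: [0.6, 0.0, 0.1]
opening: 0.185
```

```bash
python3 - <<'E'
from h import *
goal([.553,.378,.077],-64.8)
snap('wrist','w4.png'); snap('side','s4.png',(80,150,280,330),3)
E
```

```text
t 4.05 pos [0.5559 0.3821 0.0789] yaw -65.17 F [0.6 0.  0.1] op 0.185
  dp now-frame [ 0.0025  0.0018 -0.0044]  dp target-frame [ 0.0025  0.0019 -0.0044]  twist [-0.61 -0.37  0.05]
```

View pics/w4.png

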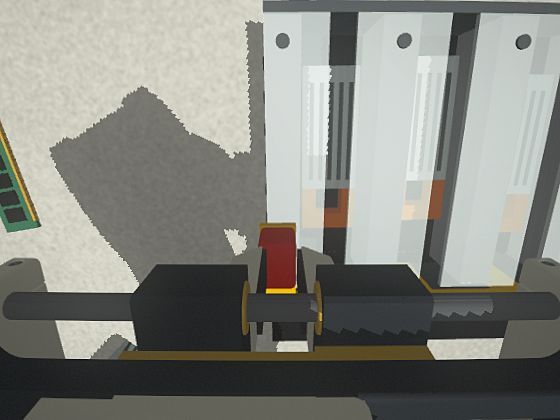

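View pics/s4.png

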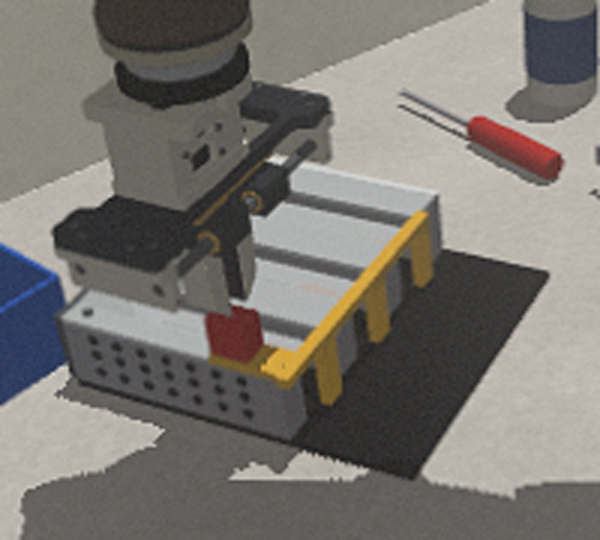

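Request:
step_arm(dp=[[0, 0, 0], [0, 0, 0]], twist=[[0, 0, 0], [0, 0, 0]], hand=[0.1, 0.1])

```text
time: 4.32
position: [0.556, 0.3822, 0.079]
eef_rot: [-1.56, -0.001, -1.137]
wrist_force: [-0.5, -0.1, -0.1]
opening: 0.102
```

```bash
python3 - <<'E'
from h import *
C,_=snap('wrist','w5.png',(200,200,400,380),3.5); snap('side','s5.png',(130,200,230,300),6)
o=ctrl.get_obs();print(o['position'],o['eef_rot']); print(proj(C,o['position']), proj(cal('side'),o['position']), proj(cal('side'),[.553,.378,.097]),proj(cal('top'),[.553,.378,.097]), C[2])
E
```

```text
[0.55603411 0.38229265 0.07910518] [-1.55982606e+00 -6.68652954e-04 -1.13740518e+00]
[[281.98008417 246.67199457]] [[156.29445249 260.16101862]] [[157.62041451 252.58845486]] [[167.49926894 205.96820845]] [0.626955   0.41580113 0.26109072]
```

View pics/w5.png

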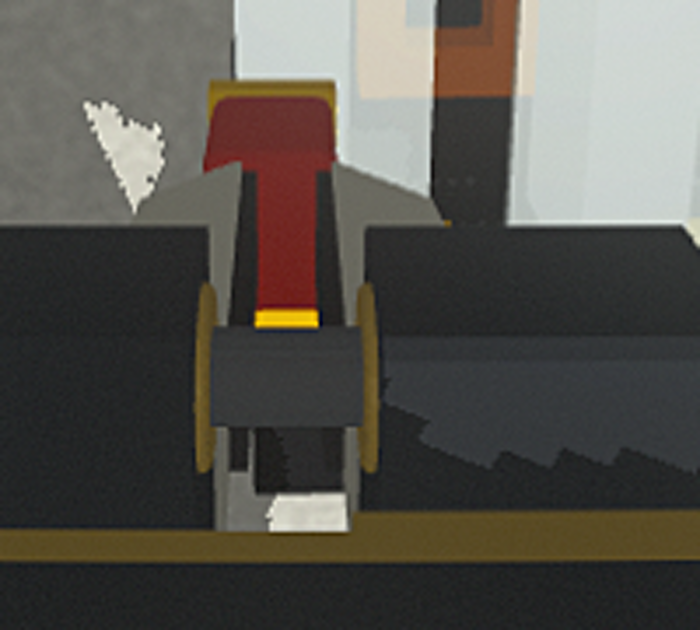

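View pics/s5.png

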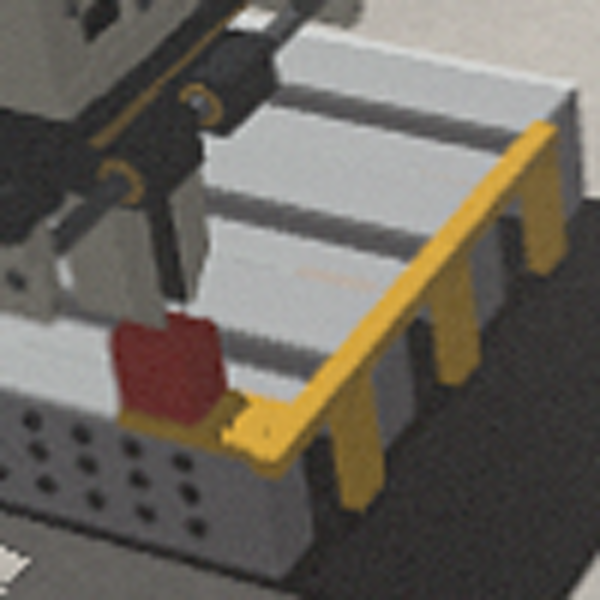

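```bash
python3 - <<'E'
from h import *
C,_=snap('top','t5.png',(120,100,300,260),4)
o=ctrl.get_obs();print(o['position'],o['wrist_force'],o['effort'],o['moment'])
S=cal('side');W=cal('wrist')
p=o['position'];print(proj(S,[p,p+[0,0,.02]]),proj(W,[p,p+[0,0,.02]]))
e1,v1=ray(S,[(155,254)]);
for z in (.07,.08,.09,.1): print(onz(S,[(155,254)],z),onz(W,[(282,246.7)],z))
k=to_world((.565,.268,np.radians(25.2)),np.array([(20,94,97),(20,116,97),(50,94,97),(50,116,97),(20,94,67),(20,116,67)])/1000)
print(proj(W,k),proj(S,k))
E
```

```text
[0.55604139 0.38227449 0.07909448] [ 0.33854098 -1.03661505  0.7506005 ] [ 5.86116716e-03 -7.74331999e+01 -8.62063140e+00 -2.77264577e+01
  5.22588089e-02 -1.41725871e-01 -3.79154108e-05] [ 0.05027228  0.01317066 -0.00598023]
[[156.30132331 260.15952238]
 [154.70244636 251.98754941]] [[282.04295149 246.67669236]
 [282.1516158  260.8066264 ]]
[[0.58580228 0.36849211 0.07      ]] [[0.5524721  0.38061725 0.07      ]]
[[0.573566   0.37423885 0.08      ]] [[0.55636869 0.38245895 0.08      ]]
[[0.56132972 0.37998559 0.09      ]] [[0.56026529 0.38430065 0.09      ]]
[[0.54909344 0.38573233 0.1       ]] [[0.56416189 0.38614234 0.1       ]]
[[304.73977216 290.854418  ]
 [267.39737548 291.0692985 ]
 [305.60483094 243.68093753]
 [266.39424059 243.90639716]
 [301.57892246 267.40665614]
 [269.21511509 267.59224483]] [[167.67349998 251.16885769]
 [161.49195084 257.87988718]
 [154.51659112 247.88365042]
 [148.16969332 254.45047413]
 [169.81742574 263.31405485]
 [163.79562697 270.12355049]]
```

View pics/t5.png

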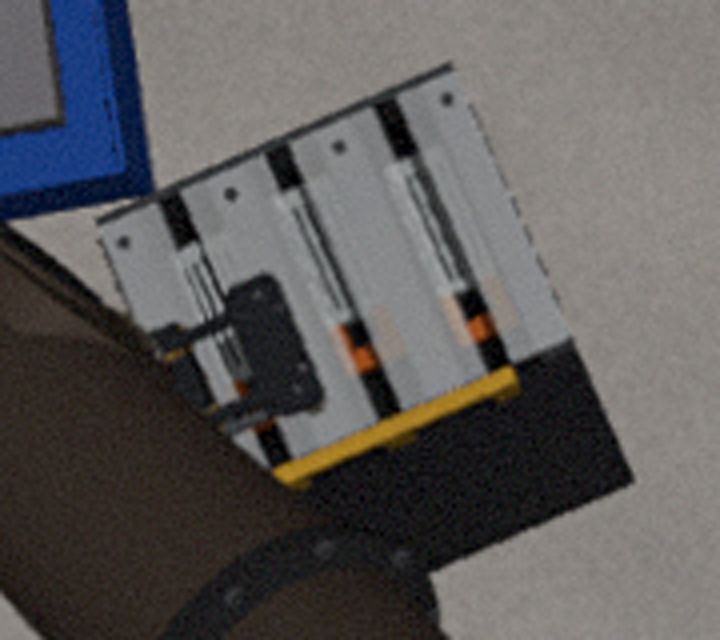

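Request:
step_arm(dp=[[0, -0.02, 0], [0, -0.02, 0], [0, -0.02, 0], [0, 0, 0]], twist=[[0, 0, 0], [0, 0, 0], [0, 0, 0], [0, 0, 0]], hand=[0.0, 0.0, 0.0, 0.0])

```text
time: 4.8
position: [0.5544, 0.3813, 0.1396]
eef_rot: [-1.564, -0.001, -1.137]
wrist_force: [0.1, 0.8, 1.4]
opening: 0.009
```

```bash
python3 - <<'E'
from h import *
o=ctrl.get_obs()
S,_=snap('side','s6.png',(100,150,230,270),6); W,_=snap('wrist','w6.png',(200,200,400,380),3.5)
p=o['position'];print(p,o['opening']);print((proj(S,[p,p+[0,0,.0188]])-[100,150])*6,(proj(W,[p,p+[0,0,.0188]])-[200,200])*3.5)
E
```

```text
[0.55436529 0.38128266 0.13961824] 0.009219025516568337
[[313.73903705 509.68885303]
 [304.21876474 460.00251672]] [[284.93457011 163.72470011]
 [285.21081999 211.06079871]]
```

View pics/s6.png

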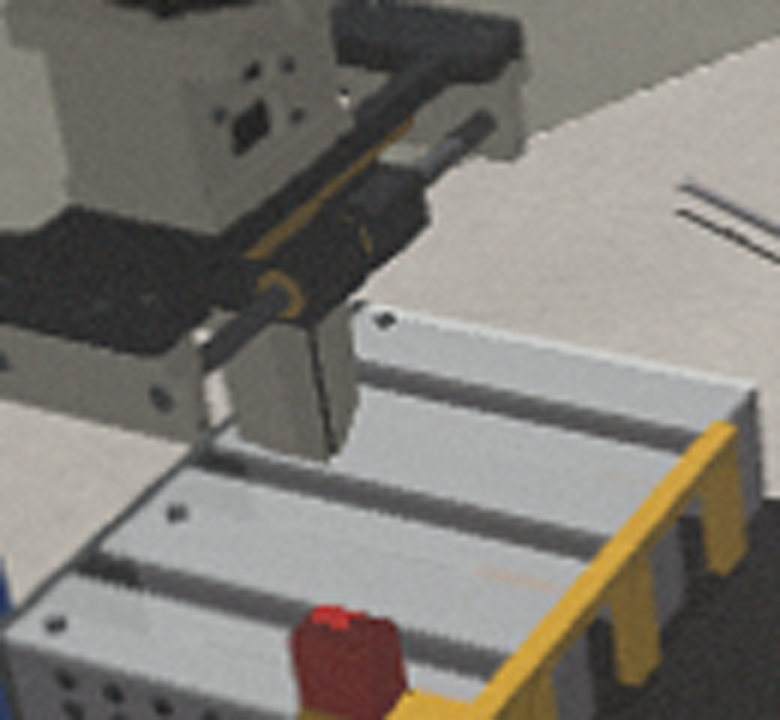

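View pics/w6.png

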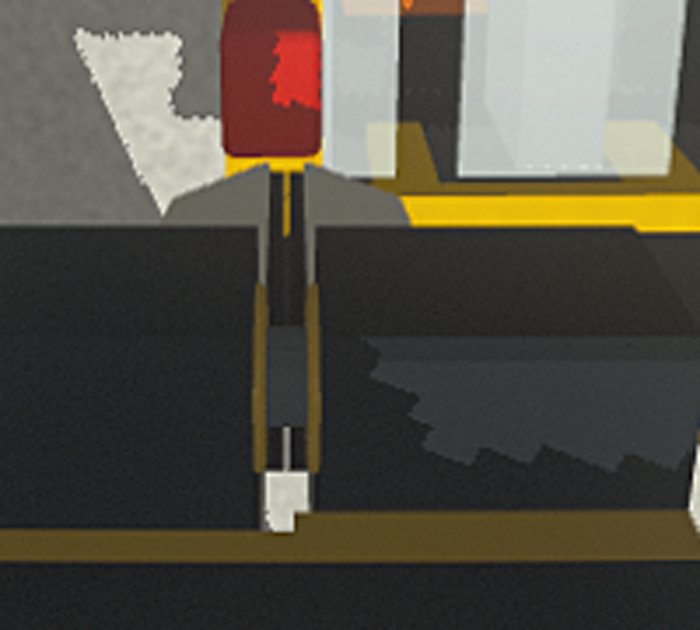

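Request:
step_arm(dp=[[-0.002, 0, -0.004], [0, 0, 0], [0, 0, 0], [0, 0.03, 0], [0, 0.03, 0], [0, 0.024, 0], [0, 0, 0], [0, 0, 0], [0, 0, 0], [0, 0, 0], [0, 0, 0]], twist=[[0, 0, 0], [0, 0, 0], [0, 0, 0], [0, 0, 0], [0, 0, 0], [0, 0, 0], [0, 0, 0], [0, 0, 0], [0, 0, 0], [0, 0, 0], [0, 0, 0]], hand=[0.5, 0.5, 0.5, 0.5, 0.5, 0.5, 0.1, 0.1, 0.1, 0.1, 0.1])

```text
time: 5.82
position: [0.5464, 0.3789, 0.0464]
eef_rot: [-1.573, -0.003, -1.136]
wrist_force: [2.3, 1.6, -15.1]
opening: 0.239
```

Request:
step_arm(dp=[[-0.01, -0.001, 0], [-0.012, 0, 0], [-0.012, 0, 0], [-0.006, 0, 0], [0, 0, 0]], twist=[[0, 0, 0], [0, 0, 0], [0, 0, 0], [0, 0, 0], [0, 0, 0]], hand=[0.1, 0.1, 0.1, 0.1, 0.1])

```text
time: 6.23
position: [0.5326, 0.4079, 0.0464]
eef_rot: [-1.576, -0.018, -1.143]
wrist_force: [0.8, -1.3, -8.6]
opening: 0.242
```

Request:
step_arm(dp=[[-0.006, 0, 0], [-0.005, 0, 0], [-0.003, 0, 0], [0, 0, 0]], twist=[[0, 0, 0], [0, 0, 0], [0, 0, 0], [0, 0, 0]], hand=[0.1, 0.1, 0.1, 0.1])

```text
time: 6.57
position: [0.5329, 0.4069, 0.0465]
eef_rot: [-1.58, -0.043, -1.152]
wrist_force: [1.3, 1.0, -11.8]
opening: 0.251
```

Request:
step_arm(dp=[[0, 0, 0], [0, 0, 0], [0, 0, 0], [0, -0.035, 0], [0, -0.035, 0], [0, -0.035, 0], [0, -0.035, 0], [0, 0, -0.03], [0, 0, -0.03], [0, 0, -0.03]], twist=[[0, 0, 0], [0, 0, 0], [0, 0, 0], [0, 0, 0], [0, 0, 0], [0, 0, 0], [0, 0, 0], [0, 0, 0], [0, 0, 0], [0, 0, 0]], hand=[0.5, 0.5, 0.5, 0.5, 0.5, 0.5, 0.5, 0.6, 0.6, 0.6])

```text
time: 7.4
position: [0.4479, 0.3941, 0.2036]
eef_rot: [-1.559, -0.024, -1.144]
wrist_force: [-0.1, 0.0, 0.4]
opening: 0.597
```

```bash
python3 - <<'E'
from h import *
goal([.5,.3,.2],-64.8)
snap('wrist','w7.png',(180,20,480,250),2.6)
E
```

```text
t 7.4 pos [0.4479 0.3941 0.2036] yaw -65.57 F [-0.1  0.   0.4] op 0.597
  dp now-frame [0.1071 0.0062 0.0084]  dp target-frame [0.1073 0.0036 0.0071]  twist [-0.65 -0.76  1.35]
```

View pics/w7.png

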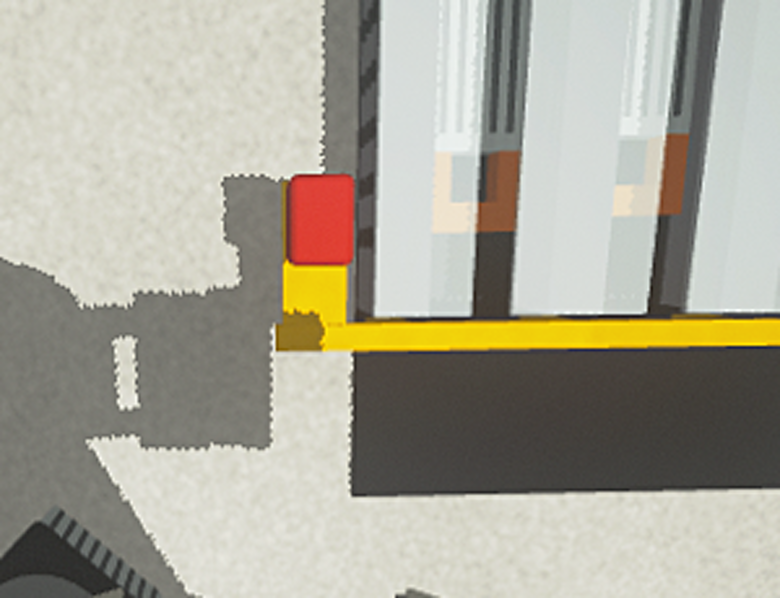

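```bash
python3 - <<'E'
from h import *
C=cal('wrist'); s=lambda u,v:(180+u/2.6-.5,20+v/2.6-.5)
a=np.radians(25.2);x=np.array([np.cos(a),np.sin(a)]);y=np.array([-x[1],x[0]]);o=np.array([.565,.268])
def cage(uv,z):
    p=onz(C,uv,z)[:,:2]-o; return np.c_[p@x,p@y]*1000
print('apron corner (-90,116)',cage([s(352,495)],.006));print('bar end (124@shut)',cage([s(277,325),s(277,350)],.068));print('knob rear corners',cage([s(290,177),s(354,177)],.097))
E
```

```text
apron corner (-90,116) [[-95.73607837 118.88443739]]
bar end (124@shut) [[ -8.69460856 157.31387854]
 [-18.14681458 157.35226475]]
knob rear corners [[ 42.02724026 153.94869692]
 [ 41.92112086 132.77925424]]
```

Request:
step_arm(dp=[[0.033, 0, -0.022], [0.033, 0, -0.022], [0.033, 0, -0.022], [0.033, 0, -0.022], [0.033, 0, -0.022], [0.033, 0, -0.022], [0.033, 0, -0.022], [0.033, 0, -0.022], [0.033, 0, -0.022], [0.03, 0, -0.02], [0, 0, 0], [0, 0, 0]], twist=[[0, 0, 0], [0, 0, 0], [0, 0, 0], [0, 0, 0], [0, 0, 0], [0, 0, 0], [0, 0, 0], [0, 4, 0], [0, 6, 0], [0, 6, 0], [0, 6, 0], [0, 4, 0]], hand=[0.6, 0.6, 0.6, 0.6, 0.6, 0.6, 0.6, 0.6, 0.6, 0.6, 0.6, 0.6])

```text
time: 8.45
position: [0.3694, 0.0064, 0.2163]
eef_rot: [-1.53, -0.001, -1.585]
wrist_force: [0.2, 0.6, 0.3]
opening: 0.604
```

```bash
python3 - <<'E'
from h import *
goal([.472,.0107,.2],-91.2)
snap('wrist','w8.png')
E
```

```text
t 8.45 pos [0.3694 0.0064 0.2163] yaw -90.83 F [0.2 0.6 0.3] op 0.604
  dp now-frame [-0.0058  0.0205  0.1017]  dp target-frame [-0.0064  0.0163  0.1025]  twist [-2.35  0.37  0.06]
```

View pics/w8.png

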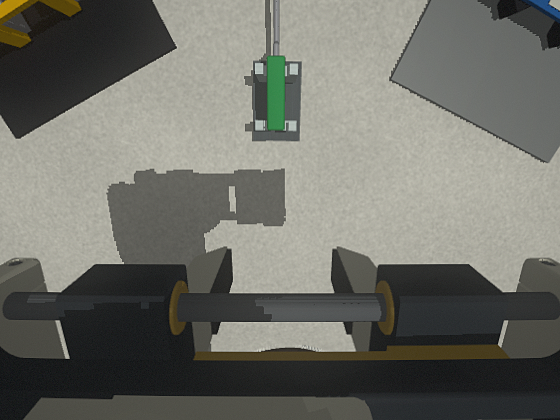

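```bash
cat > pk.py <<'E'
from h import *
C,im=snap('wrist')
h=cv2.cvtColor(im,cv2.COLOR_BGR2HSV)
m=((h[...,0]>50)&(h[...,0]<80)&(h[...,1]>120)&(h[...,2]>40)).astype(np.uint8)
c=max(cv2.findContours(m,0,2)[0],key=cv2.contourArea)
b=cv2.boxPoints(cv2.minAreaRect(c));print(b.tolist(),cv2.contourArea(c))
w=onz(C,b,.073);print(np.round(w,4));m=w.mean(0)
l=sorted(w.tolist());d=(np.array(l[2])+l[3]-np.array(l[0])-l[1])/2
print('centre',m,'len',np.linalg.norm(d),'yaw',np.degrees(np.arctan2(d[1],d[0])))
goal([m[0],m[1],.2],-90+np.degrees(np.arctan2(d[1],d[0])))
E
python3 pk.py
```

```text
[[266.0, 56.0], [283.0, 56.0], [283.0, 129.0], [266.0, 129.0]] 1185.5
[[0.5071 0.0186 0.073 ]
 [0.5068 0.0024 0.073 ]
 [0.4389 0.0035 0.073 ]
 [0.4392 0.0206 0.073 ]]
centre [0.473007   0.01125353 0.073     ] len 0.0679018433610075 yaw -1.2807902046840451
 t 8.55 pos [0.3695 0.0072 0.2161] yaw -90.47 F [-0.4 -0.   0.6] op 0.599
  dp now-frame [-0.005   0.0203  0.1027]  dp target-frame [-0.0064  0.0161  0.1034]  twist [-2.31  0.81  0.07]
```

Request:
step_arm(dp=[[-0.001, 0, 0.02], [-0.002, 0, 0.03], [-0.003, 0, 0.03], [0, 0, 0.022], [0, 0, 0]], twist=[[-1.2, 0.4, 0], [-1.2, 0.4, 0], [0, 0, 0], [0, 0, 0], [0, 0, 0]], hand=[0.5, 0.5, 0.5, 0.5, 0.5])

```text
time: 8.97
position: [0.4773, 0.0185, 0.2203]
eef_rot: [-1.566, 0.0, -1.568]
wrist_force: [-0.5, 0.2, -0.2]
opening: 0.497
```

```bash
python3 - <<'E'
from h import *
goal([.473,.0112,.027],-91.2)
E
```

```text
t 8.97 pos [0.4773 0.0185 0.2203] yaw -89.83 F [-0.5  0.2 -0.2] op 0.497
  dp now-frame [ 0.0073  0.1932 -0.0052]  dp target-frame [ 0.0073  0.1933 -0.0042]  twist [-0.25  1.37 -0.01]
```

Request:
step_arm(dp=[[0.006, 0.03, -0.004], [0.001, 0.03, 0], [0, 0.03, 0], [0, 0.03, 0], [0, 0, 0]], twist=[[0, 0.7, 0], [0, 0.7, 0], [0, 0, 0], [0, 0, 0], [0, 0, 0]], hand=[0.5, 0.5, 0.5, 0.5, 0.5])

```text
time: 9.38
position: [0.4795, 0.02, 0.0998]
eef_rot: [-1.556, 0.006, -1.568]
wrist_force: [0.1, -0.2, -0.1]
opening: 0.495
```

```bash
python3 - <<'E'
from h import *
goal([.473,.0112,.027],-91.2)
C,_=snap('wrist','w9.png')
E
```

```text
t 9.38 pos [0.4795 0.02   0.0998] yaw -89.82 F [ 0.1 -0.2 -0.1] op 0.495
  dp now-frame [ 0.0092  0.0727 -0.0076]  dp target-frame [ 0.0089  0.0728 -0.0063]  twist [-0.86  1.38 -0.34]
```

View pics/w9.png

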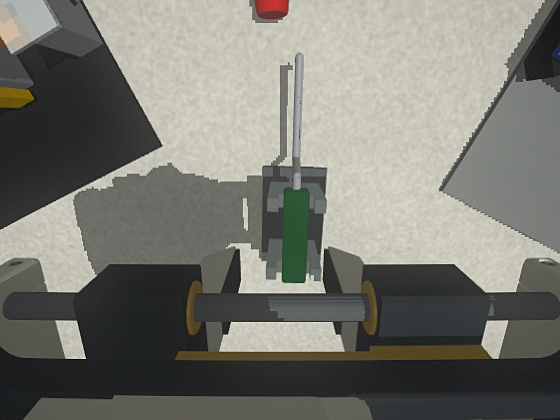

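Request:
step_arm(dp=[[0.009, 0, -0.007], [0, 0, 0]], twist=[[-0.9, 1.4, 0], [0, 0, 0]], hand=[0.5, 0.5])

```text
time: 9.6
position: [0.474, 0.0125, 0.1046]
eef_rot: [-1.569, 0.007, -1.589]
wrist_force: [-0.9, -0.1, 1.0]
opening: 0.501
```

```bash
python3 - <<'E'
from h import *
goal([.473,.0112,.027],-91.2)
E
```

```text
t 9.6 pos [0.474  0.0125 0.1046] yaw -91.02 F [-0.9 -0.1  1. ] op 0.501
  dp now-frame [ 0.0019  0.0776 -0.0011]  dp target-frame [ 0.0013  0.0776 -0.0009]  twist [-0.09  0.18 -0.41]
```

Request:
step_arm(dp=[[0.001, 0.025, 0], [0, 0.025, 0], [0, 0.025, 0], [0, 0, 0]], twist=[[0, 0, 0], [0, 0, 0], [0, 0, 0], [0, 0, 0]], hand=[0.5, 0.5, 0.5, 0.5])

```text
time: 9.93
position: [0.4821, 0.0117, 0.0369]
eef_rot: [-1.552, 0.008, -1.59]
wrist_force: [-1.1, 0.3, 0.0]
opening: 0.499
```

```bash
python3 - <<'E'
from h import *
goal([.473,.0112,.027],-91.2)
C,_=snap('wrist','w10.png')
E
```

```text
t 9.93 pos [0.4821 0.0117 0.0369] yaw -91.09 F [-1.1  0.3  0. ] op 0.499
  dp now-frame [ 0.0007  0.0098 -0.0093]  dp target-frame [ 0.0007  0.0099 -0.0091]  twist [-1.07  0.1  -0.46]
```

View pics/w10.png

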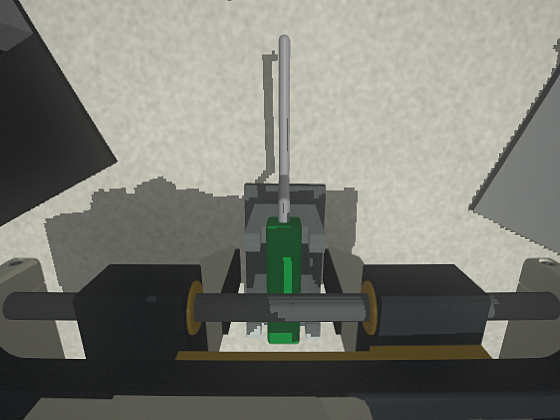

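Request:
step_arm(dp=[[0.001, 0.008, -0.009], [0, 0.002, 0], [0, 0, 0]], twist=[[-1, 0, -0.4], [0, 0, 0], [0, 0, 0]], hand=[0.5, 0.5, 0.5])

```text
time: 10.23
position: [0.477, 0.0113, 0.0331]
eef_rot: [-1.562, 0.001, -1.59]
wrist_force: [0.1, 0.1, -0.2]
opening: 0.502
```

```bash
python3 - <<'E'
from h import *
goal([.473,.0112,.027],-91.2)
E
```

```text
t 10.23 pos [0.477  0.0113 0.0331] yaw -91.11 F [ 0.1  0.1 -0.2] op 0.502
  dp now-frame [ 0.0001  0.006  -0.0041]  dp target-frame [ 0.0001  0.0061 -0.004 ]  twist [-0.48  0.09 -0.06]
```

Request:
step_arm(dp=[[0, 0.006, -0.005], [0, 0.001, 0], [0, 0, 0], [0, 0, 0], [0, 0, 0], [0, 0, 0], [0, 0, 0]], twist=[[-0.5, 0, 0], [0, 0, 0], [0, 0, 0], [0, 0, 0], [0, 0, 0], [0, 0, 0], [0, 0, 0]], hand=[0.5, 0.5, 0.1, 0.1, 0.1, 0.1, 0.1], force=60)

```text
time: 10.82
position: [0.4734, 0.0115, 0.0282]
eef_rot: [-1.568, 0.001, -1.59]
wrist_force: [-0.4, 1.9, -0.1]
opening: 0.189
```

```bash
python3 - <<'E'
from h import *
goal([.473,.0112,.027],-91.2)
C,_=snap('wrist','w11.png')
E
```

```text
t 10.82 pos [0.4734 0.0115 0.0282] yaw -91.1 F [-0.4  1.9 -0.1] op 0.189
  dp now-frame [ 0.0003  0.0012 -0.0004]  dp target-frame [ 0.0003  0.0012 -0.0004]  twist [-0.18  0.1  -0.07]
```

View pics/w11.png

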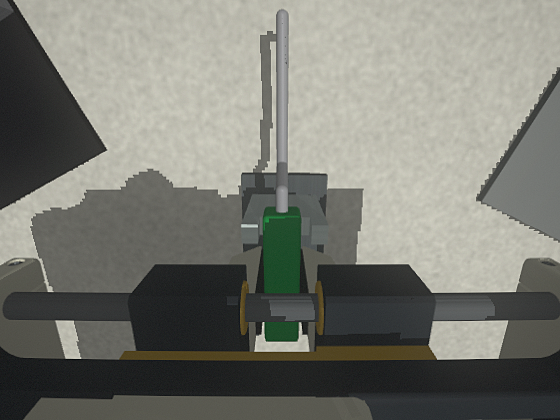

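Request:
step_arm(dp=[[0, -0.015, 0], [0, -0.03, 0], [0, -0.03, 0], [0, -0.03, 0], [0, -0.03, 0], [0, 0, 0]], twist=[[0, 0, 0], [0, 0, 0], [0, 0, 0], [0, 0, 0], [0, 0, 0], [0, 0, 0]], hand=[0.1, 0.1, 0.1, 0.1, 0.1, 0.1])

```text
time: 11.37
position: [0.47, 0.0115, 0.1665]
eef_rot: [-1.576, 0.001, -1.589]
wrist_force: [1.7, -0.1, -1.6]
opening: 0.19
```

```bash
python3 - <<'E'
from h import *
C=cal('top')
A=lambda u,v:(130+u/3.6-.5,105+v/3.6-.5)
a=np.radians(25.2);x=np.array([np.cos(a),np.sin(a)]);y=np.array([-x[1],x[0]]);o=np.array([.565,.2695])
p=onz(C,[A(197,352),A(290,303),A(395,277)],.022)[:,:2]-o
print(np.c_[p@x,p@y]*1000)
def pos(cx,cy): return o+x*cx+y*cy
for b in (.07,0,-.07): print(b, pos(-.03-.125,b))
goal(list(pos(-.03-.125,-.07))+[.14],-64.8)
W,im=snap('wrist','w12.png')
b=ctrl.get_obs(); Rm=R.from_euler('xyz',b['eef_rot']).as_matrix()
print('hook tip proj',proj(W,b['position']+Rm@[0,.0072,.125]),'rod end top',proj(W,b['position']+Rm@[0,-.013,.125]))
E
```

```text
[[ 40.2373595   76.75157052]
 [ 45.16594847   6.08961693]
 [ 32.5741451  -65.70856559]]
0.07 [0.39494726 0.2668421 ]
0 [0.42475181 0.20350421]
-0.07 [0.45455636 0.14016632]
 t 11.37 pos [0.47   0.0115 0.1665] yaw -91.04 F [ 1.7 -0.1 -1.6] op 0.19
  dp now-frame [-0.1283  0.0268 -0.0177]  dp target-frame [-0.123   0.0265  0.0408]  twist [  0.28 -26.24  -0.15]
hook tip proj [[282.61587537  27.8860473 ]] rod end top [[282.76047056  17.10502852]]
```

View pics/w12.png

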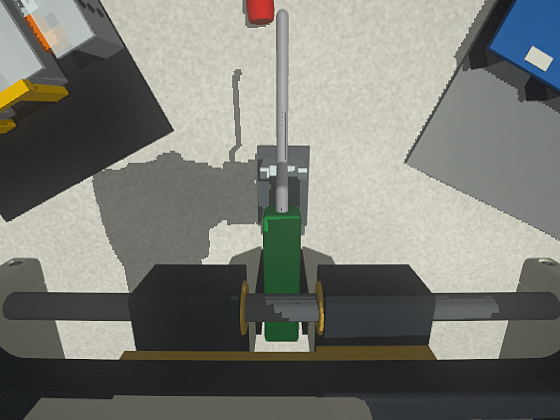

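Request:
step_arm(dp=[[-0.032, 0, -0.005], [-0.032, 0, -0.005], [-0.032, 0, -0.005], [-0.032, 0, -0.004], [0, 0, 0], [0, 0, 0], [0, 0, 0], [0, 0, 0], [0, 0, 0]], twist=[[0, 0, 0], [0, 0, 0], [0, 0, 0], [0, 0, 0], [0, -6.6, 0], [0, -6.6, 0], [0, -6.6, 0], [0, -6.6, 0], [0, 0, 0]], hand=[0.1, 0.1, 0.1, 0.1, 0.1, 0.1, 0.1, 0.1, 0.1])

```text
time: 12.17
position: [0.4464, 0.1438, 0.1554]
eef_rot: [-1.588, 0.006, -1.113]
wrist_force: [1.1, 0.2, -0.6]
opening: 0.191
```

```bash
cat >> h.py <<'E'
CA=np.radians(25.2);CX=np.array([np.cos(CA),np.sin(CA)]);CY=np.array([-CX[1],CX[0]]);CO=np.array([.565,.2695])
def cpos(cx,cy): return CO+CX*cx/1000+CY*cy/1000
def cinv(p): d=np.array(p)[...,:2]-CO; return np.stack([d@CX,d@CY],-1)*1000
def hook():
    b=ctrl.get_obs(); Rm=R.from_euler('xyz',b['eef_rot']).as_matrix()
    return b['position']+Rm@[0,.0072,.125]
E
python3 - <<'E'
from h import *
goal(list(cpos(-155,-66))+[.14],-64.8)
print('hook cage',cinv(hook()),hook()[2])
W,im=snap('wrist','w13.png')
E
```

```text
t 12.17 pos [0.4464 0.1438 0.1554] yaw -63.79 F [ 1.1  0.2 -0.6] op 0.191
  dp now-frame [0.0029 0.0153 0.0061]  dp target-frame [0.0027 0.0154 0.0059]  twist [ 0.99  1.01 -0.34]
hook cage [-36.05101971 -61.00734255] 0.1460823329394989
```

View pics/w13.png

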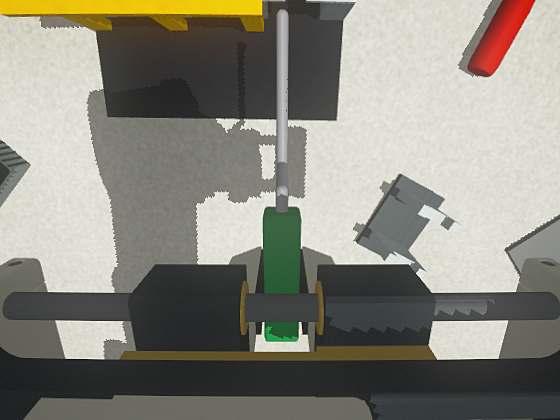

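```bash
python3 - <<'E'
from h import *
C=cal('wrist')
w=onz(C,[(108,116),(337,120)],.006); d=w[0]-w[1]
print(w,'width',np.linalg.norm(d),'yaw',np.degrees(np.arctan2(d[1],d[0]))-90, 'cage',cinv(w))
print('tab? right bar end', cinv(onz(C,[(263,16),(186,28)],.060)))
im=cv2.imread('pics/w13.png');cv2.imwrite('pics/w13c.png',cv2.resize(im[0:140,80:380],None,fx=2.6,fy=2.6,interpolation=cv2.INTER_CUBIC))
E
```

```text
[[0.4362852  0.33506681 0.006     ]
 [0.53313179 0.12489276 0.006     ]] width 0.23141389990615424 yaw 24.739886916608427 cage [[ -88.54763884  114.13071985]
 [ -90.40598547 -117.2757183 ]]
tab? right bar end [[-11.51892944 -46.6390305 ]
 [-20.13864062  13.45335341]]
```

View pics/w13c.png

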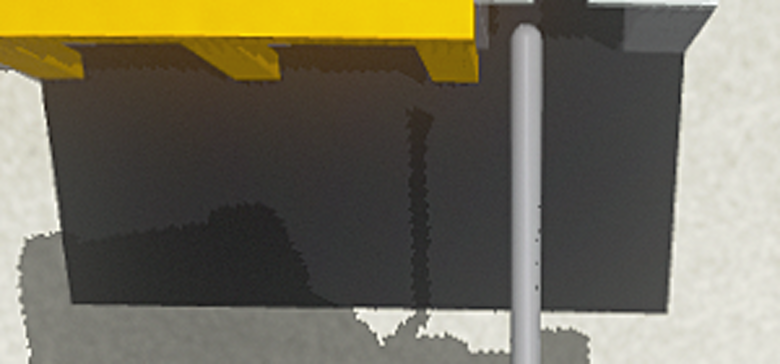

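Request:
step_arm(dp=[[0.004, 0.01, 0], [0, 0.03, 0], [0, 0.03, 0], [0, 0.03, 0], [0, 0, 0]], twist=[[1, 1, 0], [0, 0, 0], [0, 0, 0], [0, 0, 0], [0, 0, 0]], hand=[0.1, 0.1, 0.1, 0.1, 0.1])

```text
time: 12.63
position: [0.4485, 0.1393, 0.0513]
eef_rot: [-1.568, 0.006, -1.165]
wrist_force: [-0.6, 0.0, -1.2]
opening: 0.192
```

```bash
sed -i 's/CA=np.radians(25.2)/CA=np.radians(25.0)/; s/CO=np.array(\[.565,.2695\])/CO=np.array([.5656,.2681])/' h.py
python3 - <<'E'
from h import *
goal(list(cpos(-150,-70))+[.037],-65)
print('hook cage',cinv(hook()),hook()[2])
W,im=snap('wrist','w14.png')
E
```

```text
t 12.63 pos [0.4485 0.1393 0.0513] yaw -66.75 F [-0.6  0.  -1.2] op 0.192
  dp now-frame [0.0025 0.0143 0.0106]  dp target-frame [0.0027 0.0143 0.0106]  twist [-0.15 -1.75 -0.33]
hook cage [-35.60683166 -71.03829094] 0.0443751470079458
```

View pics/w14.png

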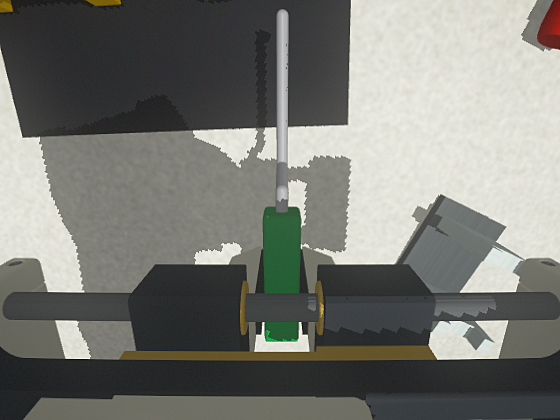

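```bash
python3 - <<'E'
from h import *
C=cal('wrist')
w=onz(C,[(348,124),(23,136.5)],.006); d=w[1]-w[0]
print(cinv(w),np.linalg.norm(d),np.degrees(np.arctan2(d[1],d[0]))-90)
T,im=snap('top','t14.png',(150,100,300,260),5)
hk=hook();print('hook in crop',(proj(T,hk)-[150,100])*5)
cage=lambda P:np.c_[np.array([cpos(p[0],p[1]) for p in P]),np.array([p[2]/1000 for p in P])]
print((proj(T,cage([(0,-70,60),(100,-70,60),(175,-70,60),(-90,-116,6),(-90,116,6)]))-[150,100])*5)
E
```

```text
[[ -88.33396331 -115.35620603]
 [ -89.32764326  118.54219288]] 0.2339005096420288 25.24341049397262
hook in crop [[507.38879503 520.90585403]]
[[476.66055732 455.2933097 ]
 [393.57455544 262.54513406]
 [332.48136878 120.36201746]
 [646.4501296  598.25734409]
 [210.29368947 788.63601966]]
```

View pics/t14.png

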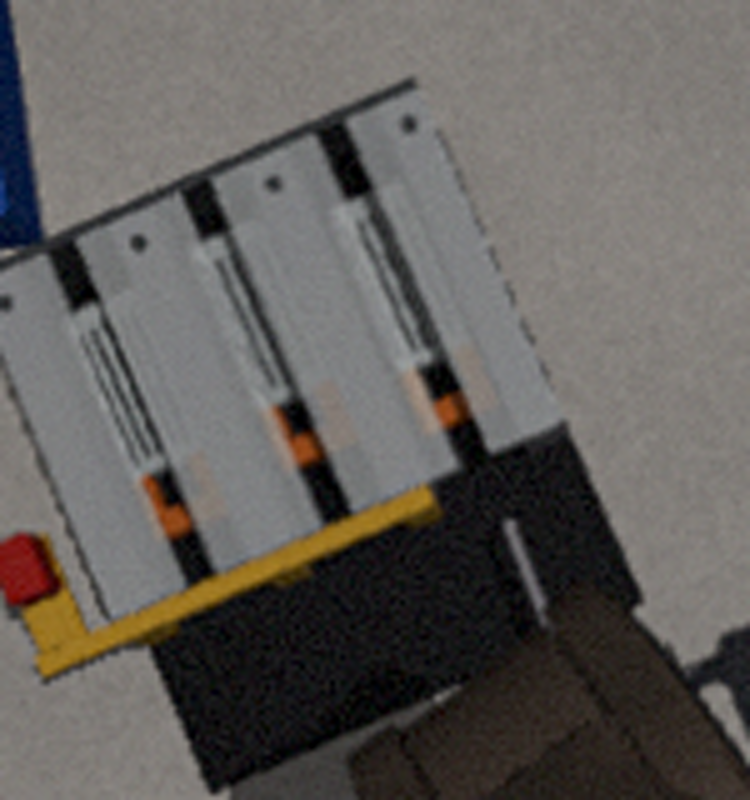

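```bash
python3 - <<'E'
from h import *
T=cal('top'); A=lambda u,v:(150+u/5-.5,100+v/5-.5)
print(cinv(onz(T,[A(450,410),A(302,448),A(173,520)],.022)))
im=cv2.imread('pics/t14.png'); h=cv2.cvtColor(im,cv2.COLOR_BGR2HSV)
m=((h[...,0]>4)&(h[...,0]<18)&(h[...,1]>170)&(h[...,2]>110)).astype(np.uint8)
for c in cv2.findContours(m,0,2)[0]:
    if cv2.contourArea(c)>150: print(cv2.contourArea(c),cv2.boundingRect(c),cinv(onz(T,[A(*p) for p in cv2.boxPoints(cv2.minAreaRect(c))],.022)).round(1).tolist())
E
```

```text
[[ 32.45514872 -64.63630587]
 [ 44.37131129   8.52757748]
 [ 37.3938816   79.83617951]]
702.5 (145, 478, 44, 56) [[61.1, 86.1], [61.4, 74.0], [31.5, 72.8], [31.2, 84.9]]
390.5 (289, 437, 26, 26) [[50.9, 13.1], [51.4, 4.2], [38.5, 3.4], [38.0, 12.3]]
326.5 (437, 398, 20, 27) [[38.5, -58.7], [38.9, -66.7], [27.3, -67.3], [26.9, -59.3]]
```

Request:
step_arm(dp=[[0.003, 0.012, 0], [0, 0, 0]], twist=[[0, -1.8, 0], [0, 0, 0]], hand=[0.1, 0.1])

```text
time: 12.9
position: [0.4541, 0.1385, 0.0451]
eef_rot: [-1.56, 0.004, -1.131]
wrist_force: [0.1, -0.3, -1.2]
opening: 0.189
```

```bash
cat > hk.py <<'E'
from h import *
import sys
cx,cy,tz=map(float,sys.argv[1:4])
k=hook();print('hook cage',cinv(k).round(1),'tip z',round(k[2]*1000,1))
goal(list(cpos(cx-125,cy))+[tz/1000+.0072],-65)
E
python3 hk.py 49 -70 30
```

```text
hook cage [-30.8 -69.9] tip z 39.3
 t 12.9 pos [0.4541 0.1385 0.0451] yaw -64.81 F [ 0.1 -0.3 -1.2] op 0.189
  dp now-frame [-0.      0.0088  0.0797]  dp target-frame [-0.0003  0.0079  0.0798]  twist [-0.64  0.19 -0.26]
```

Request:
step_arm(dp=[[0, 0.008, 0], [0, 0, 0], [0, 0, 0.02], [0, 0, 0.02], [0, 0, 0]], twist=[[-0.6, 0, 0], [0, 0, 0], [0, 0, 0], [0, 0, 0], [0, 0, 0]], hand=[0.1, 0.1, 0.1, 0.1, 0.1])

```text
time: 13.32
position: [0.4939, 0.1559, 0.0399]
eef_rot: [-1.566, 0.003, -1.134]
wrist_force: [0.2, 0.4, -0.9]
opening: 0.187
```

```bash
python3 hk.py 49 -70 30
```

```text
hook cage [ 12.6 -71.3] tip z 33.3
 t 13.32 pos [0.4939 0.1559 0.0399] yaw -64.99 F [ 0.2  0.4 -0.9] op 0.187
  dp now-frame [-0.0014  0.0029  0.0364]  dp target-frame [-0.0014  0.0027  0.0364]  twist [-0.27  0.01 -0.17]
```

Request:
step_arm(dp=[[-0.001, 0.002, 0.018], [0, 0, 0.017], [0, 0, 0]], twist=[[0, 0, 0], [0, 0, 0], [0, 0, 0]], hand=[0.1, 0.1, 0.1])

```text
time: 13.57
position: [0.5268, 0.1721, 0.0392]
eef_rot: [-1.565, 0.003, -1.136]
wrist_force: [0.5, -0.2, -0.8]
opening: 0.189
```

```bash
python3 hk.py 49 -70 9; python3 -c "
from h import *
T,_=snap('top','t15.png',(150,100,300,260),5);print((proj(T,hook())-[150,100])*5)
snap('side','s15.png',(90,170,270,310),4)"
```

```text
hook cage [ 49.3 -70.7] tip z 32.8
 t 13.57 pos [0.5268 0.1721 0.0392] yaw -65.08 F [ 0.5 -0.2 -0.8] op 0.189
  dp now-frame [-0.0005  0.023  -0.0004]  dp target-frame [-0.0006  0.023  -0.0003]  twist [-0.34 -0.08 -0.15]
[[444.36742495 370.92241175]]
```

View pics/t15.png

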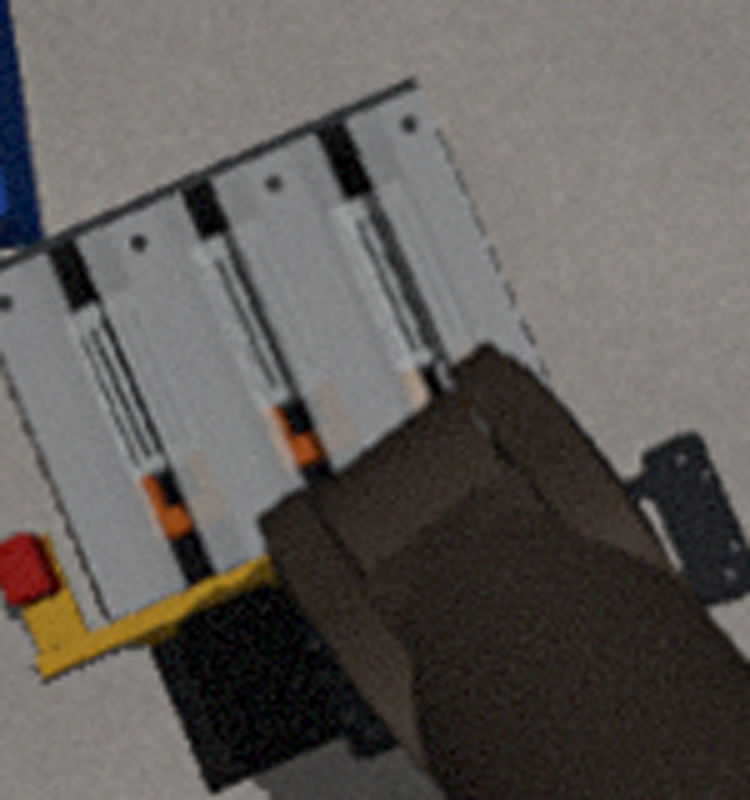

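View pics/s15.png

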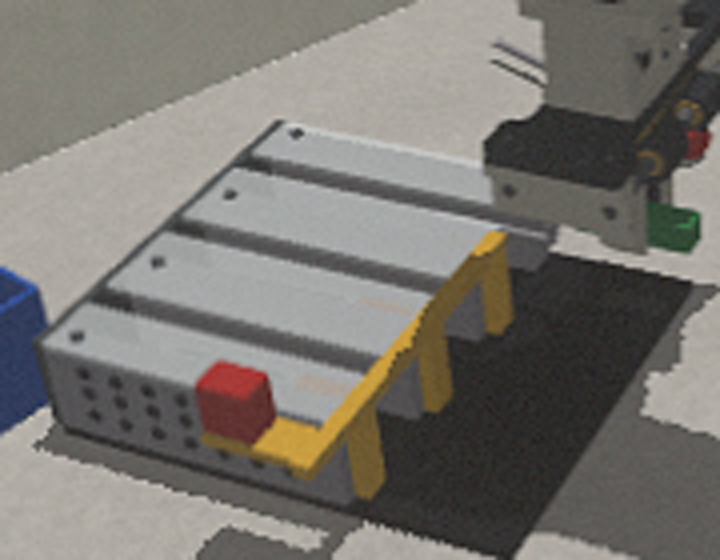

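Request:
step_arm(dp=[[0, 0.01, -0.002], [0, 0.01, -0.001], [0, 0, 0]], twist=[[-0.3, 0, 0], [0, 0, 0], [0, 0, 0]], hand=[0.1, 0.1, 0.1])

```text
time: 13.92
position: [0.5193, 0.1683, 0.0176]
eef_rot: [-1.574, 0.002, -1.136]
wrist_force: [0.8, 0.6, -0.4]
opening: 0.188
```

```bash
python3 hk.py 49 -70 10
```

```text
hook cage [ 40.9 -71.1] tip z 10.0
 t 13.92 pos [0.5193 0.1683 0.0176] yaw -65.08 F [ 0.8  0.6 -0.4] op 0.188
  dp now-frame [-0.0009  0.0004  0.0081]  dp target-frame [-0.0009  0.0004  0.0081]  twist [ 0.17 -0.08 -0.1 ]
```

Request:
step_arm(dp=[[0, 0, -0.01], [0, 0, -0.012], [0, 0, 0]], twist=[[0, 0, 0], [0, 0, 0], [0, 0, 0]], hand=[0.1, 0.1, 0.1])

```text
time: 14.17
position: [0.4976, 0.1584, 0.0161]
eef_rot: [-1.575, 0.002, -1.136]
wrist_force: [-0.6, 0.2, -1.3]
opening: 0.19
```

```bash
python3 hk.py 20 -70 10;python3 -c "
from h import *
T,_=snap('top','t16.png',(150,100,300,260),5);print((proj(T,hook())-[150,100])*5)"
```

```text
hook cage [ 17.  -70.8] tip z 8.4
 t 14.17 pos [0.4976 0.1584 0.0161] yaw -65.07 F [-0.6  0.2 -1.3] op 0.19
  dp now-frame [-0.0007 -0.0011  0.003 ]  dp target-frame [-0.0007 -0.0011  0.003 ]  twist [ 0.24 -0.07 -0.13]
[[473.41591749 432.54988742]]
```

View pics/t16.png

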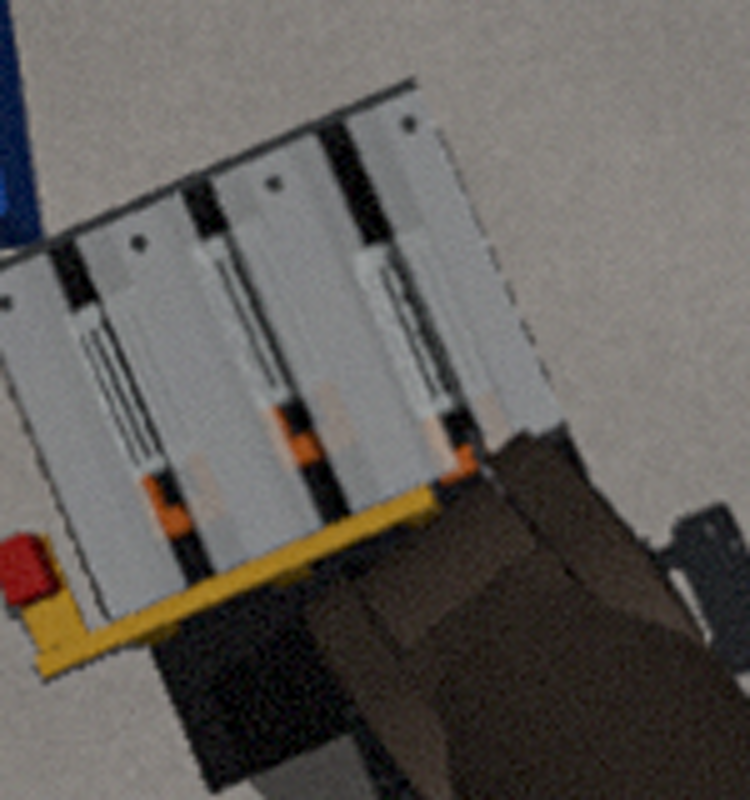

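Request:
step_arm(dp=[[0, -0.0015, -0.016], [0, -0.001, -0.016], [0, -0.001, -0.016], [0, -0.001, -0.016], [0, 0, 0]], twist=[[0, 0, 0], [0, 0, 0], [0, 0, 0], [0, 0, 0], [0, 0, 0]], hand=[0.1, 0.1, 0.1, 0.1, 0.1])

```text
time: 14.63
position: [0.4412, 0.1324, 0.0207]
eef_rot: [-1.571, 0.003, -1.136]
wrist_force: [-1.2, -0.7, -1.8]
opening: 0.19
```

```bash
python3 hk.py -65 -70 10;python3 -c "
from h import *
T,_=snap('top','t17.png',(150,100,300,260),5);snap('wrist','w17.png');print((proj(T,hook())-[150,100])*5)"
```

```text
hook cage [-45.1 -70.6] tip z 13.4
 t 14.63 pos [0.4412 0.1324 0.0207] yaw -65.08 F [-1.2 -0.7 -1.8] op 0.19
  dp now-frame [-0.0004  0.0035 -0.0199]  dp target-frame [-0.0005  0.0035 -0.0199]  twist [ 0.04 -0.08 -0.16]
[[520.006809   543.36609208]]
```

View pics/t17.png

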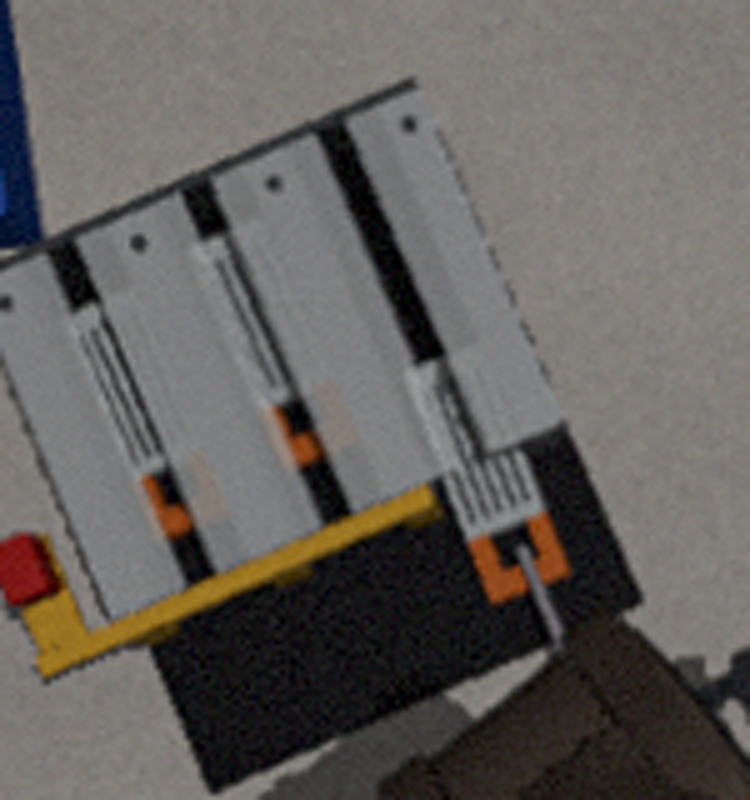

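View pics/w17.png

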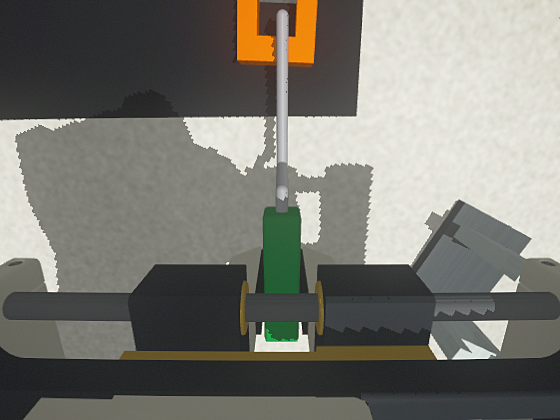

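Request:
step_arm(dp=[[0, 0.001, -0.012], [0, 0, -0.012], [0, 0, 0]], twist=[[0, 0, 0], [0, 0, 0], [0, 0, 0]], hand=[0.1, 0.1, 0.1])

```text
time: 14.98
position: [0.4263, 0.126, 0.0204]
eef_rot: [-1.563, 0.004, -1.136]
wrist_force: [-0.7, -0.5, -0.8]
opening: 0.189
```

```bash
python3 hk.py -68 -70 10
```

```text
hook cage [-61.3 -70.1] tip z 14.2
 t 14.98 pos [0.4263 0.126  0.0204] yaw -65.09 F [-0.7 -0.5 -0.8] op 0.189
  dp now-frame [ 0.0001  0.0031 -0.0067]  dp target-frame [ 0.0001  0.0032 -0.0067]  twist [-0.45 -0.09 -0.24]
```

Request:
step_arm(dp=[[0, 0, 0.008], [0, -0.02, 0], [0, -0.02, 0], [-0.035, 0, 0.005], [-0.035, 0, 0.01], [0, 0, 0]], twist=[[-0.4, 0, 0], [0, 0, 0], [0, 0, 0], [0, 0, 0], [0, 0, 0], [0, 0, 0]], hand=[0.1, 0.1, 0.1, 0.1, 0.1, 0.1])

```text
time: 15.48
position: [0.4262, 0.2029, 0.0638]
eef_rot: [-1.567, 0.006, -1.145]
wrist_force: [0.9, 0.9, -0.6]
opening: 0.189
```

```bash
python3 hk.py -25 0 30;python3 -c "
from h import *
T,_=snap('top','t18.png',(150,100,300,260),5);print((proj(T,hook())-[150,100])*5)"
```

```text
hook cage [-28.9  -1.5] tip z 57.0
 t 15.48 pos [0.4262 0.2029 0.0638] yaw -65.62 F [ 0.9  0.9 -0.6] op 0.189
  dp now-frame [-0.0001  0.0266  0.0039]  dp target-frame [-0.0002  0.0266  0.0039]  twist [-0.2  -0.62 -0.37]
[[374.62105466 570.19386157]]
```

View pics/t18.png

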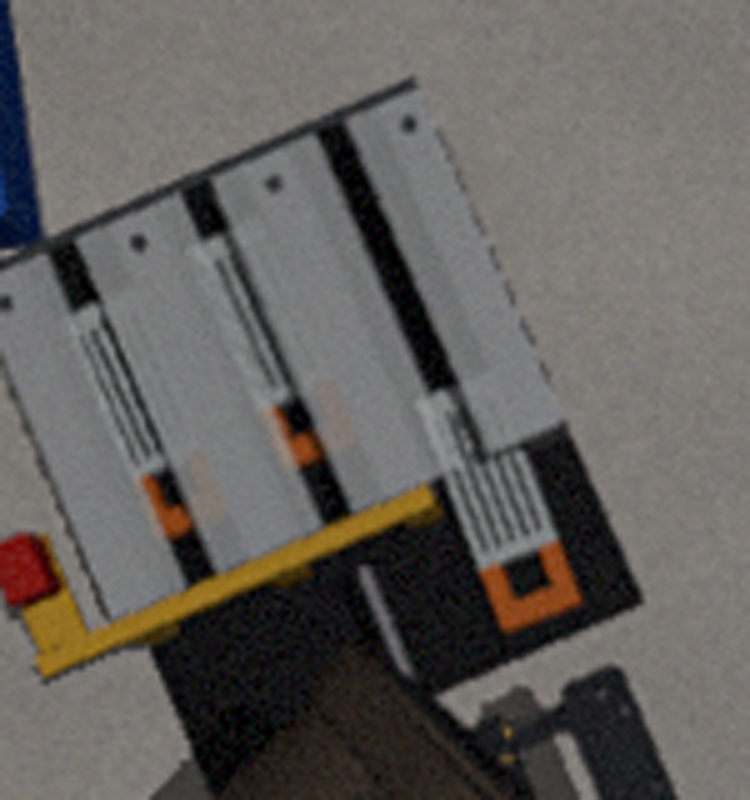

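Request:
step_arm(dp=[[0, 0.02, 0], [0, 0.006, 0], [0, 0, 0]], twist=[[0, -0.6, 0], [0, 0, 0], [0, 0, 0]], hand=[0.1, 0.1, 0.1])

```text
time: 15.78
position: [0.4298, 0.2018, 0.0372]
eef_rot: [-1.567, 0.005, -1.134]
wrist_force: [-0.1, -1.0, -1.6]
opening: 0.189
```

```bash
python3 hk.py 60 0 30
```

```text
hook cage [-26.1  -2.6] tip z 30.5
 t 15.78 pos [0.4298 0.2018 0.0372] yaw -64.97 F [-0.1 -1.  -1.6] op 0.189
  dp now-frame [-0.0027  0.0004  0.0861]  dp target-frame [-0.0027  0.      0.0861]  twist [-0.22  0.03 -0.26]
```

Request:
step_arm(dp=[[-0.003, -0.001, 0.02], [0, 0, 0.02], [0, 0, 0.02], [0, 0, 0.018], [0, 0, 0]], twist=[[0, 0, 0], [0, 0, 0], [0, 0, 0], [0, 0, 0], [0, 0, 0]], hand=[0.1, 0.1, 0.1, 0.1, 0.1])

```text
time: 16.2
position: [0.5027, 0.2347, 0.0387]
eef_rot: [-1.573, 0.002, -1.139]
wrist_force: [0.7, -0.1, -1.3]
opening: 0.19
```

```bash
python3 hk.py 61 0 10
```

```text
hook cage [53.8 -4.2] tip z 31.3
 t 16.2 pos [0.5027 0.2347 0.0387] yaw -65.24 F [ 0.7 -0.1 -1.3] op 0.19
  dp now-frame [-0.0037  0.0215  0.0072]  dp target-frame [-0.0037  0.0215  0.0071]  twist [ 0.12 -0.24 -0.14]
```

Request:
step_arm(dp=[[-0.004, 0, 0.01], [0, 0, 0]], twist=[[0, 0, 0], [0, 0, 0]], hand=[0.1, 0.1])

```text
time: 16.37
position: [0.5085, 0.239, 0.038]
eef_rot: [-1.581, 0.001, -1.142]
wrist_force: [-0.1, 0.1, -1.9]
opening: 0.191
```

```bash
python3 hk.py 61 0 10;python3 -c "
from h import *
T,_=snap('top','t19.png',(150,100,300,260),5);print((proj(T,hook())-[150,100])*5)"
```

```text
hook cage [60.8 -3.1] tip z 29.5
 t 16.37 pos [0.5085 0.239  0.038 ] yaw -65.43 F [-0.1  0.1 -1.9] op 0.191
  dp now-frame [-0.0022  0.0208  0.0003]  dp target-frame [-0.0022  0.0208  0.0001]  twist [ 0.6  -0.43 -0.04]
[[306.65542444 402.31458218]]
```

View pics/t19.png

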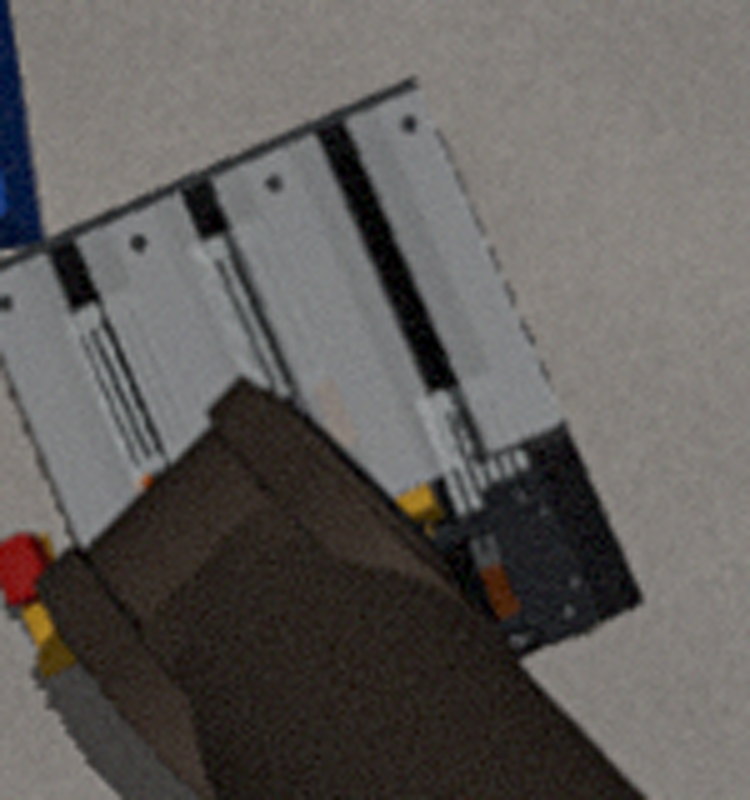

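Occluded here; lower into the eye by coordinates and check with the pull.

Request:
step_arm(dp=[[-0.003, 0.01, 0.002], [0, 0.01, 0.003], [0, 0, 0]], twist=[[0.3, -0.4, 0], [0, 0, 0], [0, 0, 0]], hand=[0.1, 0.1, 0.1])

```text
time: 16.67
position: [0.5124, 0.2421, 0.0173]
eef_rot: [-1.574, 0.0, -1.137]
wrist_force: [-0.6, 0.6, -1.9]
opening: 0.192
```

```bash
python3 hk.py 61 0 10
```

```text
hook cage [65.8 -1.4] tip z 9.7
 t 16.67 pos [0.5124 0.2421 0.0173] yaw -65.13 F [-0.6  0.6 -1.9] op 0.192
  dp now-frame [-0.0011  0.0001 -0.0048]  dp target-frame [-0.0011  0.0001 -0.0048]  twist [ 0.18 -0.13 -0.  ]
```

Request:
step_arm(dp=[[0, -0.001, -0.012], [0, -0.001, -0.016], [0, -0.001, -0.016], [0, -0.001, -0.016], [0, 0, -0.016], [0, 0, 0]], twist=[[0, 0, 0], [0, 0, 0], [0, 0, 0], [0, 0, 0], [0, 0, 0], [0, 0, 0]], hand=[0.1, 0.1, 0.1, 0.1, 0.1, 0.1])

```text
time: 17.17
position: [0.4425, 0.2095, 0.0199]
eef_rot: [-1.572, 0.001, -1.137]
wrist_force: [-0.4, 0.4, -0.8]
opening: 0.19
```

```bash
python3 hk.py -63 0 10;python3 -c "
from h import *
T,_=snap('top','t20.png',(150,100,300,260),5);print((proj(T,hook())-[150,100])*5)"
```

```text
hook cage [-11.4  -1.4] tip z 12.6
 t 17.17 pos [0.4425 0.2095 0.0199] yaw -65.17 F [-0.4  0.4 -0.8] op 0.19
  dp now-frame [-0.0009  0.0028 -0.0516]  dp target-frame [-0.0011  0.0027 -0.0516]  twist [ 0.06 -0.17 -0.08]
[[363.85833675 539.96592983]]
```

View pics/t20.png

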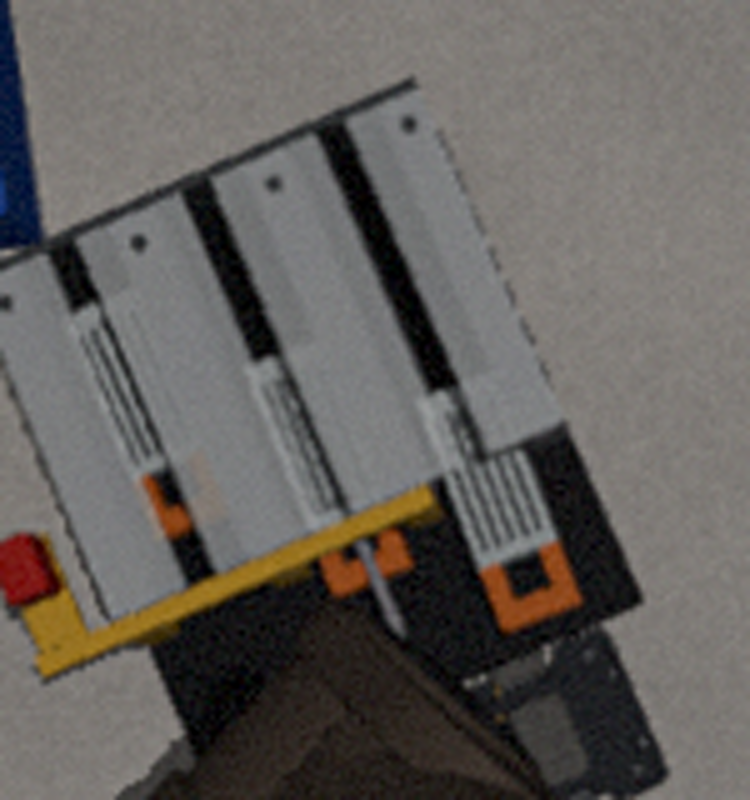

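Works. Continue the pull another 50 mm.

Request:
step_arm(dp=[[0, 0.001, -0.014], [0, -0.0005, -0.016], [0, -0.0005, -0.016], [0, 0, -0.004], [0, 0, 0]], twist=[[0, 0, 0], [0, 0, 0], [0, 0, 0], [0, 0, 0], [0, 0, 0]], hand=[0.1, 0.1, 0.1, 0.1, 0.1])

```text
time: 17.63
position: [0.4043, 0.1926, 0.0211]
eef_rot: [-1.561, 0.004, -1.139]
wrist_force: [-0.3, 0.3, -0.8]
opening: 0.188
```

```bash
python3 hk.py -63 0 10
```

```text
hook cage [-53.   -0.7] tip z 15.2
 t 17.63 pos [0.4043 0.1926 0.0211] yaw -65.23 F [-0.3  0.3 -0.8] op 0.188
  dp now-frame [-0.0002  0.0038 -0.0099]  dp target-frame [-0.0002  0.0039 -0.0099]  twist [-0.58 -0.24 -0.21]
```

Request:
step_arm(dp=[[0, 0.003, -0.01], [0, 0, -0.006], [0, 0, 0]], twist=[[-0.5, 0, 0], [0, 0, 0], [0, 0, 0]], hand=[0.1, 0.1, 0.1])

```text
time: 17.88
position: [0.3924, 0.1876, 0.0182]
eef_rot: [-1.566, 0.005, -1.139]
wrist_force: [0.2, 0.1, -1.1]
opening: 0.189
```

```bash
python3 hk.py -63 0 10;python3 -c "
from h import *
T,_=snap('top','t21.png',(150,100,300,260),5);print((proj(T,hook())-[150,100])*5)"
```

```text
hook cage [-66.   -0.2] tip z 11.6
 t 17.88 pos [0.3924 0.1876 0.0182] yaw -65.26 F [ 0.2  0.1 -1.1] op 0.189
  dp now-frame [0.0003 0.001  0.003 ]  dp target-frame [0.0003 0.001  0.003 ]  twist [-0.27 -0.26 -0.28]
[[407.42224937 646.91907267]]
```

View pics/t21.png

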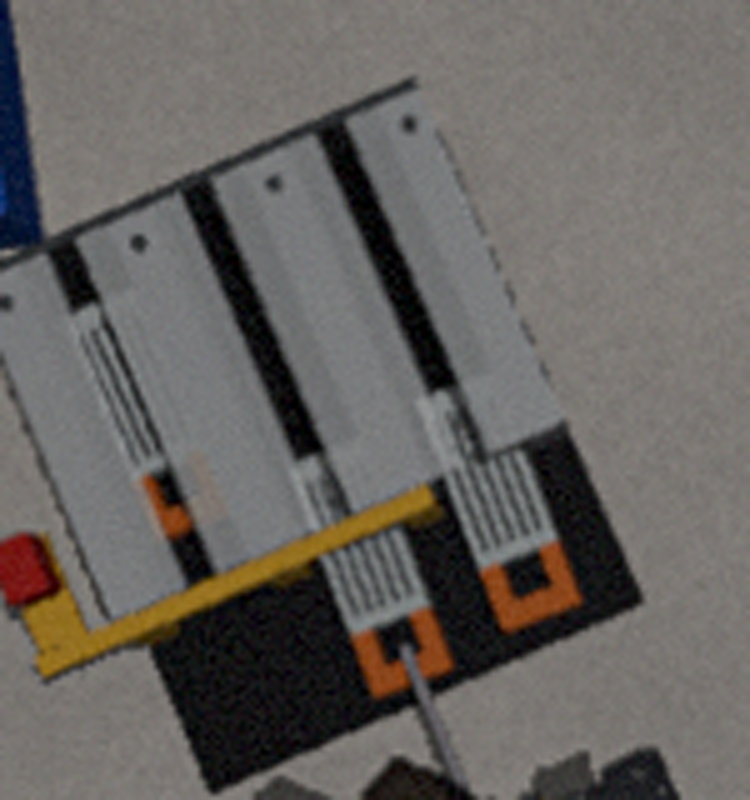

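Request:
step_arm(dp=[[0, 0, 0.008], [0, -0.02, 0], [0, -0.022, 0], [-0.035, 0, 0.012], [-0.035, 0, 0.012], [0, 0, 0]], twist=[[0, 0, 0], [0, 0, 0], [0, 0, 0], [0, 0, 0], [0, -0.3, 0], [0, 0, 0]], hand=[0.1, 0.1, 0.1, 0.1, 0.1, 0.1])

```text
time: 18.43
position: [0.3986, 0.2661, 0.0627]
eef_rot: [-1.565, 0.006, -1.144]
wrist_force: [0.1, 1.6, -1.5]
opening: 0.191
```

```bash
python3 hk.py -25 70 30
```

```text
hook cage [-27.2  67.5] tip z 56.2
 t 18.43 pos [0.3986 0.2661 0.0627] yaw -65.57 F [ 0.1  1.6 -1.5] op 0.191
  dp now-frame [-0.0011  0.0255  0.0021]  dp target-frame [-0.0013  0.0255  0.0022]  twist [-0.32 -0.57 -0.35]
```

Request:
step_arm(dp=[[-0.001, 0.02, 0], [0, 0.005, 0], [0, 0, 0], [0, 0, 0.02], [0, 0, 0.02], [0, 0, 0.02], [0, 0, 0.016], [0, 0, 0]], twist=[[-0.2, -0.6, 0], [0, 0, 0], [0, 0, 0], [0, 0, 0], [0, 0, 0], [0, 0, 0], [0, 0, 0], [0, 0, 0]], hand=[0.1, 0.1, 0.1, 0.1, 0.1, 0.1, 0.1, 0.1])

```text
time: 19.1
position: [0.4723, 0.302, 0.039]
eef_rot: [-1.569, 0.006, -1.132]
wrist_force: [0.4, 2.0, -0.3]
opening: 0.192
```

```bash
python3 hk.py 55 70 10
```

```text
hook cage [54.8 70.5] tip z 32.0
 t 19.1 pos [0.4723 0.302  0.039 ] yaw -64.88 F [ 0.4  2.  -0.3] op 0.192
  dp now-frame [0.0003 0.0218 0.0002]  dp target-frame [0.0002 0.0218 0.0002]  twist [-0.09  0.12 -0.34]
```

Request:
step_arm(dp=[[0, 0.01, 0.001], [0, 0.01, 0.002], [0, 0, 0]], twist=[[0, 0, 0], [0, 0, 0], [0, 0, 0]], hand=[0.1, 0.1, 0.1])

```text
time: 19.35
position: [0.4757, 0.3019, 0.0178]
eef_rot: [-1.57, 0.005, -1.135]
wrist_force: [-0.7, -0.1, -1.7]
opening: 0.197
```

```bash
python3 hk.py 55 70 10
```

```text
hook cage [57.8 68.6] tip z 10.8
 t 19.35 pos [0.4757 0.3019 0.0178] yaw -65.04 F [-0.7 -0.1 -1.7] op 0.197
  dp now-frame [-0.0014  0.0006 -0.0028]  dp target-frame [-0.0014  0.0006 -0.0028]  twist [-0.07 -0.04 -0.31]
```

Request:
step_arm(dp=[[0, 0, -0.012], [0, -0.0005, -0.016], [0, -0.0005, -0.016], [0, -0.0005, -0.016], [0, 0, -0.016], [0, 0, -0.016], [0, 0.001, -0.012], [0, 0, 0]], twist=[[0, 0, 0], [0, 0, 0], [0, 0, 0], [0, 0, 0], [0, 0, 0], [0, 0, 0], [0, 0, 0], [0, 0, 0]], hand=[0.1, 0.1, 0.1, 0.1, 0.1, 0.1, 0.1, 0.1])

```text
time: 20.02
position: [0.3731, 0.2524, 0.0155]
eef_rot: [-1.575, 0.004, -1.134]
wrist_force: [-1.3, 0.1, 0.2]
opening: 0.189
```

```bash
python3 hk.py -65 70 10
```

```text
hook cage [-56.2  67.2] tip z 7.8
 t 20.02 pos [0.3731 0.2524 0.0155] yaw -64.99 F [-1.3  0.1  0.2] op 0.189
  dp now-frame [-0.0029 -0.0016 -0.0089]  dp target-frame [-0.0029 -0.0017 -0.0088]  twist [ 0.23  0.01 -0.24]
```

Request:
step_arm(dp=[[0, -0.002, -0.008], [0, 0, 0]], twist=[[0, 0, 0], [0, 0, 0]], hand=[0.1, 0.1])

```text
time: 20.18
position: [0.3648, 0.2482, 0.0177]
eef_rot: [-1.576, 0.004, -1.134]
wrist_force: [-0.1, 0.5, -1.6]
opening: 0.189
```

```bash
python3 hk.py -65 70 10;python3 -c "
from h import *
T,_=snap('top','t22.png',(140,100,300,270),5);print((proj(T,hook())-[150,100])*5)"
```

```text
hook cage [-65.4  67. ] tip z 9.9
 t 20.18 pos [0.3648 0.2482 0.0177] yaw -64.96 F [-0.1  0.5 -1.6] op 0.189
  dp now-frame [-0.0031  0.0005  0.0004]  dp target-frame [-0.0031  0.0005  0.0004]  twist [ 0.27  0.04 -0.2 ]
[[279.80861027 699.61444603]]
```

View pics/t22.png

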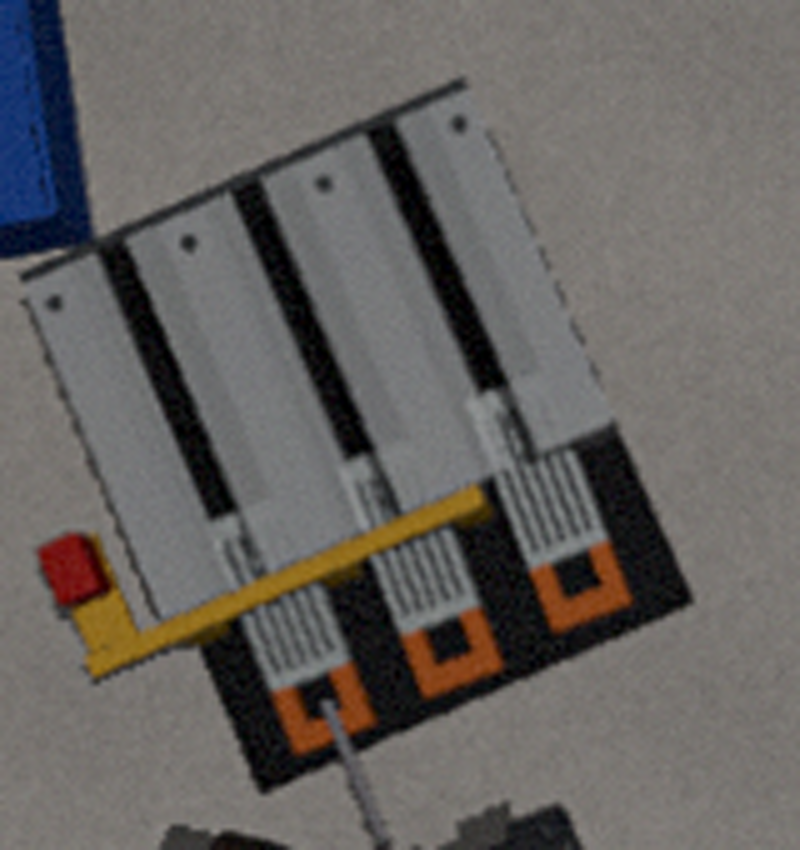

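Request:
step_arm(dp=[[0, 0, 0.007], [0, -0.03, 0], [0, -0.03, 0], [0, -0.03, 0], [0, -0.03, 0], [0, -0.03, 0], [0.03, 0, 0], [0.033, 0, 0], [0.033, 0, 0], [0.033, 0, 0], [0.033, 0, 0], [0.033, 0, 0]], twist=[[0, 0, 0], [0, 0, 0], [0, 0, 0], [0, 0, 0], [0, 0, 0], [0, 0, 0], [0, 0, 0], [0, 0, 0], [0, 0, 0], [0, 0, 0], [0, 0, 0], [0, 0, 0]], hand=[0.1, 0.1, 0.1, 0.1, 0.1, 0.1, 0.1, 0.1, 0.1, 0.1, 0.1, 0.1])

```text
time: 21.23
position: [0.4688, 0.0817, 0.1776]
eef_rot: [-1.565, 0.012, -1.12]
wrist_force: [-0.3, 1.4, -1.6]
opening: 0.191
```

Request:
step_arm(dp=[[0.033, 0, 0], [0.025, 0, 0], [0, 0, 0], [0, 0, 0], [0, 0, 0], [0, 0, 0], [0, 0, 0]], twist=[[0, 0, 0], [0, 0, 0], [0, 6.5, 0], [0, 6.5, 0], [0, 6.5, 0], [0, 6.5, 0], [0, 0, 0]], hand=[0.1, 0.1, 0.1, 0.1, 0.1, 0.1, 0.1])

```text
time: 21.82
position: [0.5056, 0.0133, 0.1773]
eef_rot: [-1.568, 0.012, -1.609]
wrist_force: [0.9, -0.4, -0.5]
opening: 0.193
```

```bash
python3 -c "
from h import *
goal([.4734,.0115,.0285],-91.1)"
```

```text
t 21.82 pos [0.5056 0.0133 0.1773] yaw -92.2 F [ 0.9 -0.4 -0.5] op 0.193
  dp now-frame [ 0.0048  0.1487 -0.0325]  dp target-frame [ 0.0024  0.1488 -0.0321]  twist [-0.17 -1.11 -0.68]
```

Request:
step_arm(dp=[[0.003, 0, -0.034], [0, 0.02, 0], [0, 0.03, 0], [0, 0.03, 0], [0, 0, 0]], twist=[[0, -1.1, -0.7], [0, 0, 0], [0, 0, 0], [0, 0, 0], [0, 0, 0]], hand=[0.1, 0.1, 0.1, 0.1, 0.1])

```text
time: 22.23
position: [0.4769, 0.0118, 0.0977]
eef_rot: [-1.56, 0.0, -1.57]
wrist_force: [-1.7, -0.4, -2.0]
opening: 0.19
```

```bash
python3 -c "
from h import *
goal([.4734,.0115,.0285],-91.1)
snap('wrist','w23.png')"
```

```text
t 22.23 pos [0.4769 0.0118 0.0977] yaw -89.95 F [-1.7 -0.4 -2. ] op 0.19
  dp now-frame [ 0.0003  0.0691 -0.0043]  dp target-frame [ 0.0004  0.0692 -0.0035]  twist [-0.64  1.15 -0.02]
```

View pics/w23.png

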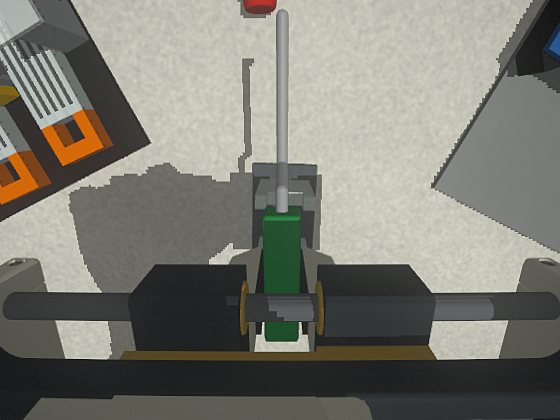

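Request:
step_arm(dp=[[0, 0.01, -0.005], [0, 0.02, -0.001], [0, 0.01, -0.002], [0, 0, 0]], twist=[[-0.6, 1.2, 0], [0, 0, 0], [0, 0, 0], [0, 0, 0]], hand=[0.1, 0.1, 0.1, 0.1])

```text
time: 22.62
position: [0.4744, 0.0129, 0.0625]
eef_rot: [-1.563, 0.002, -1.589]
wrist_force: [-0.8, -0.3, -1.1]
opening: 0.19
```

```bash
python3 -c "
from h import *
goal([.4734,.0115,.0285],-91.1)"
```

```text
t 22.62 pos [0.4744 0.0129 0.0625] yaw -91.07 F [-0.8 -0.3 -1.1] op 0.19
  dp now-frame [ 0.0014  0.034  -0.0012]  dp target-frame [ 0.0014  0.034  -0.0009]  twist [-0.44  0.03 -0.1 ]
```

Request:
step_arm(dp=[[0.0015, 0.012, -0.003], [0, 0.01, -0.002], [0, 0.009, -0.001], [0, 0, 0]], twist=[[-0.4, 0, 0], [0, 0, 0], [0, 0, 0], [0, 0, 0]], hand=[0.1, 0.1, 0.1, 0.1])

```text
time: 22.95
position: [0.4706, 0.0114, 0.0319]
eef_rot: [-1.567, 0.002, -1.589]
wrist_force: [-1.2, 0.7, -1.0]
opening: 0.191
```

```bash
python3 -c "
from h import *
goal([.4734,.0115,.0285],-91.1)"
```

```text
t 22.95 pos [0.4706 0.0114 0.0319] yaw -91.05 F [-1.2  0.7 -1. ] op 0.191
  dp now-frame [-0.0001  0.0034  0.0028]  dp target-frame [-0.0001  0.0034  0.0028]  twist [-0.23  0.05 -0.11]
```

Request:
step_arm(dp=[[0, 0.003, 0.003], [0, 0.001, 0], [0, 0, 0], [0, 0, 0], [0, 0, 0]], twist=[[0, 0, 0], [0, 0, 0], [0, 0, 0], [0, 0, 0], [0, 0, 0]], hand=[0.1, 0.1, 0.1, 0.3, 0.45])

```text
time: 23.37
position: [0.4758, 0.0114, 0.029]
eef_rot: [-1.565, 0.002, -1.589]
wrist_force: [0.2, -0.3, -0.7]
opening: 0.287
```

Request:
step_arm(dp=[[0, 0, 0], [0, 0, 0], [0, -0.015, 0], [0, -0.03, 0], [0, -0.03, 0], [0, -0.03, 0], [0, -0.03, 0], [0, 0, -0.03], [0, 0, -0.03], [0, 0, -0.02], [0, 0, 0]], twist=[[0, 0, 0], [0, 0, 0], [0, 0, 0], [0, 0, 0], [0, 0, 0], [0, 0, 0], [0, 0, 0], [0, 0, 0], [0, 0, 0], [0, 0, 0], [0, 0, 0]], hand=[0.45, 0.45, 0.45, 0.45, 0.45, 0.5, 0.6, 0.6, 0.6, 0.6, 0.6])

```text
time: 24.28
position: [0.3939, 0.0134, 0.1718]
eef_rot: [-1.561, 0.003, -1.589]
wrist_force: [-0.9, 0.2, -0.7]
opening: 0.599
```

```bash
python3 pk.py; python3 -c "
from h import *
snap('wrist','w24.png');snap('top','t24.png')"
```

```text
[[272.9999694824219, 152.99996948242188], [272.9999694824219, 68.99999237060547], [292.9999694824219, 69.0], [292.9999694824219, 152.99996948242188]] 1590.5
[[0.4406 0.0206 0.073 ]
 [0.5092 0.0189 0.073 ]
 [0.509  0.0024 0.073 ]
 [0.4403 0.0029 0.073 ]]
centre [0.47477038 0.01120031 0.073     ] len 0.06865534216534262 yaw -0.8952670602588176
 t 24.33 pos [0.3959 0.0134 0.1721] yaw -91.03 F [ 0.4 -0.1  0.5] op 0.601
  dp now-frame [ 0.0007 -0.0269  0.0793]  dp target-frame [ 0.001  -0.0279  0.0789]  twist [-0.69 -0.13 -0.2 ]
```

View pics/w24.png

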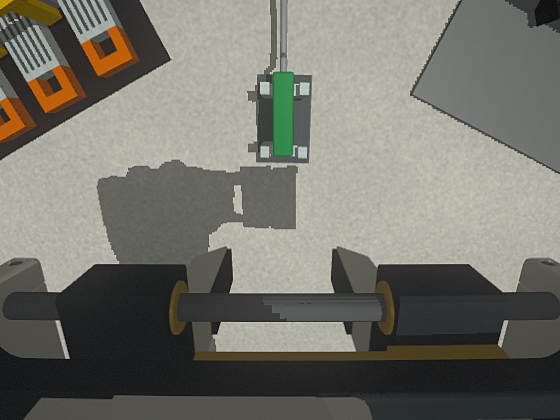

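View pics/t24.png

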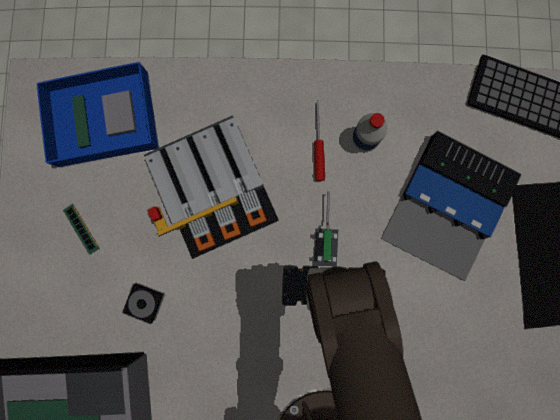

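```bash
cat > dr.py <<'E'
from h import *
def drives(n='top',v=True):
    T,im=snap(n); h=cv2.cvtColor(im,cv2.COLOR_BGR2HSV)
    m=((h[...,0]>4)&(h[...,0]<20)&(h[...,1]>150)&(h[...,2]>70)).astype(np.uint8)
    m=cv2.morphologyEx(m,cv2.MORPH_CLOSE,np.ones((3,3)))
    for c in cv2.findContours(m,0,2)[0]:
        if cv2.contourArea(c)>60:
            b=cv2.boxPoints(cv2.minAreaRect(c)); w=onz(T,b,.022)
            print('px',np.round(b.mean(0),1),'world',w[:,:2].mean(0).round(4),'cage corners',cinv(w).round(1).tolist())
if __name__=='__main__':
    import sys; drives(sys.argv[1])
E
python3 dr.py top; python3 dr.py wrist
```

```text
px [204.5 241.5] world [0.4752 0.3032] cage corners [[-51.0, 91.0], [-52.3, 48.4], [-83.2, 49.1], [-81.9, 91.6]]
px [230.2 230.3] world [0.5036 0.242 ] cage corners [[-50.8, 23.0], [-52.7, -19.0], [-83.5, -17.8], [-81.7, 24.1]]
px [255.8 217.3] world [0.5365 0.1811] cage corners [[-46.3, -47.0], [-49.1, -88.1], [-79.9, -86.0], [-77.1, -45.0]]
px [ 18.  122.5] world [0.4764 0.2866] cage corners [[-47.2, 57.6], [-64.4, 23.6], [-99.1, 50.7], [-81.4, 86.1]]
px [57.2 92. ] world [0.5049 0.2385] cage corners [[-48.5, 22.0], [-50.5, -27.0], [-86.3, -25.1], [-85.1, 25.2]]
px [110.6  55.1] world [0.537  0.1782] cage corners [[-44.5, -47.5], [-46.7, -92.6], [-82.9, -91.9], [-81.4, -45.5]]
```

```bash
python3 -c "
from h import *
goal(list(cpos(-64,-68))+[.13],-65)"
```

```text
t 24.53 pos [0.3985 0.0137 0.1717] yaw -91.05 F [-0.4 -0.5 -0.4] op 0.598
  dp now-frame [-0.1681  0.0441  0.1342]  dp target-frame [-0.092   0.0417  0.1949]  twist [ -0.74 -26.05  -0.1 ]
```

Request:
step_arm(dp=[[0, 0, 0], [0, 0, 0], [0, 0, 0], [0, 0, 0], [-0.023, 0, 0.025], [-0.023, 0, 0.025], [-0.023, 0, 0.025], [-0.023, 0, 0.025], [0, 0, 0]], twist=[[-0.7, -6.5, 0], [0, -6.5, 0], [0, -6.5, 0], [0, -6.5, 0], [0, 0, 0], [0, 0, 0], [0, 0, 0], [0, 0, 0], [0, 0, 0]], hand=[0.7, 0.7, 0.7, 0.7, 0.7, 0.7, 0.7, 0.7, 0.7])

```text
time: 25.28
position: [0.4569, 0.1442, 0.1693]
eef_rot: [-1.571, 0.008, -1.116]
wrist_force: [-1.3, 0.1, 0.5]
opening: 0.704
```

```bash
python3 dr.py wrist; python3 -c "
from h import *
goal(list(cpos(-64,-68))+[.13],-65)
snap('wrist','w25.png')"
```

```text
px [216.  105.1] world [0.5056 0.2421] cage corners [[-80.7, 25.5], [-48.4, 21.7], [-50.0, -21.2], [-82.3, -18.7]]
px [150.  104.2] world [0.4775 0.302 ] cage corners [[-80.4, 94.4], [-49.1, 89.1], [-50.6, 42.1], [-81.9, 46.1]]
px [285.5 102. ] world [0.5384 0.1814] cage corners [[-76.4, -45.7], [-44.4, -47.8], [-46.1, -88.0], [-78.2, -87.0]]
 t 25.33 pos [0.4559 0.1413 0.1688] yaw -63.98 F [ 0.  -0.1  0.5] op 0.703
  dp now-frame [0.0013 0.0385 0.0891]  dp target-frame [-0.0006  0.0388  0.089 ]  twist [ 0.14  1.02 -0.4 ]
```

View pics/w25.png

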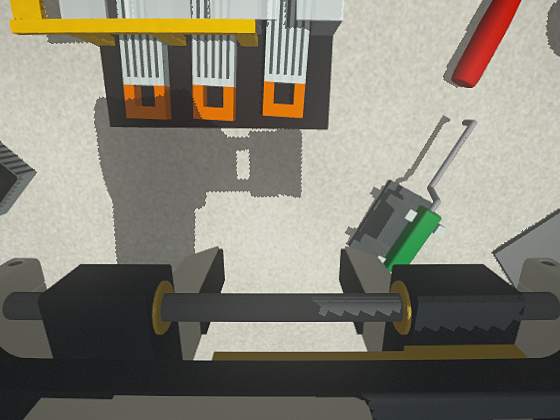

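Request:
step_arm(dp=[[0, 0.01, 0.03], [0, 0.01, 0.03], [0, 0.01, 0.03], [0, 0, 0]], twist=[[0, 1, 0], [0, 0, 0], [0, 0, 0], [0, 0, 0]], hand=[0.58, 0.58, 0.58, 0.58])

```text
time: 25.72
position: [0.5389, 0.172, 0.1354]
eef_rot: [-1.579, 0.002, -1.142]
wrist_force: [0.8, -0.0, 0.3]
opening: 0.582
```

```bash
python3 -c "
from h import *
goal(list(cpos(-63,-67))+[-.008],-65)
snap('wrist','w26.png')"
```

```text
t 25.72 pos [0.5389 0.172  0.1354] yaw -65.44 F [ 0.8 -0.   0.3] op 0.582
  dp now-frame [-0.0085  0.1434  0.0029]  dp target-frame [-0.0088  0.1434  0.0018]  twist [ 0.47 -0.44 -0.13]
```

View pics/w26.png

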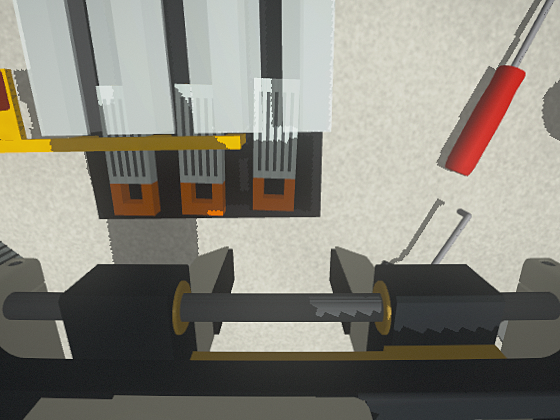

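Request:
step_arm(dp=[[-0.009, 0.01, 0], [0, 0.03, 0], [0, 0.03, 0], [0, 0.02, 0], [0, 0, 0]], twist=[[0.4, -0.4, 0], [0, 0, 0], [0, 0, 0], [0, 0, 0], [0, 0, 0]], hand=[0.58, 0.58, 0.58, 0.58, 0.58])

```text
time: 26.18
position: [0.5327, 0.1718, 0.044]
eef_rot: [-1.574, -0.001, -1.142]
wrist_force: [-1.6, -0.7, 0.4]
opening: 0.579
```

```bash
python3 -c "
from h import *
goal(list(cpos(-63,-67))+[-.008],-65)
snap('wrist','w27.png')"
```

```text
t 26.18 pos [0.5327 0.1718 0.044 ] yaw -65.44 F [-1.6 -0.7  0.4] op 0.579
  dp now-frame [-0.0065  0.052   0.0077]  dp target-frame [-0.0064  0.052   0.0076]  twist [ 0.19 -0.44  0.05]
```

View pics/w27.png

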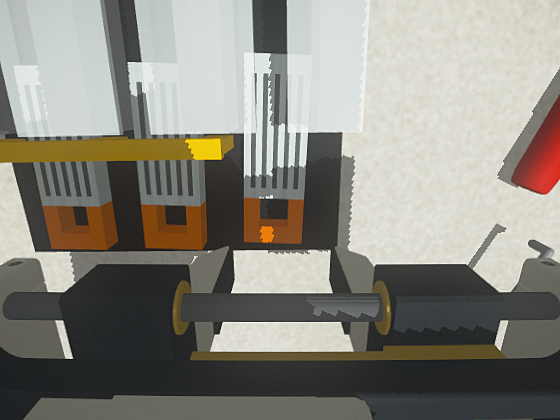

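Request:
step_arm(dp=[[-0.007, 0, 0.008], [0, 0, 0]], twist=[[0, -0.4, 0], [0, 0, 0]], hand=[0.58, 0.58])

```text
time: 26.4
position: [0.5385, 0.181, 0.0478]
eef_rot: [-1.572, -0.002, -1.137]
wrist_force: [0.3, 1.4, 0.5]
opening: 0.581
```

```bash
python3 dr.py wrist; python3 -c "
from h import *
goal(list(cpos(-63,-67))+[-.008],-65)
"
```

```text
px [185.6 235.3] world [0.507  0.2414] cage corners [[-49.0, 21.6], [-46.1, -21.5], [-79.7, -21.4], [-82.9, 23.7]]
px [ 93.8 236.5] world [0.4782 0.3008] cage corners [[-49.6, 89.3], [-45.1, 40.4], [-80.9, 42.6], [-86.0, 94.0]]
px [281.8 231. ] world [0.5386 0.1811] cage corners [[-76.0, -46.3], [-44.7, -48.3], [-46.4, -87.7], [-77.9, -87.4]]
 t 26.45 pos [0.5385 0.1799 0.0481] yaw -65.18 F [-0.1 -0.1  0.3] op 0.579
  dp now-frame [-0.0017  0.0561 -0.0011]  dp target-frame [-0.0015  0.0561 -0.0012]  twist [ 0.07 -0.18  0.15]
```

Request:
step_arm(dp=[[-0.001, 0.02, 0.001], [0, 0.02, 0.001], [0, 0.012, 0], [0, 0, 0]], twist=[[0, 0, 0], [0, 0, 0], [0, 0, 0], [0, 0, 0]], hand=[0.58, 0.58, 0.58, 0.58])

```text
time: 26.78
position: [0.5452, 0.1834, 0.001]
eef_rot: [-1.561, -0.004, -1.138]
wrist_force: [-0.2, -0.2, -0.4]
opening: 0.584
```

```bash
python3 -c "
from h import *
goal(list(cpos(-63,-67))+[-.008],-65)
snap('wrist','w28.png')"
```

```text
t 26.78 pos [0.5452 0.1834 0.001 ] yaw -65.21 F [-0.2 -0.2 -0.4] op 0.584
  dp now-frame [-0.0011  0.0089 -0.0088]  dp target-frame [-0.0011  0.009  -0.0087]  twist [-0.59 -0.2   0.23]
```

View pics/w28.png

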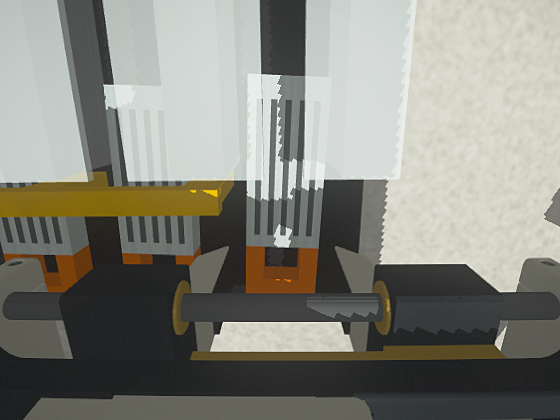

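Request:
step_arm(dp=[[-0.001, 0.007, -0.01], [0, 0.002, 0], [0, 0, 0]], twist=[[-0.6, 0, 0], [0, 0, 0], [0, 0, 0]], hand=[0.58, 0.58, 0.58])

```text
time: 27.08
position: [0.5367, 0.1807, -0.0052]
eef_rot: [-1.568, -0.004, -1.138]
wrist_force: [0.4, 0.4, -1.2]
opening: 0.581
```

```bash
python3 -c "
from h import *
goal(list(cpos(-63,-67))+[-.008],-65)"
```

```text
t 27.08 pos [ 0.5367  0.1807 -0.0052] yaw -65.21 F [ 0.4  0.4 -1.2] op 0.581
  dp now-frame [-0.0001  0.0028  0.0001]  dp target-frame [-0.      0.0028  0.0001]  twist [-0.16 -0.21  0.24]
```

Request:
step_arm(dp=[[0, 0.003, 0], [0, 0, 0], [0, 0, 0], [0, 0, 0], [0, 0, 0], [0, 0, 0]], twist=[[0, 0, 0], [0, 0, 0], [0, 0, 0], [0, 0, 0], [0, 0, 0], [0, 0, 0]], hand=[0.58, 0.3, 0.3, 0.3, 0.3, 0.3], force=50)

```text
time: 27.58
position: [0.5373, 0.1808, -0.007]
eef_rot: [-1.566, -0.004, -1.138]
wrist_force: [1.1, -0.1, -0.6]
opening: 0.424
```

Request:
step_arm(dp=[[0, -0.001, -0.014], [0, -0.0005, -0.017], [0, -0.0005, -0.017], [0, -0.0005, -0.017], [0, -0.0005, -0.017], [0, 0, 0]], twist=[[0, 0, 0], [0, 0, 0], [0, 0, 0], [0, 0, 0], [0, 0, 0], [0, 0, 0]], hand=[0.3, 0.3, 0.3, 0.3, 0.3, 0.3])

```text
time: 28.08
position: [0.4599, 0.1453, -0.0052]
eef_rot: [-1.567, -0.004, -1.138]
wrist_force: [-0.3, -0.7, -2.1]
opening: 0.425
```

```bash
python3 -c "
from h import *
o=ctrl.get_obs();print(cinv(o['position']),o['position'],o['wrist_force'],o['opening'])
snap('top','t29.png',(140,100,300,270),4)"
```

```text
[-147.75405768  -66.63767736] [ 0.45985165  0.14526219 -0.0051775 ] [-0.29224524 -0.68380929 -2.11346676] 0.42488404693012216
```

View pics/t29.png

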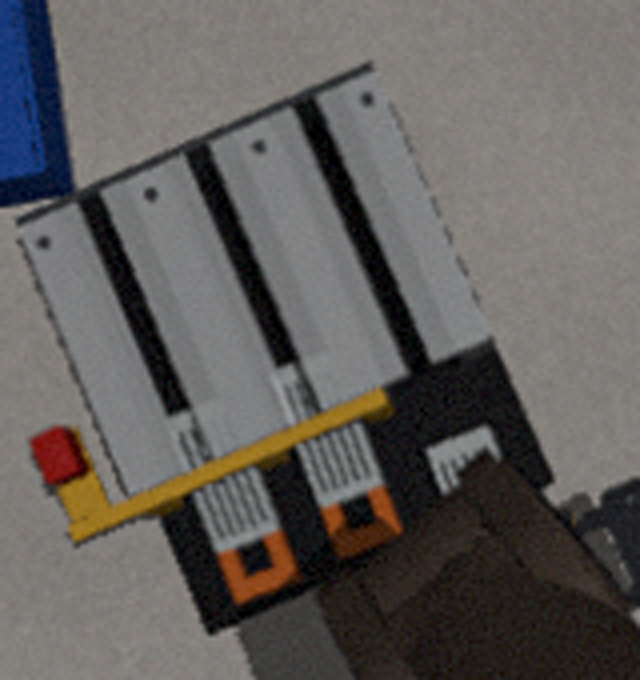

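Request:
step_arm(dp=[[0, -0.02, 0], [0, -0.03, 0], [0, -0.03, 0], [0, -0.03, 0], [0, -0.03, 0], [0, 0, 0]], twist=[[0, 0, 0], [0, 0, 0], [0, 0, 0], [0, 0, 0], [0, 0, 0], [0, 0, 0]], hand=[0.3, 0.3, 0.3, 0.3, 0.3, 0.3])

```text
time: 28.63
position: [0.463, 0.1485, 0.1406]
eef_rot: [-1.566, -0.001, -1.137]
wrist_force: [0.7, 1.0, -1.6]
opening: 0.425
```

```bash
python3 -c "
from h import *
o=ctrl.get_obs();print(o['position'],o['wrist_force'],o['opening'])
snap('wrist','w30.png');snap('side','s30.png',(130,100,400,300),2.8)"
```

```text
[0.46298203 0.14850776 0.14060891] [ 0.71240704  1.00358527 -1.568908  ] 0.42501347510979065
```

View pics/w30.png

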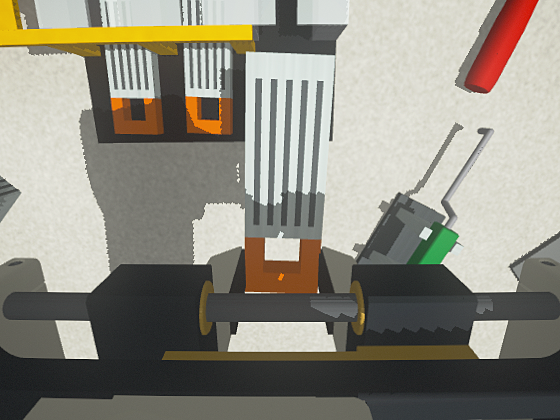

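View pics/s30.png

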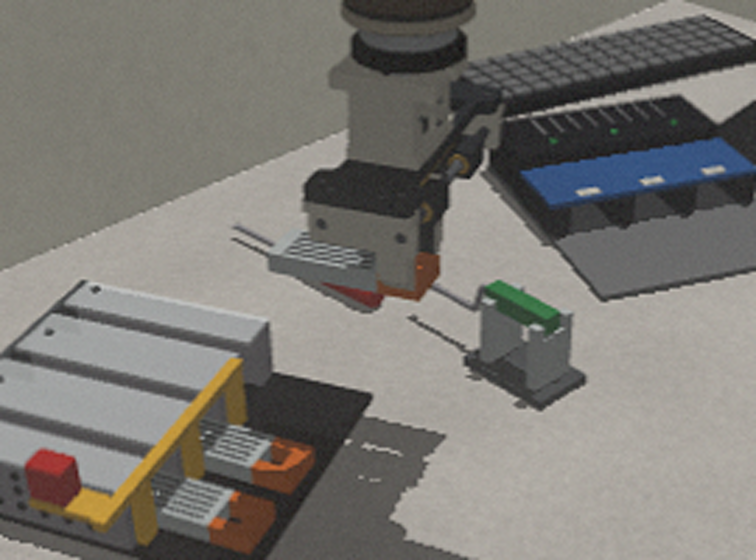

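Request:
step_arm(dp=[[0.03, 0, -0.018], [0.034, 0, -0.021], [0.034, 0, -0.021], [0.034, 0, -0.021], [0.034, 0, -0.021], [0.034, 0, -0.021], [0.034, 0, -0.021], [0.034, 0, -0.021], [0.034, 0, -0.021], [0.034, 0, -0.021], [0.03, 0, -0.018], [0, 0, 0]], twist=[[0, 0, 0], [0, 0, 0], [0, 0, 0], [0, 0, 0], [0, 0, 0], [0, 0, 0], [0, 0, 0], [0, 0, 0], [0, 0, 0], [0, 0, 0], [0, 0, 0], [0, 0, 0]], hand=[0.3, 0.3, 0.3, 0.3, 0.3, 0.3, 0.3, 0.3, 0.3, 0.3, 0.3, 0.3])

```text
time: 29.73
position: [0.4039, -0.2939, 0.1182]
eef_rot: [-1.586, 0.014, -1.127]
wrist_force: [-0.2, -0.7, -0.6]
opening: 0.428
```

Request:
step_arm(dp=[[0, 0, 0], [0, 0, 0], [0, 0, 0], [0, 0, 0], [0, 0, 0], [0, 0, 0], [0, 0, 0], [0, 0, 0], [0, 0, 0]], twist=[[0, 6, 0], [0, 6.3, 0], [0, 6.3, 0], [0, 6.3, 0], [0, 6.3, 0], [0, 6.3, 0], [0, 6.3, 0], [0, 6, 0], [0, 0, 0]], hand=[0.3, 0.3, 0.3, 0.3, 0.3, 0.3, 0.3, 0.3, 0.3])

```text
time: 30.48
position: [0.3951, -0.2942, 0.1017]
eef_rot: [-1.618, -0.006, -2.047]
wrist_force: [-0.7, -0.5, -1.6]
opening: 0.429
```

```bash
cat >> h.py <<'E'
DA=np.radians(-25.4);DX=np.array([np.cos(DA),np.sin(DA)]);DY=np.array([-DX[1],DX[0]]);DO=np.array([.552,-.2783])
def dpos(cx,cy): return DO+DX*cx/1000+DY*cy/1000
def dinv(p): d=np.array(p)[...,:2]-DO; return np.stack([d@DX,d@DY],-1)*1000
E
python3 -c "
from h import *
goal(list(dpos(-126,-70))+[.14],-115.4)
snap('wrist','w31.png')"
```

```text
t 30.48 pos [ 0.3951 -0.2942  0.1017] yaw -117.26 F [-0.7 -0.5 -1.6] op 0.429
  dp now-frame [-0.0117 -0.0388  0.0067]  dp target-frame [-0.0116 -0.0383  0.0089]  twist [ 2.7  -1.87  0.31]
```

View pics/w31.png

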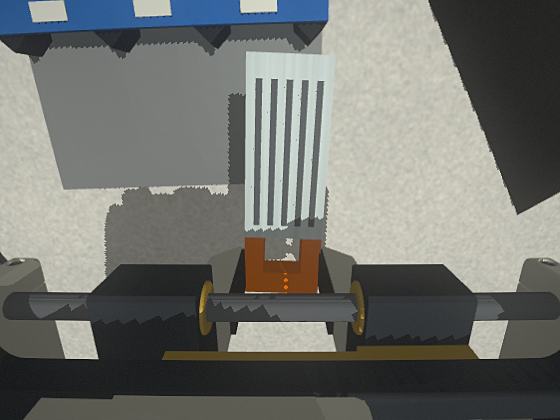

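Request:
step_arm(dp=[[-0.01, 0, 0.004], [-0.002, 0, 0.004], [0, 0, 0]], twist=[[1.4, -1, 0], [1.4, -1, 0.3], [0, 0, 0]], hand=[0.3, 0.3, 0.3])

```text
time: 30.78
position: [0.407, -0.2856, 0.0982]
eef_rot: [-1.573, -0.0, -1.991]
wrist_force: [-0.3, -0.0, -2.0]
opening: 0.428
```

```bash
python3 -c "
from h import *
goal(list(dpos(-126,-70))+[.1],-115.4)
snap('wrist','w32.png',(20,0,420,230),2)
P=[list(dpos(-120,116))+[.006],list(dpos(0,-116))+[.04],list(dpos(0,-116))+[.034],list(dpos(0,0))+[.04],list(dpos(-120,-116))+[.006],list(dpos(-11,35))+[.02]]
print(((proj(cal('wrist'),P))-[20,0])*2)"
```

```text
t 30.78 pos [ 0.407  -0.2856  0.0982] yaw -114.08 F [-0.3 -0.  -2. ] op 0.428
  dp now-frame [ 0.0012 -0.0018  0.0018]  dp target-frame [ 0.0012 -0.0018  0.0018]  twist [0.11 1.32 0.01]
[[113.22099891 382.66938797]
 [669.80000151  81.18632911]
 [666.0084325   84.79241725]
 [330.50223015  73.03462761]
 [628.99529969 393.75816611]
 [255.20529896 115.6508472 ]]
```

View pics/w32.png

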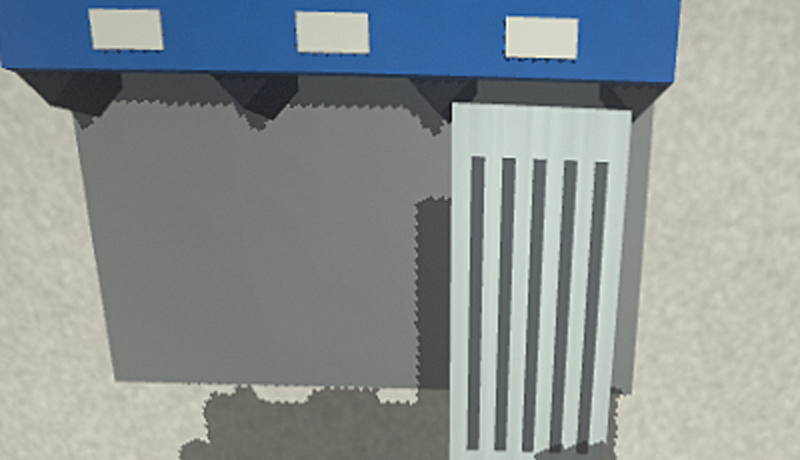

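Request:
step_arm(dp=[[0.001, 0.02, -0.005], [0, 0.025, -0.002], [0, 0.025, -0.002], [0, 0.012, 0], [0, 0, 0]], twist=[[0, 1.3, 0], [0, 0, 0], [0, 0, 0], [0, 0, 0], [0, 0, 0]], hand=[0.3, 0.3, 0.3, 0.3, 0.3])

```text
time: 31.25
position: [0.3983, -0.2835, 0.0134]
eef_rot: [-1.575, -0.001, -2.008]
wrist_force: [0.0, 0.0, -2.0]
opening: 0.432
```

```bash
python3 -c "
from h import *
print(dinv(ctrl.get_obs()['position']))
goal(list(dpos(-126,-70))+[-.005],-115.4)
snap('wrist','w33.png')"
```

```text
[-136.57843103  -70.60867106]
 t 31.25 pos [ 0.3983 -0.2835  0.0134] yaw -115.03 F [ 0.  0. -2.] op 0.432
  dp now-frame [-0.0006  0.0183  0.0107]  dp target-frame [-0.0006  0.0184  0.0106]  twist [0.23 0.37 0.07]
```

View pics/w33.png

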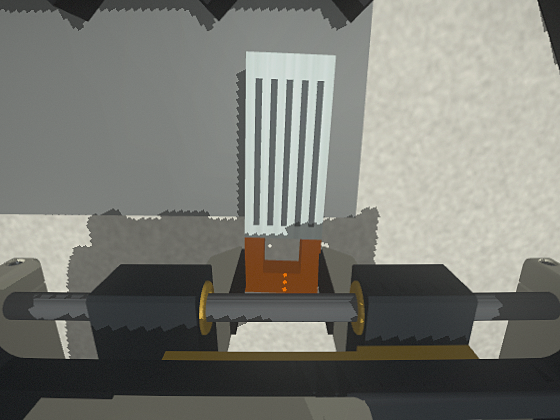

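Request:
step_arm(dp=[[-0.001, 0.008, 0.006], [-0.001, 0.007, 0], [0, 0.003, 0], [0, 0, 0]], twist=[[0, -1.2, 0], [0, 0, 0], [0, 0, 0], [0, 0, 0]], hand=[0.3, 0.3, 0.3, 0.3])

```text
time: 31.63
position: [0.4073, -0.2858, -0.0034]
eef_rot: [-1.572, -0.002, -1.983]
wrist_force: [0.8, -0.2, -1.2]
opening: 0.426
```

```bash
python3 -c "
from h import *
print(dinv(ctrl.get_obs()['position']))
goal(list(dpos(-26,-70))+[-.006],-114)
snap('wrist','w34.png')"
```

```text
[-127.48887641  -68.81816966]
 t 31.63 pos [ 0.4073 -0.2858 -0.0034] yaw -113.61 F [ 0.8 -0.2 -1.2] op 0.426
  dp now-frame [0.0044 0.0025 0.1014]  dp target-frame [0.0037 0.0026 0.1014]  twist [0.04 0.39 0.09]
```

View pics/w34.png

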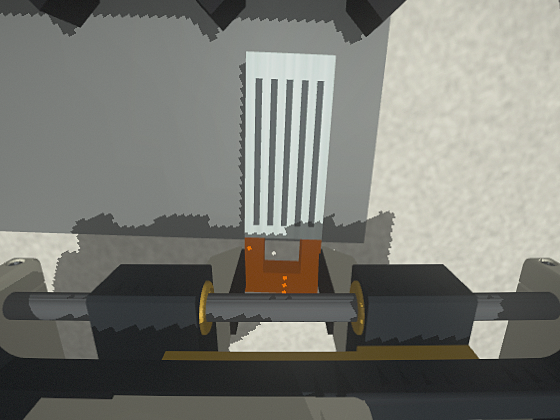

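Request:
step_arm(dp=[[0.003, 0.002, 0.008], [0.0005, 0, 0.016], [0.0005, 0, 0.016], [0, 0, 0.016], [0, 0, 0]], twist=[[0, 0.6, 0], [0, 0, 0], [0, 0, 0], [0, 0, 0], [0, 0, 0]], hand=[0.3, 0.3, 0.3, 0.3, 0.3])

```text
time: 32.1
position: [0.4604, -0.3155, -0.0035]
eef_rot: [-1.569, -0.002, -1.997]
wrist_force: [1.0, -0.6, -0.9]
opening: 0.429
```

```bash
python3 -c "
from h import *
print(dinv(ctrl.get_obs()['position']))
goal(list(dpos(-26,-70))+[-.006],-114.6)
snap('wrist','w35.png')"
```

```text
[-66.83313484 -72.89439289]
 t 32.1 pos [ 0.4604 -0.3155 -0.0035] yaw -114.41 F [ 1.  -0.6 -0.9] op 0.429
  dp now-frame [-0.0022  0.0026  0.0409]  dp target-frame [-0.0023  0.0025  0.0409]  twist [-0.13  0.19  0.13]
```

View pics/w35.png

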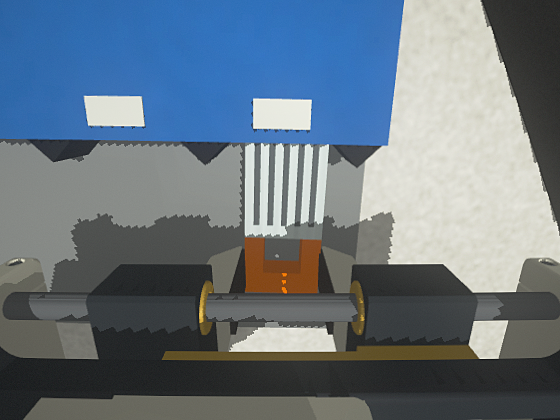

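Request:
step_arm(dp=[[-0.002, 0.002, 0.014], [0, 0, 0.014], [0, 0, 0.008], [0, 0, 0]], twist=[[0, 0, 0], [0, 0, 0], [0, 0, 0], [0, 0, 0]], hand=[0.3, 0.3, 0.3, 0.3])

```text
time: 32.48
position: [0.4914, -0.3288, -0.0054]
eef_rot: [-1.572, -0.003, -1.999]
wrist_force: [-0.9, -0.2, -1.6]
opening: 0.426
```

```bash
python3 -c "
from h import *
print(dinv(ctrl.get_obs()['position']))
goal(list(dpos(-26,-70))+[-.006],-114.6)
snap('wrist','w36.png')"
```

```text
[-33.07879057 -71.6052796 ]
 t 32.48 pos [ 0.4914 -0.3288 -0.0054] yaw -114.56 F [-0.9 -0.2 -1.6] op 0.426
  dp now-frame [-0.0015  0.0005  0.0071]  dp target-frame [-0.0015  0.0006  0.0071]  twist [0.08 0.04 0.17]
```

View pics/w36.png

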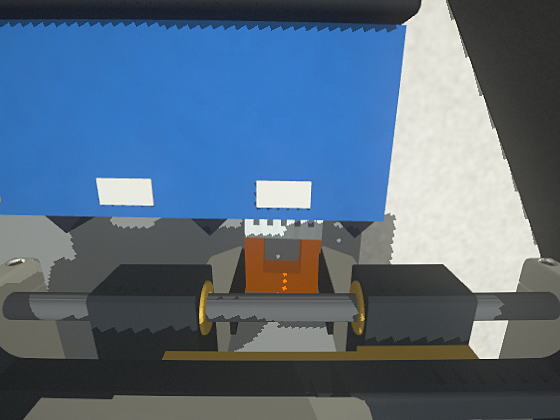

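Push the remaining ~7 mm until force rises.

Request:
step_arm(dp=[[0, 0, 0.005], [0, 0, 0.004], [0, 0, 0.004]], twist=[[0, 0, 0], [0, 0, 0], [0, 0, 0]], hand=[0.3, 0.3, 0.3])

```text
time: 32.78
position: [0.4983, -0.3327, -0.0061]
eef_rot: [-1.579, -0.003, -2.001]
wrist_force: [-9.4, 4.3, -0.0]
opening: 0.428
```

```bash
python3 -c "
from h import *
print(dinv(ctrl.get_obs()['position']))
goal(list(dpos(-26,-70))+[-.006],-114.6)"
```

```text
[-25.17932886 -72.2001564 ]
 t 32.78 pos [ 0.4983 -0.3327 -0.0061] yaw -114.62 F [-9.4  4.3 -0. ] op 0.428
  dp now-frame [-0.0022 -0.0001 -0.0008]  dp target-frame [-0.0022 -0.0001 -0.0008]  twist [ 0.5  -0.02  0.18]
```

Request:
step_arm(dp=[[0, 0, 0.002], [0, 0, 0], [0, 0, 0], [0, 0, 0], [0, -0.02, -0.002], [0, -0.03, -0.002], [0, -0.03, -0.01], [0, -0.03, -0.02], [0, 0, -0.03], [0, 0, 0]], twist=[[0, 0, 0], [0, 0, 0], [0, 0, 0], [0, 0, 0], [0, 0, 0], [0, 0, 0], [0, 0, 0], [0, 0, 0], [0, 0, 0], [0, 0, 0]], hand=[0.3, 0.53, 0.53, 0.53, 0.53, 0.53, 0.53, 0.53, 0.53, 0.53])

```text
time: 33.62
position: [0.4409, -0.3062, 0.1087]
eef_rot: [-1.582, -0.003, -2.001]
wrist_force: [-1.2, 1.5, 0.2]
opening: 0.53
```

```bash
python3 -c "
from h import *
goal(list(cpos(-67,0))+[.12],-65)
snap('wrist','w37.png');snap('top','t37.png')
T=cal('top');print(proj(T,[list(dpos(-40,-70+k))+[.022] for k in (-20,20)]))"; python3 dr.py top
```

```text
t 33.62 pos [ 0.4409 -0.3062  0.1087] yaw -114.63 F [-1.2  1.5  0.2] op 0.53
  dp now-frame [-0.5229 -0.0111 -0.1695]  dp target-frame [-0.4677 -0.0113  0.2887]  twist [  0.67 -49.63  -0.11]
[[470.97187296 246.65849833]
 [456.51290218 239.30503059]]
px [204.5 241.5] world [0.4751 0.3033] cage corners [[-50.0, 90.5], [-52.9, 48.0], [-84.4, 49.8], [-81.5, 92.3]]
px [230.2 230.3] world [0.5036 0.242 ] cage corners [[-50.8, 22.8], [-52.7, -18.8], [-83.5, -17.7], [-81.7, 23.9]]
```

View pics/w37.png

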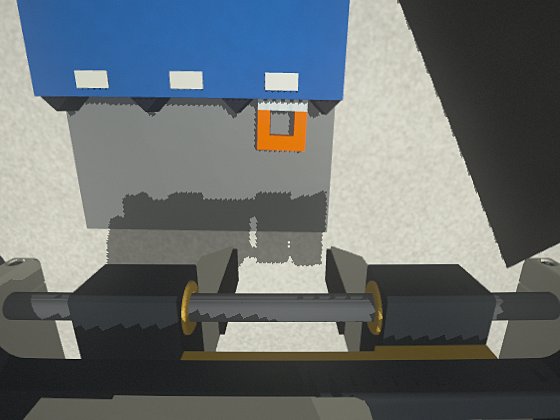

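View pics/t37.png

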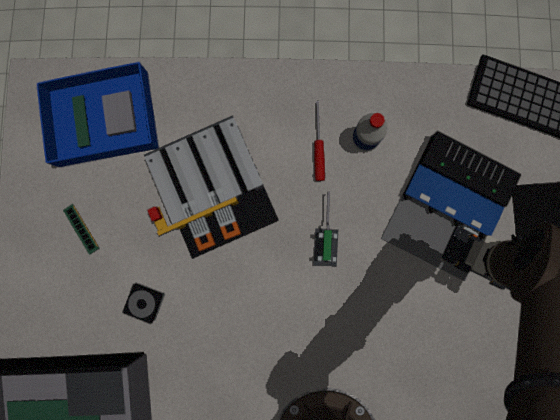

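Request:
step_arm(dp=[[-0.03, -0.01, -0.016], [-0.036, -0.005, -0.018], [-0.036, 0, -0.018], [-0.036, 0, -0.018], [-0.036, 0, -0.018], [-0.036, 0, -0.018], [-0.036, 0, -0.018], [-0.036, 0, -0.018], [-0.036, 0, -0.018], [-0.036, 0, -0.018], [-0.036, 0, -0.018], [-0.036, 0, -0.018]], twist=[[0, 0, 0], [0, 0, 0], [0, 0, 0], [0, 0, 0], [0, 0, 0], [0, 0, 0], [0, 0, 0], [0, 0, 0], [0, 0, 0], [0, 0, 0], [0, 0, 0], [0, 0, 0]], hand=[0.58, 0.58, 0.58, 0.58, 0.58, 0.58, 0.58, 0.58, 0.58, 0.58, 0.58, 0.58])

```text
time: 34.77
position: [0.4409, 0.1744, 0.1177]
eef_rot: [-1.574, -0.004, -2.018]
wrist_force: [1.3, 0.2, 0.4]
opening: 0.581
```

Request:
step_arm(dp=[[-0.03, 0, -0.014], [0, 0, 0], [0, 0, 0], [0, 0, 0], [0, 0, 0], [0, 0, 0], [0, 0, 0], [0, 0, 0], [0, 0, 0]], twist=[[0, 0, 0], [0, -7, 0], [0, -7, 0], [0, -7, 0], [0, -7, 0], [0, -7, 0], [0, -7, 0], [0, -7, 0], [0, 0, 0]], hand=[0.58, 0.58, 0.58, 0.58, 0.58, 0.58, 0.58, 0.58, 0.58])

```text
time: 35.52
position: [0.4428, 0.2315, 0.1122]
eef_rot: [-1.576, 0.012, -1.132]
wrist_force: [-0.1, 0.3, -0.8]
opening: 0.578
```

```bash
python3 dr.py wrist; python3 -c "
from h import *
goal(list(cpos(-68,2))+[.05],-65)
snap('wrist','w38.png')"
```

```text
px [303.2 134.8] world [0.5054 0.2423] cage corners [[-80.5, 23.1], [-48.9, 21.8], [-50.3, -18.2], [-82.0, -18.3]]
px [223.  134.5] world [0.4769 0.3035] cage corners [[-49.4, 89.4], [-49.4, 48.0], [-81.4, 48.9], [-81.5, 91.8]]
 t 35.57 pos [0.4428 0.2315 0.1121] yaw -65.27 F [ 0.1 -0.4  0. ] op 0.582
  dp now-frame [0.0172 0.0616 0.0592]  dp target-frame [0.0167 0.0621 0.0588]  twist [ 0.32 -0.26 -0.68]
```

View pics/w38.png

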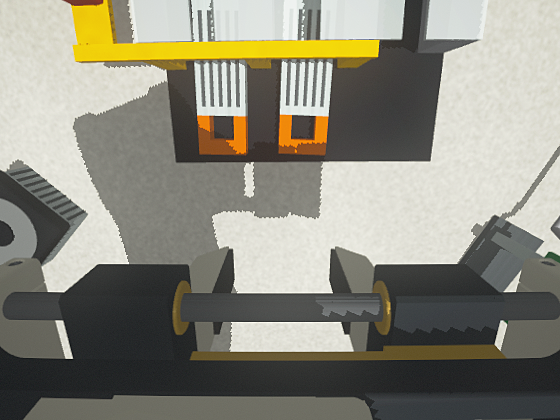

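Request:
step_arm(dp=[[0.009, 0, 0.03], [0.009, 0, 0.03], [0, 0.03, 0], [0, 0.03, 0], [0, 0, 0]], twist=[[0, -0.3, -0.5], [0, 0, 0], [0, 0, 0], [0, 0, 0], [0, 0, 0]], hand=[0.58, 0.58, 0.58, 0.58, 0.58])

```text
time: 36.03
position: [0.5094, 0.2414, 0.0502]
eef_rot: [-1.573, 0.002, -1.159]
wrist_force: [-0.9, -0.7, 0.1]
opening: 0.578
```

```bash
python3 dr.py wrist; python3 -c "
from h import *
goal(list(cpos(-67,2))+[-.0075],-65)"
```

```text
px [278.2 234.1] world [0.5054 0.2426] cage corners [[-80.2, 23.9], [-48.6, 21.5], [-50.5, -18.3], [-82.1, -17.7]]
px [185.9 235.4] world [0.4779 0.3028] cage corners [[-49.4, 89.8], [-46.0, 46.4], [-80.1, 46.2], [-84.0, 91.6]]
px [ 8. 99.] world [0.5209 0.438 ] cage corners [[43.0, 174.9], [42.6, 164.5], [19.7, 170.6], [20.1, 181.4]]
 t 36.08 pos [0.5097 0.2421 0.0524] yaw -66.39 F [0.  0.1 1.2] op 0.58
  dp now-frame [-0.0017  0.0599 -0.0054]  dp target-frame [-0.002   0.0599 -0.0054]  twist [ 0.03 -1.39 -0.14]
```

Request:
step_arm(dp=[[-0.002, 0.006, -0.008], [0, 0.02, -0.003], [0, 0.02, -0.003], [0, 0, 0]], twist=[[0, -1.4, 0], [0, 0, 0], [0, 0, 0], [0, 0, 0]], hand=[0.58, 0.58, 0.58, 0.58])

```text
time: 36.42
position: [0.4961, 0.2403, 0.0101]
eef_rot: [-1.566, 0.003, -1.135]
wrist_force: [-0.7, -0.8, 0.0]
opening: 0.58
```

```bash
python3 -c "
from h import *
goal(list(cpos(-67,2))+[-.0075],-65)
snap('wrist','w39.png')"
```

```text
t 36.42 pos [0.4961 0.2403 0.0101] yaw -65.01 F [-0.7 -0.8  0. ] op 0.58
  dp now-frame [0.0022 0.0176 0.0076]  dp target-frame [0.0022 0.0176 0.0077]  twist [-0.3  -0.01 -0.17]
```

View pics/w39.png

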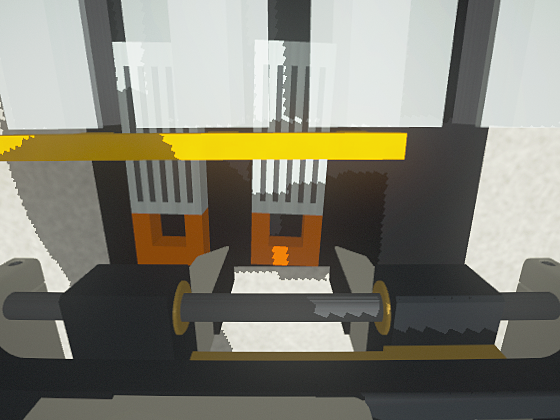

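Request:
step_arm(dp=[[0.002, 0.006, 0.008], [0, 0.01, 0], [0, 0.003, 0], [0, 0, 0]], twist=[[-0.3, 0, 0], [0, 0, 0], [0, 0, 0], [0, 0, 0]], hand=[0.58, 0.58, 0.58, 0.58])

```text
time: 36.8
position: [0.509, 0.245, -0.0034]
eef_rot: [-1.562, 0.003, -1.135]
wrist_force: [-0.6, -0.1, 0.3]
opening: 0.579
```

```bash
python3 -c "
from h import *
goal(list(cpos(-67,2))+[-.0075],-65)
snap('wrist','w40.png')"
```

```text
t 36.8 pos [ 0.509   0.245  -0.0034] yaw -65.01 F [-0.6 -0.1  0.3] op 0.579
  dp now-frame [ 0.001   0.0041 -0.006 ]  dp target-frame [ 0.001   0.0041 -0.0059]  twist [-0.51 -0.02 -0.2 ]
```

View pics/w40.png

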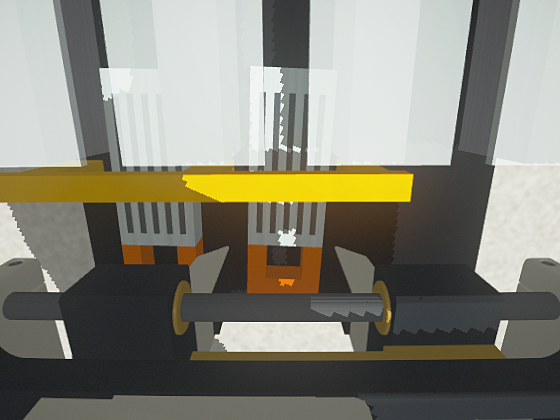

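Request:
step_arm(dp=[[0, 0.003, -0.007], [0, 0.002, 0], [0, 0, 0], [0, 0, 0], [0, 0, 0], [0, 0, 0], [0, 0, 0]], twist=[[-0.5, 0, 0], [0, 0, 0], [0, 0, 0], [0, 0, 0], [0, 0, 0], [0, 0, 0], [0, 0, 0]], hand=[0.58, 0.58, 0.3, 0.3, 0.3, 0.3, 0.3])

```text
time: 37.43
position: [0.5018, 0.2418, -0.008]
eef_rot: [-1.571, 0.003, -1.135]
wrist_force: [0.5, -0.2, -0.6]
opening: 0.426
```

```bash
python3 -c "
from h import *
goal(list(cpos(-67,2))+[-.0075],-65); print(cinv(ctrl.get_obs()['position']))"
```

```text
t 37.43 pos [ 0.5018  0.2418 -0.008 ] yaw -65.02 F [ 0.5 -0.2 -0.6] op 0.426
  dp now-frame [ 0.0011 -0.0005  0.0019]  dp target-frame [ 0.0011 -0.0005  0.0019]  twist [ 0.02 -0.02 -0.2 ]
[-68.91467005   3.06218855]
```

Request:
step_arm(dp=[[0, -0.001, -0.014], [0, -0.0005, -0.017], [0, -0.0005, -0.017], [0, -0.0005, -0.017], [0, -0.0005, -0.017], [0, 0, 0], [0, -0.02, 0], [0, -0.03, 0], [0, -0.03, 0], [0, -0.03, 0], [0, -0.03, 0], [0, 0, 0]], twist=[[0, 0, 0], [0, 0, 0], [0, 0, 0], [0, 0, 0], [0, 0, 0], [0, 0, 0], [0, 0, 0], [0, 0, 0], [0, 0, 0], [0, 0, 0], [0, 0, 0], [0, 0, 0]], hand=[0.3, 0.3, 0.3, 0.3, 0.3, 0.3, 0.3, 0.3, 0.3, 0.3, 0.3, 0.3])

```text
time: 38.43
position: [0.4238, 0.2055, 0.1399]
eef_rot: [-1.576, 0.005, -1.133]
wrist_force: [1.1, 0.7, -1.6]
opening: 0.423
```

```bash
python3 -c "
from h import *
goal(list(dpos(-132,0))+[.12],-115); 
snap('wrist','w41.png')"
```

```text
t 38.43 pos [0.4238 0.2055 0.1399] yaw -64.93 F [ 1.1  0.7 -1.6] op 0.423
  dp now-frame [ 0.3908  0.019  -0.1727]  dp target-frame [0.3833 0.0199 0.1886]  twist [ 0.39 50.07 -0.11]
```

View pics/w41.png

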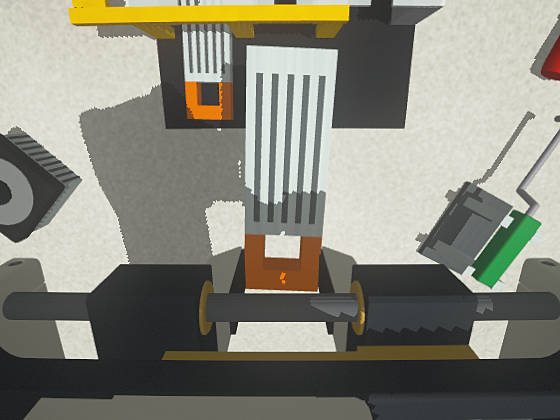

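Request:
step_arm(dp=[[0.03, -0.002, -0.014], [0.036, -0.002, -0.016], [0.036, -0.002, -0.016], [0.036, -0.002, -0.016], [0.036, -0.002, -0.016], [0.036, -0.002, -0.016], [0.036, -0.002, -0.016], [0.036, -0.002, -0.016], [0.036, -0.002, -0.016], [0.036, -0.002, -0.016], [0.028, -0.002, -0.012], [0, 0, 0]], twist=[[0, 0, 0], [0, 0, 0], [0, 0, 0], [0, 0, 0], [0, 0, 0], [0, 0, 0], [0, 0, 0], [0, 0, 0], [0, 0, 0], [0, 0, 0], [0, 0, 0], [0, 0, 0]], hand=[0.3, 0.3, 0.3, 0.3, 0.3, 0.3, 0.3, 0.3, 0.3, 0.3, 0.3, 0.3])

```text
time: 39.48
position: [0.4301, -0.2302, 0.1498]
eef_rot: [-1.582, 0.01, -1.125]
wrist_force: [1.0, -0.8, -0.6]
opening: 0.427
```

Request:
step_arm(dp=[[0, -0.002, 0], [0, -0.002, 0], [0, -0.002, 0], [0, -0.002, 0], [0, -0.002, 0], [0, -0.002, 0], [0, -0.002, 0], [0, -0.002, 0], [0, 0, 0]], twist=[[0, 6, 0], [0, 6.2, 0], [0, 6.2, 0], [0, 6.2, 0], [0, 6.2, 0], [0, 6.2, 0], [0, 6.2, 0], [0, 5, 0], [0, 0, 0]], hand=[0.3, 0.3, 0.3, 0.3, 0.3, 0.3, 0.3, 0.3, 0.3])

```text
time: 40.23
position: [0.4251, -0.2325, 0.1552]
eef_rot: [-1.602, -0.007, -2.016]
wrist_force: [0.3, -0.8, -0.3]
opening: 0.424
```

```bash
python3 -c "
from h import *
goal(list(dpos(-132,0))+[.1],-115)"
```

```text
t 40.23 pos [ 0.4251 -0.2325  0.1552] yaw -115.5 F [ 0.3 -0.8 -0.3] op 0.424
  dp now-frame [-0.0134  0.055   0.0039]  dp target-frame [-0.013   0.0552  0.0023]  twist [ 1.78 -0.51  0.37]
```

Request:
step_arm(dp=[[-0.008, 0, 0], [-0.006, 0.01, 0], [0, 0.03, 0], [0, 0.03, 0], [0, 0.03, 0], [0, 0, 0]], twist=[[0.9, -0.2, 0], [0.9, -0.3, 0.3], [0, 0, 0], [0, 0, 0], [0, 0, 0], [0, 0, 0]], hand=[0.3, 0.3, 0.3, 0.3, 0.3, 0.3])

```text
time: 40.73
position: [0.4339, -0.2155, 0.0507]
eef_rot: [-1.563, 0.0, -1.984]
wrist_force: [-0.2, 0.5, -1.2]
opening: 0.427
```

```bash
python3 -c "
from h import *
goal(list(dpos(-132,0))+[-.006],-114.7)
snap('wrist','w42.png')"
```

```text
t 40.73 pos [ 0.4339 -0.2155  0.0507] yaw -113.69 F [-0.2  0.5 -1.2] op 0.427
  dp now-frame [0.0061 0.0567 0.001 ]  dp target-frame [0.0061 0.0567 0.0016]  twist [-0.46  1.01 -0.02]
```

View pics/w42.png

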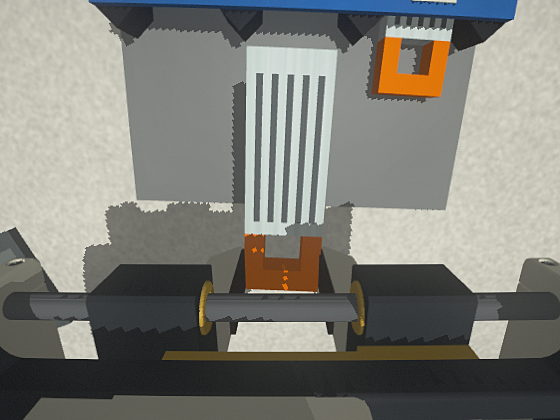

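Request:
step_arm(dp=[[0.006, 0.01, 0], [0, 0.02, 0], [0, 0.015, 0], [0, 0.005, 0], [0, 0, 0]], twist=[[-0.4, 1, 0], [0, 0, 0], [0, 0, 0], [0, 0, 0], [0, 0, 0]], hand=[0.3, 0.3, 0.3, 0.3, 0.3])

```text
time: 41.2
position: [0.4372, -0.2238, 0.0061]
eef_rot: [-1.56, 0.001, -2.0]
wrist_force: [-0.4, -0.7, -0.3]
opening: 0.429
```

```bash
python3 -c "
from h import *
goal(list(dpos(-27,0))+[-.007],-114.7);print(dinv(ctrl.get_obs()['position']))
snap('wrist','w43.png')"
```

```text
t 41.2 pos [ 0.4372 -0.2238  0.0061] yaw -114.58 F [-0.4 -0.7 -0.3] op 0.429
  dp now-frame [0.0014 0.0142 0.1   ]  dp target-frame [0.0012 0.0131 0.1001]  twist [-0.64  0.12 -0.07]
[-1.27112434e+02 -1.41004176e-02]
```

View pics/w43.png

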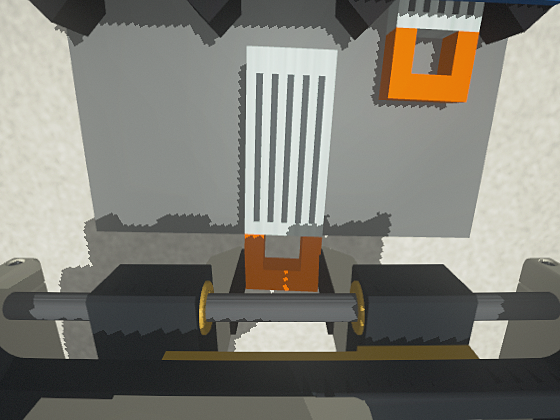

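Request:
step_arm(dp=[[0, 0.006, 0], [0, 0.005, 0], [0, 0.001, 0.012], [0, 0, 0.016], [0, 0, 0.016], [0, 0, 0.016], [0, 0, 0]], twist=[[-0.6, 0, 0], [0, 0, 0], [0, 0, 0], [0, 0, 0], [0, 0, 0], [0, 0, 0], [0, 0, 0]], hand=[0.3, 0.3, 0.3, 0.3, 0.3, 0.3, 0.3])

```text
time: 41.83
position: [0.4967, -0.2514, -0.002]
eef_rot: [-1.564, 0.001, -2.0]
wrist_force: [1.7, -0.6, -1.2]
opening: 0.429
```

```bash
python3 -c "
from h import *
goal(list(dpos(-27,0))+[-.007],-114.7);print(dinv(ctrl.get_obs()['position']))
snap('wrist','w44.png')"
```

```text
t 41.83 pos [ 0.4967 -0.2514 -0.002 ] yaw -114.59 F [ 1.7 -0.6 -1.2] op 0.429
  dp now-frame [0.0011 0.0052 0.0344]  dp target-frame [0.001  0.005  0.0345]  twist [-0.37  0.11 -0.07]
[-61.46500458   0.55912037]
```

View pics/w44.png

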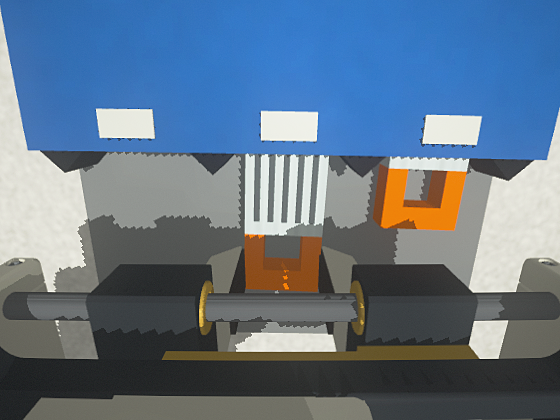

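Request:
step_arm(dp=[[0.001, 0.005, 0.01], [0, 0.001, 0.012], [0, 0, 0.008], [0, 0, 0.005], [0, 0, 0.004]], twist=[[-0.3, 0, 0], [0, 0, 0], [0, 0, 0], [0, 0, 0], [0, 0, 0]], hand=[0.3, 0.3, 0.3, 0.3, 0.3])

```text
time: 42.3
position: [0.5267, -0.2664, -0.0079]
eef_rot: [-1.577, 0.001, -2.0]
wrist_force: [-0.7, 0.5, -0.3]
opening: 0.426
```

```bash
python3 -c "
from h import *
goal(list(dpos(-27,0))+[-.007],-114.7);print(dinv(ctrl.get_obs()['position']))"
```

```text
t 42.3 pos [ 0.5267 -0.2664 -0.0079] yaw -114.57 F [-0.7  0.5 -0.3] op 0.426
  dp now-frame [-0.0001 -0.0009  0.001 ]  dp target-frame [-0.0001 -0.0009  0.001 ]  twist [ 0.38  0.13 -0.06]
[-28.001041    -0.10883267]
```

Request:
step_arm(dp=[[0, 0, 0.003], [0, 0, 0.004]], twist=[[0, 0, 0], [0, 0, 0]], hand=[0.3, 0.3])

```text
time: 42.47
position: [0.5273, -0.2668, -0.0082]
eef_rot: [-1.589, 0.001, -2.0]
wrist_force: [-17.0, 8.7, 24.3]
opening: 0.431
```

Request:
step_arm(dp=[[0, -0.001, 0], [0, 0, 0], [0, 0, 0], [0, 0, 0], [0, -0.02, -0.002], [0, -0.03, -0.002], [0, -0.03, -0.01], [0, -0.03, -0.02], [0, 0, -0.03], [0, 0, 0]], twist=[[0, 0, 0], [0, 0, 0], [0, 0, 0], [0, 0, 0], [0, 0, 0], [0, 0, 0], [0, 0, 0], [0, 0, 0], [0, 0, 0], [0, 0, 0]], hand=[0.3, 0.53, 0.53, 0.53, 0.53, 0.53, 0.53, 0.53, 0.53, 0.53])

```text
time: 43.3
position: [0.4686, -0.2401, 0.1071]
eef_rot: [-1.59, 0.0, -2.0]
wrist_force: [-1.2, 0.5, -2.2]
opening: 0.529
```

```bash
python3 -c "
from h import *
goal(list(cpos(-130,70))+[.11],-65)
snap('wrist','w45.png');snap('top','t45.png')"; python3 dr.py top
```

```text
t 43.3 pos [ 0.4686 -0.2401  0.1071] yaw -114.58 F [-1.2  0.5 -2.2] op 0.529
  dp now-frame [-0.4489  0.0023 -0.2607]  dp target-frame [-0.4896 -0.0029  0.1727]  twist [  1.01 -49.57  -0.5 ]
px [204.3 241.6] world [0.475  0.3036] cage corners [[-51.0, 91.0], [-52.3, 49.3], [-83.2, 50.0], [-81.9, 91.6]]
```

View pics/w45.png

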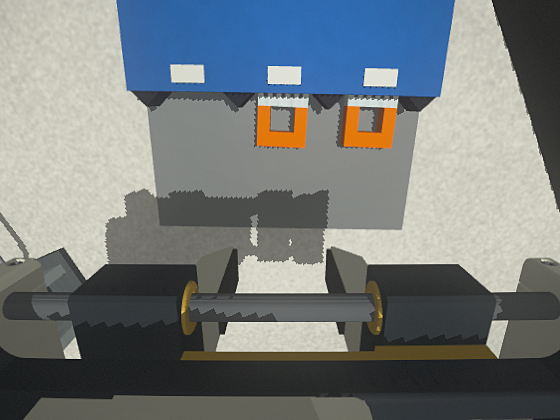

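View pics/t45.png

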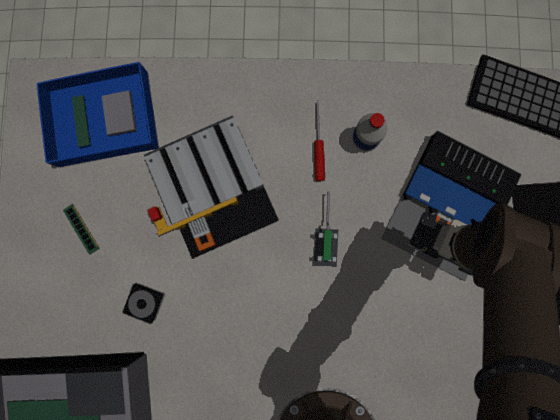

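Request:
step_arm(dp=[[-0.028, -0.005, -0.018], [-0.034, -0.005, -0.02], [-0.034, -0.002, -0.02], [-0.034, 0, -0.02], [-0.034, 0, -0.02], [-0.034, 0, -0.02], [-0.034, 0, -0.02], [-0.034, 0, -0.02], [-0.034, 0, -0.02], [-0.034, 0, -0.02], [-0.034, 0, -0.02], [-0.034, 0, -0.02]], twist=[[0, 0, 0], [0, 0, 0], [0, 0, 0], [0, 0, 0], [0, 0, 0], [0, 0, 0], [0, 0, 0], [0, 0, 0], [0, 0, 0], [0, 0, 0], [0, 0, 0], [0, 0, 0]], hand=[0.6, 0.6, 0.6, 0.6, 0.6, 0.6, 0.6, 0.6, 0.6, 0.6, 0.6, 0.6])

```text
time: 44.45
position: [0.4361, 0.2319, 0.1151]
eef_rot: [-1.584, -0.002, -2.021]
wrist_force: [0.5, -0.4, 0.3]
opening: 0.602
```

Request:
step_arm(dp=[[-0.034, 0, -0.02], [0, 0, 0], [0, 0, 0], [0, 0, 0], [0, 0, 0], [0, 0, 0], [0, 0, 0], [0, 0, 0], [0, 0, 0]], twist=[[0, 0, 0], [0, -7, 0], [0, -7, 0], [0, -7, 0], [0, -7, 0], [0, -7, 0], [0, -7, 0], [0, -7, 0], [0, 0, 0]], hand=[0.6, 0.6, 0.6, 0.6, 0.6, 0.6, 0.6, 0.6, 0.6])

```text
time: 45.2
position: [0.4286, 0.2955, 0.1077]
eef_rot: [-1.585, 0.018, -1.136]
wrist_force: [-0.4, 0.1, 1.2]
opening: 0.597
```

```bash
python3 dr.py wrist; python3 -c "
from h import *
goal(list(cpos(-67.5,70))+[.05],-65)
snap('wrist','w46.png')"
```

```text
px [299. 152.] world [0.4765 0.3036] cage corners [[-50.0, 89.7], [-50.0, 50.4], [-81.5, 49.1], [-81.6, 90.0]]
px [192.   16.8] world [0.5336 0.4202] cage corners [[36.8, 166.3], [46.3, 142.2], [33.9, 136.3], [24.0, 160.6]]
 t 45.25 pos [0.4286 0.2954 0.1076] yaw -65.51 F [ 0.4 -0.7  0.1] op 0.597
  dp now-frame [0.0132 0.0567 0.0461]  dp target-frame [0.0126 0.0576 0.0451]  twist [ 0.83 -0.51 -1.01]
```

View pics/w46.png

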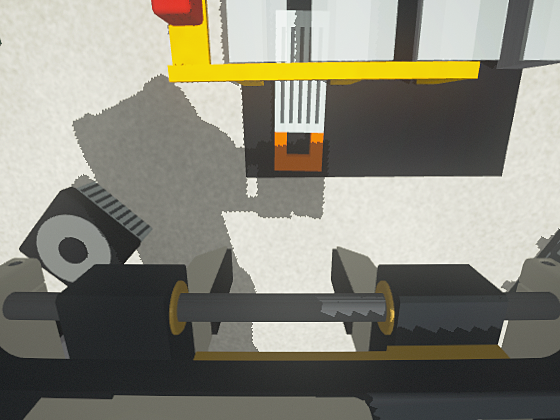

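Request:
step_arm(dp=[[0.007, 0, 0.023], [0.006, 0, 0.02], [0, 0.03, 0], [0, 0.03, 0], [0, 0, 0]], twist=[[0.8, -0.5, -1], [0, 0, 0], [0, 0, 0], [0, 0, 0], [0, 0, 0]], hand=[0.6, 0.6, 0.6, 0.6, 0.6])

```text
time: 45.72
position: [0.4779, 0.3027, 0.0459]
eef_rot: [-1.566, -0.0, -1.161]
wrist_force: [-0.7, -0.1, -0.5]
opening: 0.6
```

```bash
python3 dr.py wrist; python3 -c "
from h import *
goal(list(cpos(-67.5,70))+[-.0075],-65)"
```

```text
px [279.5 233. ] world [0.4768 0.3041] cage corners [[-80.4, 90.9], [-49.1, 89.2], [-50.1, 50.3], [-81.5, 50.3]]
 t 45.77 pos [0.4783 0.3035 0.0481] yaw -66.47 F [0.7 0.4 0.5] op 0.598
  dp now-frame [-0.001   0.0556 -0.0037]  dp target-frame [-0.001   0.0556 -0.0033]  twist [-0.33 -1.47 -0.  ]
```

Request:
step_arm(dp=[[-0.002, 0.004, -0.004], [0, 0.02, 0], [0, 0.018, 0], [0, 0, 0]], twist=[[-0.3, -1.5, 0], [0, 0, 0], [0, 0, 0], [0, 0, 0]], hand=[0.6, 0.6, 0.6, 0.6])

```text
time: 46.1
position: [0.4751, 0.3064, 0.0101]
eef_rot: [-1.565, 0.001, -1.134]
wrist_force: [-0.9, -0.2, -0.5]
opening: 0.601
```

```bash
python3 -c "
from h import *
goal(list(cpos(-67.5,70.3))+[-.0075],-65)"
```

```text
t 46.1 pos [0.4751 0.3064 0.0101] yaw -65.0 F [-0.9 -0.2 -0.5] op 0.601
  dp now-frame [ 0.0027  0.0176 -0.0018]  dp target-frame [ 0.0027  0.0176 -0.0017]  twist [-0.31  0.   -0.07]
```

Request:
step_arm(dp=[[0.003, 0.006, -0.003], [0, 0.008, -0.003], [0, 0.004, -0.002], [0, 0, 0]], twist=[[-0.3, 0, 0], [0, 0, 0], [0, 0, 0], [0, 0, 0]], hand=[0.6, 0.6, 0.6, 0.6])

```text
time: 46.43
position: [0.4699, 0.3016, -0.0047]
eef_rot: [-1.567, 0.002, -1.134]
wrist_force: [-0.1, -0.5, -0.4]
opening: 0.599
```

```bash
python3 -c "
from h import *
goal(list(cpos(-67.5,70.3))+[-.0075],-65);snap('wrist','w47.png')"
```

```text
t 46.43 pos [ 0.4699  0.3016 -0.0047] yaw -64.99 F [-0.1 -0.5 -0.4] op 0.599
  dp now-frame [0.0005 0.0028 0.0051]  dp target-frame [0.0005 0.0028 0.0051]  twist [-0.24  0.01 -0.12]
```

View pics/w47.png

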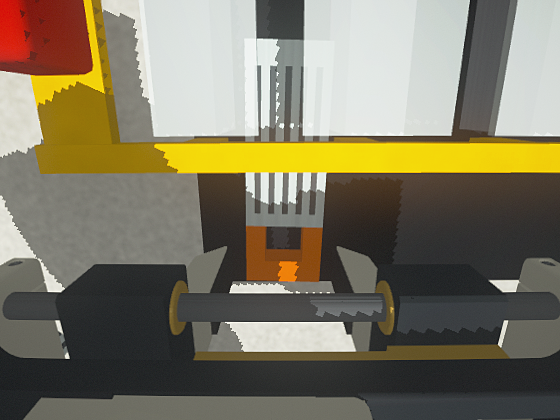

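Request:
step_arm(dp=[[0.0005, 0.002, 0.005], [0, 0.001, 0], [0, 0, 0], [0, 0, 0], [0, 0, 0], [0, 0, 0], [0, 0, 0]], twist=[[-0.2, 0, 0], [0, 0, 0], [0, 0, 0], [0, 0, 0], [0, 0, 0], [0, 0, 0], [0, 0, 0]], hand=[0.6, 0.6, 0.3, 0.3, 0.3, 0.3, 0.3])

```text
time: 47.07
position: [0.4767, 0.3046, -0.006]
eef_rot: [-1.567, 0.003, -1.134]
wrist_force: [0.9, 0.0, 0.0]
opening: 0.426
```

```bash
python3 -c "
from h import *
goal(list(cpos(-67.5,70.3))+[-.0075],-65);print(cinv(ctrl.get_obs()['position']))"
```

```text
t 47.07 pos [ 0.4767  0.3046 -0.006 ] yaw -65.0 F [0.9 0.  0. ] op 0.426
  dp now-frame [ 0.0003  0.0015 -0.0024]  dp target-frame [ 0.0003  0.0015 -0.0024]  twist [-0.2  -0.   -0.16]
[-65.12153301  70.60155306]
```

Request:
step_arm(dp=[[0, -0.001, -0.014], [0, -0.0005, -0.017], [0, -0.0005, -0.017], [0, -0.0005, -0.017], [0, -0.0005, -0.017], [0, 0, 0], [0, -0.02, 0], [0, -0.03, 0], [0, -0.03, 0], [0, -0.03, 0], [0, -0.03, 0], [0, 0, 0]], twist=[[0, 0, 0], [0, 0, 0], [0, 0, 0], [0, 0, 0], [0, 0, 0], [0, 0, 0], [0, 0, 0], [0, 0, 0], [0, 0, 0], [0, 0, 0], [0, 0, 0], [0, 0, 0]], hand=[0.3, 0.3, 0.3, 0.3, 0.3, 0.3, 0.3, 0.3, 0.3, 0.3, 0.3, 0.3])

```text
time: 48.07
position: [0.3965, 0.2663, 0.1402]
eef_rot: [-1.576, 0.002, -1.133]
wrist_force: [-0.1, 1.0, -1.2]
opening: 0.423
```

```bash
python3 -c "
from h import *
goal(list(dpos(-130,70))+[.12],-115); 
snap('wrist','w48.png')"
```

```text
t 48.07 pos [0.3965 0.2663 0.1402] yaw -64.93 F [-0.1  1.  -1.2] op 0.423
  dp now-frame [ 0.4143  0.0202 -0.1186]  dp target-frame [0.3569 0.0202 0.2415]  twist [3.400e-01 5.007e+01 5.000e-02]
```

View pics/w48.png

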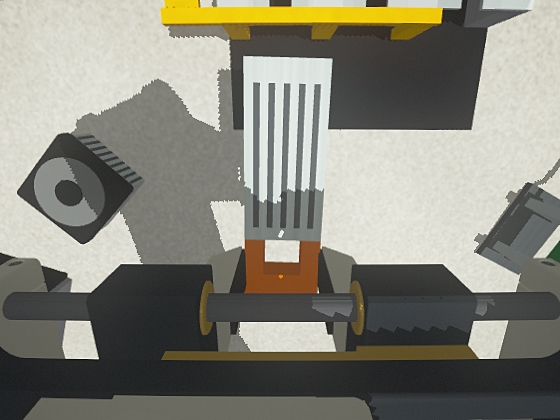

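Request:
step_arm(dp=[[0.032, -0.002, -0.009], [0.038, -0.002, -0.011], [0.038, -0.002, -0.011], [0.038, -0.002, -0.011], [0.038, -0.002, -0.011], [0.038, -0.002, -0.011], [0.038, -0.002, -0.011], [0.038, -0.002, -0.011], [0.038, -0.002, -0.011], [0.038, -0.002, -0.011], [0.036, -0.002, -0.01], [0, 0, 0]], twist=[[0, 0, 0], [0, 0, 0], [0, 0, 0], [0, 0, 0], [0, 0, 0], [0, 0, 0], [0, 0, 0], [0, 0, 0], [0, 0, 0], [0, 0, 0], [0, 0, 0], [0, 0, 0]], hand=[0.3, 0.3, 0.3, 0.3, 0.3, 0.3, 0.3, 0.3, 0.3, 0.3, 0.3, 0.3])

```text
time: 49.12
position: [0.4614, -0.1738, 0.1478]
eef_rot: [-1.59, 0.007, -1.125]
wrist_force: [0.4, -0.7, -1.6]
opening: 0.422
```

Request:
step_arm(dp=[[0, -0.001, 0], [0, -0.001, 0], [0, -0.001, 0], [0, -0.001, 0], [0, -0.001, 0], [0, -0.001, 0], [0, -0.001, 0], [0, -0.001, 0], [0, 0, 0]], twist=[[0.2, 6, 0], [0.2, 6.2, 0], [0.2, 6.2, 0], [0.2, 6.2, 0], [0.2, 6.2, 0], [0.2, 6.2, 0], [0.2, 6.2, 0], [0.2, 5, 0], [0, 0, 0]], hand=[0.3, 0.3, 0.3, 0.3, 0.3, 0.3, 0.3, 0.3, 0.3])

```text
time: 49.87
position: [0.454, -0.1774, 0.1425]
eef_rot: [-1.583, -0.006, -2.017]
wrist_force: [-0.5, 0.1, -1.4]
opening: 0.423
```

```bash
python3 -c "
from h import *
goal(list(dpos(-130,70))+[.06],-114.7)"
```

```text
t 49.87 pos [ 0.454  -0.1774  0.1425] yaw -115.58 F [-0.5  0.1 -1.4] op 0.423
  dp now-frame [-0.0214  0.0823  0.0027]  dp target-frame [-0.0208  0.0825  0.0021]  twist [ 0.68 -0.88  0.36]
```

Request:
step_arm(dp=[[-0.012, 0, 0], [-0.01, 0.01, 0], [0, 0.03, 0], [0, 0.03, 0], [0, 0.02, 0], [0, 0, 0]], twist=[[0.3, -0.2, 0], [0.3, -0.2, 0.3], [0, 0, 0], [0, 0, 0], [0, 0, 0], [0, 0, 0]], hand=[0.3, 0.3, 0.3, 0.3, 0.3, 0.3])

```text
time: 50.37
position: [0.4626, -0.1555, 0.0455]
eef_rot: [-1.574, -0.003, -1.99]
wrist_force: [-0.5, 1.0, -2.2]
opening: 0.422
```

```bash
python3 -c "
from h import *
goal(list(dpos(-130,70))+[-.0055],-114.7)
snap('wrist','w49.png')"
```

```text
t 50.37 pos [ 0.4626 -0.1555  0.0455] yaw -114.02 F [-0.5  1.  -2.2] op 0.422
  dp now-frame [0.0025 0.051  0.0035]  dp target-frame [0.0026 0.051  0.0033]  twist [0.19 0.68 0.15]
```

View pics/w49.png

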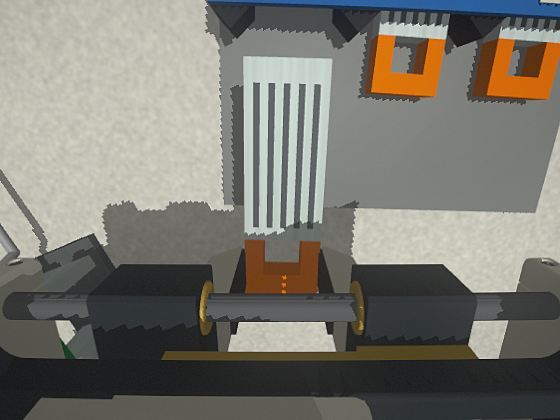

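Request:
step_arm(dp=[[0.002, 0.01, 0.002], [0, 0.018, 0.001], [0, 0.012, 0], [0, 0.004, 0], [0, 0, 0]], twist=[[0, 0.7, 0], [0, 0, 0], [0, 0, 0], [0, 0, 0], [0, 0, 0]], hand=[0.3, 0.3, 0.3, 0.3, 0.3])

```text
time: 50.83
position: [0.4686, -0.1607, 0.0038]
eef_rot: [-1.567, -0.002, -2.0]
wrist_force: [-0.5, -0.1, -2.4]
opening: 0.424
```

```bash
python3 -c "
from h import *
goal(list(dpos(-24,70))+[-.0055],-114.7);print(dinv(ctrl.get_obs()['position']))
snap('wrist','w50.png')"
```

```text
t 50.83 pos [ 0.4686 -0.1607  0.0038] yaw -114.61 F [-0.5 -0.1 -2.4] op 0.424
  dp now-frame [0.0019 0.0097 0.1017]  dp target-frame [0.0017 0.0093 0.1018]  twist [-0.19  0.09  0.1 ]
[-125.79071329   70.49647682]
```

View pics/w50.png

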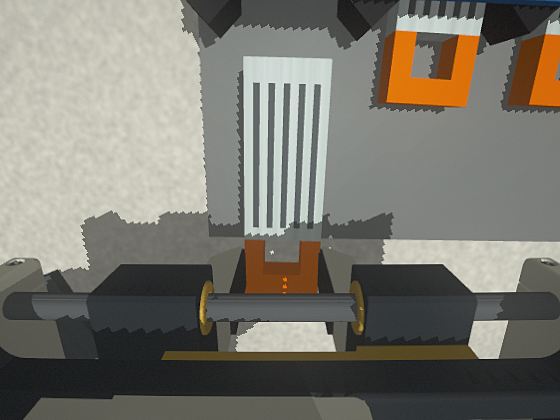

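Request:
step_arm(dp=[[0.002, 0.006, 0], [0, 0.004, 0], [0, 0.001, 0.012], [0, 0, 0.016], [0, 0, 0.016], [0, 0, 0.014], [0, 0, 0]], twist=[[0, 0, 0], [0, 0, 0], [0, 0, 0], [0, 0, 0], [0, 0, 0], [0, 0, 0], [0, 0, 0]], hand=[0.3, 0.3, 0.3, 0.3, 0.3, 0.3, 0.3])

```text
time: 51.47
position: [0.5242, -0.1888, -0.004]
eef_rot: [-1.562, -0.001, -2.0]
wrist_force: [0.9, 0.3, -1.9]
opening: 0.424
```

```bash
python3 -c "
from h import *
goal(list(dpos(-24,70))+[-.0055],-114.7);print(dinv(ctrl.get_obs()['position']))
snap('wrist','w51.png')"
```

```text
t 51.47 pos [ 0.5242 -0.1888 -0.004 ] yaw -114.59 F [ 0.9  0.3 -1.9] op 0.424
  dp now-frame [-0.0005  0.0018  0.0395]  dp target-frame [-0.0006  0.0015  0.0395]  twist [-0.52  0.11  0.05]
[-63.53061602  68.91425187]
```

View pics/w51.png

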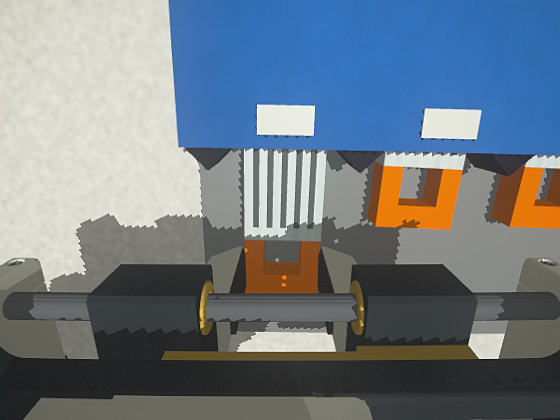

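Request:
step_arm(dp=[[0, 0.002, 0.01], [0, 0.0005, 0.012], [0, 0, 0.01], [0, 0, 0.005], [0, 0, 0.004]], twist=[[-0.4, 0, 0], [0, 0, 0], [0, 0, 0], [0, 0, 0], [0, 0, 0]], hand=[0.3, 0.3, 0.3, 0.3, 0.3])

```text
time: 51.93
position: [0.5492, -0.2, -0.0056]
eef_rot: [-1.588, -0.001, -1.999]
wrist_force: [-1.2, 0.6, 0.0]
opening: 0.422
```

```bash
python3 -c "
from h import *
goal(list(dpos(-24,70))+[-.0055],-114.7);print(dinv(ctrl.get_obs()['position']))"
```

```text
t 51.93 pos [ 0.5492 -0.2    -0.0056] yaw -114.51 F [-1.2  0.6  0. ] op 0.422
  dp now-frame [-0.0003 -0.0003  0.0121]  dp target-frame [-0.0004 -0.0001  0.0121]  twist [0.98 0.19 0.08]
[-36.13757191  69.47175871]
```

Request:
step_arm(dp=[[0, 0, 0.006], [0, 0, 0.005], [0, 0, 0]], twist=[[0.9, 0, 0], [0, 0, 0], [0, 0, 0]], hand=[0.3, 0.3, 0.3])

```text
time: 52.18
position: [0.5597, -0.2049, -0.0057]
eef_rot: [-1.57, -0.001, -1.999]
wrist_force: [0.7, 0.2, -1.3]
opening: 0.422
```

```bash
python3 -c "
from h import *
goal(list(dpos(-24,70))+[-.0055],-114.7);print(dinv(ctrl.get_obs()['position']))
snap('wrist','w52.png')"
```

```text
t 52.18 pos [ 0.5597 -0.2049 -0.0057] yaw -114.51 F [ 0.7  0.2 -1.3] op 0.422
  dp now-frame [-0.0004 -0.0002  0.0006]  dp target-frame [-0.0004 -0.0002  0.0006]  twist [-0.05  0.19  0.07]
[-24.56616776  69.59575948]
```

View pics/w52.png

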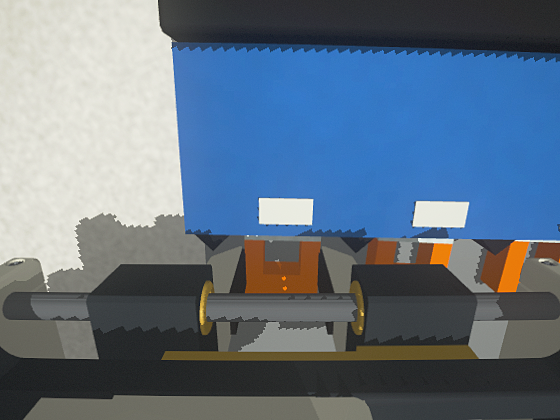

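Push a bit to confirm stop contact.

Request:
step_arm(dp=[[0, 0, 0.003], [0, 0, 0.003]], twist=[[0, 0, 0], [0, 0, 0]], hand=[0.3, 0.3])

```text
time: 52.4
position: [0.5612, -0.2057, -0.0062]
eef_rot: [-1.577, -0.002, -1.998]
wrist_force: [-15.2, 5.7, 18.6]
opening: 0.424
```

Request:
step_arm(dp=[[0, -0.001, 0], [0, 0, 0], [0, 0, 0], [0, 0, 0], [0, -0.02, -0.002], [0, -0.03, -0.002], [0, -0.03, -0.01], [0, -0.03, -0.03], [0, 0, -0.035], [0, 0, -0.01], [0, 0, 0]], twist=[[0, 0, 0], [0, 0, 0], [0, 0, 0], [0, 0, 0], [0, 0, 0], [0, 0, 0], [0, 0, 0], [0, 0, 0], [0, 0, 0], [0, 0, 0], [0, 0, 0]], hand=[0.3, 0.53, 0.53, 0.53, 0.53, 0.53, 0.53, 0.53, 0.53, 0.53, 0.53])

```text
time: 53.32
position: [0.4807, -0.169, 0.109]
eef_rot: [-1.574, -0.002, -1.999]
wrist_force: [0.3, 0.9, -0.0]
opening: 0.53
```

```bash
cat > dk.py <<'E'
from h import *
C,im=snap('wrist','w53.png'); h=cv2.cvtColor(im,cv2.COLOR_BGR2HSV)
m=((h[...,0]>4)&(h[...,0]<20)&(h[...,1]>150)&(h[...,2]>70)).astype(np.uint8)
m[240:]=0
for c in cv2.findContours(m,0,2)[0]:
    if cv2.contourArea(c)>60:
        b=cv2.boxPoints(cv2.minAreaRect(c)); w=onz(C,b,.022);print('dock corners z22',dinv(w).round(1).tolist())
goal(list(cpos(-130,105))+[.11],-65)
E
python3 dk.py
```

```text
dock corners z22 [[-39.1, -45.2], [-7.3, -42.4], [-8.4, -92.4], [-40.5, -96.9]]
dock corners z22 [[-40.0, 22.3], [-8.0, 22.4], [-9.6, -20.3], [-41.8, -21.9]]
dock corners z22 [[-39.5, 90.2], [-7.4, 89.1], [-7.8, 49.8], [-40.0, 49.6]]
 t 53.37 pos [ 0.4812 -0.1692  0.1087] yaw -114.54 F [-0.5 -0.3 -0. ] op 0.531
  dp now-frame [-0.4021 -0.0009 -0.2691]  dp target-frame [-0.4657 -0.0013  0.1313]  twist [  0.26 -49.54  -0.  ]
```

View pics/w53.png

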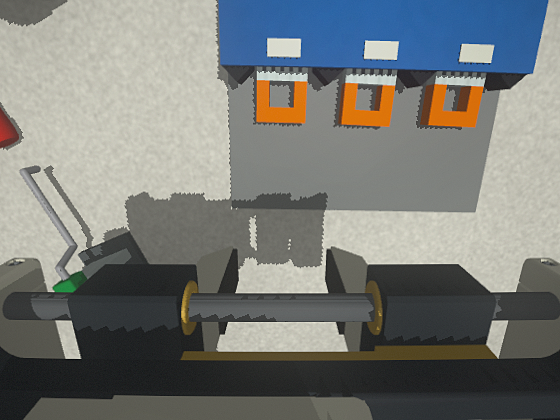

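Request:
step_arm(dp=[[-0.03, -0.01, -0.014], [-0.036, -0.01, -0.017], [-0.036, -0.006, -0.017], [-0.036, -0.002, -0.017], [-0.036, -0.002, -0.017], [-0.036, 0, -0.017], [-0.036, 0, -0.017], [-0.036, 0, -0.017], [-0.036, 0, -0.017], [-0.036, 0, -0.017], [-0.036, 0, -0.017], [-0.036, 0, -0.017]], twist=[[0, 0, 0], [0, 0, 0], [0, 0, 0], [0, 0, 0], [0, 0, 0], [0, 0, 0], [0, 0, 0], [0, 0, 0], [0, 0, 0], [0, 0, 0], [0, 0, 0], [0, 0, 0]], hand=[0.5, 0.5, 0.5, 0.5, 0.5, 0.5, 0.5, 0.5, 0.5, 0.5, 0.5, 0.5])

```text
time: 54.37
position: [0.4955, 0.3089, 0.1331]
eef_rot: [-1.57, -0.004, -2.025]
wrist_force: [1.6, -0.8, -0.2]
opening: 0.499
```

Request:
step_arm(dp=[[-0.036, 0, -0.017], [-0.03, 0, -0.014], [0, 0, 0], [0, 0, 0], [0, 0, 0], [0, 0, 0], [0, 0, 0], [0, 0, 0], [0, 0, 0], [0, 0, 0]], twist=[[0, 0, 0], [0, 0, 0], [0, -7, 0], [0, -7, 0], [0, -7, 0], [0, -7, 0], [0, -7, 0], [0, -7, 0], [0, -7, 0], [0, 0, 0]], hand=[0.5, 0.5, 0.5, 0.5, 0.5, 0.5, 0.5, 0.5, 0.5, 0.5])

```text
time: 55.2
position: [0.4979, 0.4104, 0.1197]
eef_rot: [-1.576, -0.001, -1.141]
wrist_force: [0.0, 0.3, 0.4]
opening: 0.501
```

```bash
python3 -c "
from h import *
goal(list(cpos(33,140))+[.05],-65);print(cpos(33,140))
snap('wrist','w54.png')"
```

```text
t 55.2 pos [0.4979 0.4104 0.1197] yaw -65.39 F [0.  0.3 0.4] op 0.501
  dp now-frame [0.0173 0.0696 0.0347]  dp target-frame [0.0176 0.0697 0.0342]  twist [ 0.29 -0.39  0.05]
[0.5363416  0.40892949]
```

View pics/w54.png

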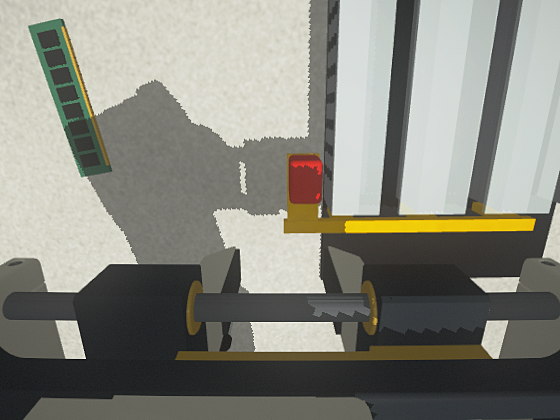

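Request:
step_arm(dp=[[0.016, 0, 0.034], [0, 0, 0], [0, 0.008, 0]], twist=[[0, -0.4, 0], [0, 0, 0], [0, 0, 0]], hand=[0.5, 0.5, 0.5])

```text
time: 55.5
position: [0.5366, 0.4107, 0.1096]
eef_rot: [-1.578, 0.0, -1.153]
wrist_force: [0.1, 0.3, 0.8]
opening: 0.5
```

```bash
python3 -c "
from h import *
goal(list(cpos(33,140))+[.05],-65)
C,_=snap('wrist','w55.png')
print(proj(C,[list(cpos(x,y))+[.097] for x,y in((20,140),(50,129),(50,151),(20,129),(20,151))]))"
```

```text
t 55.5 pos [0.5366 0.4107 0.1096] yaw -66.09 F [0.1 0.3 0.8] op 0.5
  dp now-frame [ 0.0016  0.0596 -0.0005]  dp target-frame [ 0.0015  0.0596 -0.001 ]  twist [ 0.42 -1.09 -0.01]
[[284.57658376 257.88047289]
 [300.89372946 215.54226055]
 [266.85832197 216.13632747]
 [300.86067144 257.60355978]
 [268.30023527 258.15077624]]
```

View pics/w55.png

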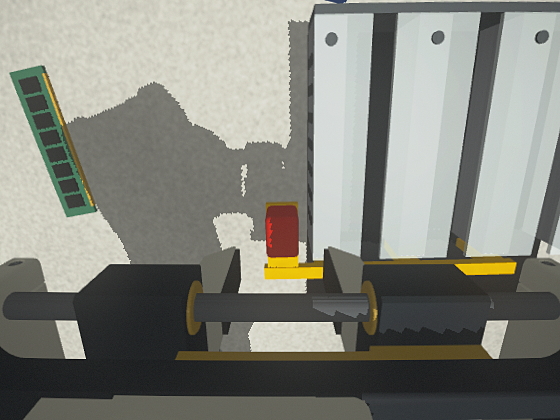

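Matches the prediction. Descend and grip.

Request:
step_arm(dp=[[0.001, 0.01, 0], [0, 0.025, -0.001], [0, 0.02, -0.001], [0, 0, 0]], twist=[[0.4, -1, 0], [0, 0, 0], [0, 0, 0], [0, 0, 0]], hand=[0.5, 0.5, 0.5, 0.5])

```text
time: 55.88
position: [0.5358, 0.4062, 0.0478]
eef_rot: [-1.573, -0.003, -1.148]
wrist_force: [-0.8, -1.2, -0.8]
opening: 0.499
```

```bash
python3 -c "
from h import *
goal(list(cpos(33,140))+[.052],-65)"
```

```text
t 55.88 pos [0.5358 0.4062 0.0478] yaw -65.78 F [-0.8 -1.2 -0.8] op 0.499
  dp now-frame [-0.0023 -0.0042  0.0016]  dp target-frame [-0.0023 -0.0042  0.0016]  twist [ 0.11 -0.78  0.2 ]
```

Request:
step_arm(dp=[[-0.002, -0.004, 0], [0, 0, 0], [0, 0, 0], [0, 0, 0], [0, 0, 0], [0, 0, 0]], twist=[[0, 0, 0], [0, 0, 0], [0, 0, 0], [0, 0, 0], [0, 0, 0], [0, 0, 0]], hand=[0.5, 0.1, 0.1, 0.1, 0.1, 0.1], force=20)

```text
time: 56.38
position: [0.5352, 0.4096, 0.055]
eef_rot: [-1.571, -0.003, -1.152]
wrist_force: [1.0, 0.6, -9.9]
opening: 0.238
```

Request:
step_arm(dp=[[0.008, 0, 0], [0.01, 0, 0], [0.01, 0, 0], [0.01, 0, 0], [0, 0, 0]], twist=[[0, 0, 0], [0, 0, 0], [0, 0, 0], [0, 0, 0], [0, 0, 0]], hand=[0.1, 0.1, 0.1, 0.1, 0.1])

```text
time: 56.8
position: [0.5502, 0.3782, 0.0549]
eef_rot: [-1.567, 0.004, -1.146]
wrist_force: [-1.2, 7.4, -5.7]
opening: 0.237
```

```bash
python3 -c "
from h import *
print(cinv(ctrl.get_obs()['position']))
goal(list(cpos(33,105))+[.052],-65)"
```

```text
[ 32.55871537 106.32683772]
 t 56.8 pos [0.5502 0.3782 0.0549] yaw -65.67 F [-1.2  7.4 -5.7] op 0.237
  dp now-frame [0.0013 0.0029 0.0004]  dp target-frame [0.0013 0.0029 0.0004]  twist [-0.19 -0.67 -0.23]
```

Request:
step_arm(dp=[[0.004, 0, 0], [0.004, 0, 0], [0, 0, 0]], twist=[[0, 0, 0], [0, 0, 0], [0, 0, 0]], hand=[0.1, 0.1, 0.1])

```text
time: 57.05
position: [0.55, 0.3787, 0.0549]
eef_rot: [-1.566, 0.017, -1.141]
wrist_force: [3.1, -1.0, -5.4]
opening: 0.241
```

Request:
step_arm(dp=[[0, 0, 0], [0, 0, 0], [0, 0, 0], [0, 0, 0], [0, -0.03, 0], [0, -0.03, 0], [0, -0.03, 0], [0, -0.03, 0], [0, 0, -0.03], [0, 0, -0.035], [0, 0, -0.03], [0, 0, 0]], twist=[[0, 0, 0], [0, 0, 0], [0, 0, 0], [0, 0, 0], [0, 0, 0], [0, 0, 0], [0, 0, 0], [0, 0, 0], [0, 0, 0], [0, 0, 0], [0, 0, 0], [0, 0, 0]], hand=[0.3, 0.45, 0.45, 0.45, 0.45, 0.45, 0.45, 0.45, 0.45, 0.45, 0.45, 0.45])

```text
time: 58.05
position: [0.4664, 0.3268, 0.1823]
eef_rot: [-1.565, 0.01, -1.154]
wrist_force: [-0.6, -0.2, -0.5]
opening: 0.449
```

```bash
python3 -c "
from h import *
o=ctrl.get_obs();print(o['position'],o['time'],o['wrist_force'])
snap('wrist','w56.png');snap('top','t56.png');snap('side','s56.png')"
```

```text
[0.46636071 0.32684169 0.18232118] 58.05 [-0.57759395 -0.23872535 -0.45860125]
```

View pics/w56.png

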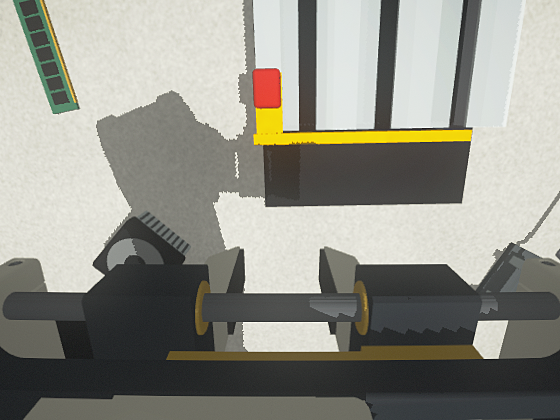

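View pics/t56.png

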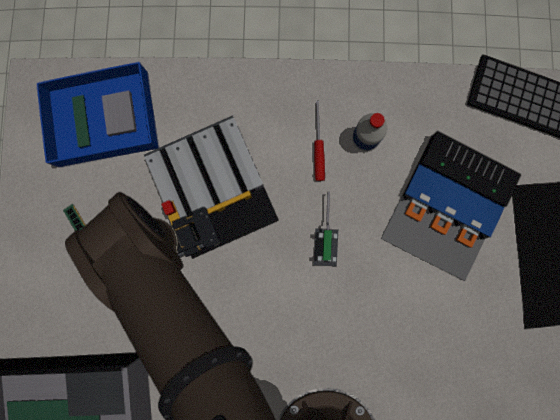

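View pics/s56.png

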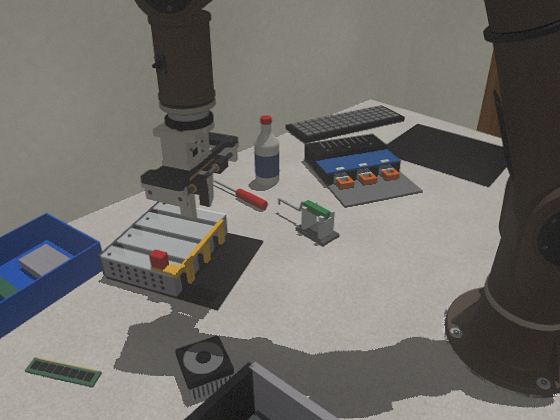

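```bash
python3 - <<'E'
from h import *
W=cal('wrist')
print('bar ends/apron',cinv(onz(W,[(254.5,131),(471.5,128)],.068)).round(1).tolist(),cinv(onz(W,[(265.5,206.5),(462,203)],.006)).round(1).tolist())
T,im=snap('top')
h=cv2.cvtColor(im,cv2.COLOR_BGR2HSV)
m=((h[...,0]>4)&(h[...,0]<20)&(h[...,1]>150)&(h[...,2]>70)).astype(np.uint8);m[:,:380]=0
for c in cv2.findContours(m,0,2)[0]:
    if cv2.contourArea(c)>30: print('dock',dinv(onz(T,cv2.boxPoints(cv2.minAreaRect(c)),.022)).round(1).tolist())
for k in ('t','0'):
    I=im if k=='t' else cv2.imread('pics/top0.png'); h=cv2.cvtColor(I,cv2.COLOR_BGR2HSV)
    m=((h[...,0]>50)&(h[...,0]<80)&(h[...,1]>120)&(h[...,2]>40)).astype(np.uint8);m[:220]=0;m[270:]=0;m[:,:300]=0;m[:,350:]=0
    c=max(cv2.findContours(m,0,2)[0],key=cv2.contourArea);print('pick',onz(T,cv2.boxPoints(cv2.minAreaRect(c)),.073)[:,:2].round(4).tolist())
E
```

```text
bar ends/apron [[6.0, 119.8], [5.4, -78.5]] [[-83.8, 116.5], [-83.4, -115.6]]
dock [[-41.0, -50.7], [-9.1, -51.5], [-8.8, -91.3], [-40.7, -90.4]]
dock [[-41.5, 22.5], [-10.4, 20.8], [-11.6, -21.7], [-42.8, -20.0]]
dock [[-40.8, 92.0], [-8.8, 90.7], [-9.9, 49.6], [-41.9, 51.1]]
pick [[0.4413, 0.0221], [0.5088, 0.0193], [0.5081, 0.0015], [0.4406, 0.0044]]
pick [[0.4368, 0.018], [0.5079, 0.0195], [0.5083, 0.0033], [0.4371, 0.0019]]
```

```bash
python3 -c "
from bench import ctrl
print(ctrl.hand_in())"
```

```text
the job is handed in; nothing more can be done
None
```

I did the whole job in about 58 s of robot time and handed it in; `hand_in` gives no verdict. I slid the lock bar open, pulled all three drives half out with the pick, put the pick back in its stand, docked the three drives and shut the bar.

**Last checks (camera):**
- **Drives:** all three lie flat, one in each lane. Their orange fronts measure -39 to -42 mm in the dock frame, and fully home is -40. I felt each one meet the back stop at about 10–20 N.
- **Pick:** it is in both saddles, hook forward, within about 2–3 mm of where it started.
- **Lock bar:** its end is at about -78 mm along the cage, which is where I take the shut position to be. It travelled about 35 mm back before stopping.
- **Bystanders and gripper:** the bottle, screwdriver and cooler look untouched, and the gripper is clear of everything. No drive was knocked aside that I saw.

**What disagreed or failed:**
- The fingertips really sit about 19 mm above the reported tool position, so my first grip on the lock knob closed on air. I corrected for this from then on.
- My camera fixes on the cage differed by up to about 6 mm between views, so I re-measured close up before each grasp.

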